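# Clear a repaired record player and set its stylus down on the force gauge

## Robot

A 6-joint arm with a two-finger parallel gripper is mounted at the origin on the work surface. World frame = base frame: x ahead of the robot, y to its left, z up, the work surface at z = 0. Lengths are in m, angles in degrees, forces in N, time in s.
With the tool pointing down it reaches from about 0.35 to 0.975 m from the base axis. Payload 4.9 kg.
Tool frame: the origin (TCP) lies at the very end of the fingers, on their centre line; the grasp point (between the pads) lies 19 mm behind it; x points along the fingers, z is the direction in which the jaws open and shut, and the axes are right-handed (so a half turn about x gives the same grasp; the last joint's range is limited). The gripper opens to 85 mm and grips with 20 to 120 N. Pads are 22 mm wide; open, the fingers measure 114 mm over their backs; the gripper's body (76 mm by 85 mm) begins 54 mm behind the grasp point. The pads swing forward as they close: fully open they stand 13 mm farther back than shut.
Start: joints at [-77.98, 3.019, 92.412, -0, 84.569, -6.818], TCP at [0.202, -0.592, 0.231] pointing down, gripper open.
Joint ranges: [-172.51, 172.51], [-57.92, 126.97], [3.15, 148.05], [-58.71, 238.71], [5.1, 150.11], [-179.66, 179.66]. Speed limits (degrees/s): [147.25, 147.25, 180, 180, 180, 180].

## Interface

Orientations are given as a 3x3 rotation matrix whose columns are the frame's x, y, z axes.
In Python, from bench import arm gives the robot as it stands.
- The arm moves only by the tool arm_command, never from a script. Its argument "plan" is a list of rows, each an object of numbers: "jaw": the closure, from -1 (fully open) to 1 (shut); "tx", "ty", "tz": the shift along the tool's x, y, z in cm; "twist": the turn about the tool's x in rad. In form: [{"jaw": .., "tx": .., "ty": .., "tz": .., "twist": ..}, ...]. A call has 1 to 5 rows; each row shifts and turns the commanded pose from where the row before left it, along the tool's axes as they then stand; what a row does not reach is not made up. A row lasts 1/8 s, in which the tool goes at most 62.5 mm and 10.7 degrees, less where a joint would pass 70% of its speed; a pose out of reach is approached as far as the arm can. A call is refused whole if a number of a shift passes 6.25 or a number of a turn 0.188, either way. A call with a gripper value outside its range is refused whole. The fingers move at their own pace and stop on an object; "newtons" is the grip in N (left out, the last holds). Time passes only in rows, so rows that do not move let the fingers close. It gives the time, the measured TCP pose, the force and the opening at its end, in the units of the state.
- arm.observe(): the state, without advancing time (a new reading comes with each control period).
- arm.capture(name): name is "scene" or "top" or "wrist"; returns a dict with "image" (384x512x3 uint8, red, green, blue), "camera_matrix" (3x3 intrinsics, pixels), "pose" (4x4, takes a point from camera to world coordinates). Camera axes: x right, y down, z forward; pixel columns grow to the right and rows downward; lengths in m; the calibration is good to about 2 mm. The wrist camera is an equidistant fisheye: a pixel r from the principal point sees the ray r / f radians off the axis. A picture is of the moment at which its call begins. There is no depth.
- arm.close_job(): hands the job in, once; it reports no verdict.
The state is a dict: "time": time; "joint_pos": joint angles; "joint_vel": joint speeds; "joint_torque": joint torques, N m; "tool_pos": TCP position; "ee_rot": TCP orientation; "ft_force": force on the tool from outside, world axes, zero at the start; "moment": the same for the moment, N m; "finger_gap": opening from 0.0 (shut) to 1.0 (fully open).
Only numpy, scipy, OpenCV 4.12 (cv2) and the standard library are available. Lean on these libraries where they do the work, as an engineer would, in place of code of your own. Each camera call takes 0.05 s, during which the arm holds its last target.

## Task

Get the repaired record player ready for a stylus-force reading. First flip its cue lever fully up to lift the tonearm; then put every loose heat sink and transformer from the platter and the bench into the bin that already holds one of its kind, and lay the gauge flat on the platter, its round pan right under the stylus. Last, with all that done, gently lower the cue lever fully down so that the stylus rests on the pan; do not handle the tonearm itself, and leave the other things on the bench where they are.

Things in the scene. Friction and masses are not known exactly. Their poses are not given: they have to be found in the camera images.
- player: The record player, fixed: white box 260 (own x, away from the robot) x 300 (own y, left) mm, deck 55 mm high, origin at the centre of its underside. Platter of 100 mm radius centred at own (0, +40 mm), flat top 65 mm above the bench, no spindle. A grey head (55 x 75 mm, 100 mm high) at the far right corner carries tonearm and cue lever. Place and yaw vary.
- platter (a point): Centre of the platter's top, 65 mm above the bench; axes as the player's.
- tonearm: The thin tonearm, from its pivot on the head at the player's own (105, -115, 112 mm) to the stylus, 171 mm away, above the right front part of the platter. Linked to the cue lever: raising the lever fully lifts the stylus by 25 mm. Delicate: not to be pushed by the robot. Origin at the pivot; its own -x runs to the stylus.
- stylus_tip (a point): Lowest point of the stylus under the black headshell (42 x 20 mm) at the end of the tonearm. With the lever down and nothing beneath it hangs 12.5 mm over the platter (fixed stop), with the lever up about 37 mm; the headshell's top is then about 65 mm over the platter.
- stylus (a joint): How far the sprung stylus is pushed up into the headshell, m: 0 free, about 0.0035 when it rests on the gauge (about 0.5 N).
- cue_lever (a joint): The cue lever's angle, rad: 0 fully down (stop), 0.9 fully up (stop); stays where it is left (about 1 N at the tip moves it). Starts down or nearly so. It hinges about the player's own y axis at the player's own (70, -130, 110 mm), on the side of the head.
- lever_tip (a point): Centre of the lever's black grip, a bar 26 mm long (along the player's y), 15 mm thick, 85 mm from the hinge. The lever runs from the hinge to the player's front (own -x): 0.2 rad below level when down (grip 93 mm above the bench), 0.7 rad above level when up (165 mm). Free on both sides: pinch the grip's ends from above, closing along the player's y, and follow the arc.
- bin_left: Left bin: fixed open grey tray 200 (own x) x 180 (own y) x 50 mm high, 4 mm walls and floor, origin at the centre of its underside. It holds one sample part, which shows the kind of part that belongs in it; the other bin holds a sample of the other kind.
- bin_right: Right bin: fixed open grey tray 200 (own x) x 180 (own y) x 50 mm high, 4 mm walls and floor, origin at the centre of its underside. It holds one sample part, which shows the kind of part that belongs in it; the other bin holds a sample of the other kind.
- sample_sink: A heat sink like the others (80 x 36 x 30 mm) lying in one of the two bins from the start, near its far left corner: that bin takes heat sinks. Stays in its bin.
- sample_trafo: A transformer like the others (60 x 40 x 46 mm) lying in one of the two bins from the start, near its far left corner: that bin takes transformers. Stays in its bin.
- sink_1: A heat sink: bare aluminium block with six fins along its length, 80 (own x) x 36 (own y) x 30 (own z) mm, 0.16 kg; origin at the centre of its underside. May be absent. Starts on the platter.
- sink_2: A heat sink: bare aluminium block with six fins along its length, 80 (own x) x 36 (own y) x 30 (own z) mm, 0.16 kg; origin at the centre of its underside. May be absent. Starts on the bench.
- sink_3: A heat sink: bare aluminium block with six fins along its length, 80 (own x) x 36 (own y) x 30 (own z) mm, 0.16 kg; origin at the centre of its underside. May be absent. Starts on the bench.
- trafo_1: A mains transformer: dark steel core with a copper-coloured coil, 60 (own x) x 40 (own y) x 46 (own z) mm, 0.32 kg; origin at the centre of its underside. May be absent. Starts on the platter.
- trafo_2: A mains transformer: dark steel core with a copper-coloured coil, 60 (own x) x 40 (own y) x 46 (own z) mm, 0.32 kg; origin at the centre of its underside. May be absent. Starts on the bench.
- gauge: The stylus-force gauge: flat black bar 120 (own x) x 32 (own y) x 16 (own z) mm, 0.12 kg, origin at the centre of its underside; a round steel pan (26 mm across) on top near its +x end, a green display near the other. Always present; starts on the bench.
- pan (a point): Centre of the gauge's pan, on its top face: 45 mm along the gauge's own x from its centre, 16 mm above its underside.
- tin: Bystander: orange tin, 64 mm across, 60 mm high; origin under its centre.
- bottle: Bystander: amber bottle 60 mm across, 170 mm high, beyond the right bin; origin under its centre.
- driver: Bystander: screwdriver, 190 mm, lying beyond the right bin.
- meter: Bystander: yellow multimeter 150 x 80 x 35 mm, beyond the left bin.
Not all that is in view belongs to the job. What is shaped like the sink_1 but purple is not meant.

How it is judged:
By the outcome, as a careful person would: the job done as asked, in the order asked, and still so for the second after the job is handed in, with the robot touching nothing.
Of sink_1, sink_2, sink_3, trafo_1, trafo_2 only 3 to 5 are there at a start; the rules pass over those that are not, and their reading is None.
At some moment in a run one of sink_3, trafo_2 may be knocked a few centimetres aside while the robot is not near it.
Once in a run the grip may slacken for a moment while it holds something.
It also fails if it takes over 210 s, if anything falls off the work surface, if the arm or the gripper's body presses on something with over 40 N, if the wrist force passes 120 N, or if a joint passes its speed limit or range.

## Working session

There is one attempt and no reset: what is moved stays moved. The work goes in short steps, Python scripts to look and compute and a tool call to move; the robot and the scene stay as the last step left them, time stands still between calls to the robot, and variables do not carry over. Pictures are saved under pics/ and viewed, and the job is handed in when it is done.

Besides the shell and the picture viewer there is one more tool, called by a JSON object that holds its "method" and its "body", one argument or row to a line. arm_command: Moves the arm, as the interface text tells. Its arguments: {"type":"object","properties":{"plan":{"type":"array","items":{"type":"object","properties":{"jaw":{"type":"number"},"tx":{"type":"number"},"ty":{"type":"number"},"tz":{"type":"number"},"twist":{"type":"number"}}}},"newtons":{"type":"number"}},"required":["plan"]}

```bash
ls -la; mkdir -p pics
python3 - <<'E'
from bench import arm
import cv2,numpy as np
s=arm.observe()
print({k:np.round(v,3).tolist() for k,v in s.items()})
for n in ["scene","top","wrist"]:
    c=arm.capture(n)
    cv2.imwrite(f"pics/{n}0.png",c["image"][:,:,::-1])
    print(n,np.round(c["camera_matrix"],1).tolist(),np.round(c["pose"],3).tolist())
E
```

```text
total 12
drwxr-xr-x  3 agent agent 4096 Dec  6 22:07 .
drwxr-xr-x 23 root  root  4096 Dec  6 22:07 ..
drwxr-xr-x  2 agent agent 4096 Dec  6 22:07 pics
{'time': 0.0, 'joint_pos': [-77.98, 3.057, 92.492, -0.001, 84.569, -6.818], 'joint_vel': [0.003, 0.015, 0.093, -0.018, 0.064, -0.058], 'joint_torque': [-0.002, -39.369, -37.018, -0.0, 0.007, -0.0], 'tool_pos': [0.202, -0.591, 0.23], 'ee_rot': [[-0.0, 0.946, 0.323], [0.002, 0.323, -0.946], [-1.0, 0.0, -0.002]], 'ft_force': [-0.197, 0.22, -0.108], 'moment': [-0.028, 0.024, -0.0], 'finger_gap': 0.995}
scene [[461.4, 0.0, 254.5], [0.0, 461.4, 195.0], [0.0, 0.0, 1.0]] [[0.584, 0.557, -0.59, 1.585], [0.812, -0.404, 0.422, -0.766], [-0.003, -0.725, -0.688, 1.326], [0.0, 0.0, 0.0, 1.0]]
top [[440.6, 0.0, 256.0], [0.0, 440.6, 189.7], [0.0, 0.0, 1.0]] [[0.002, -0.996, 0.095, 0.367], [-1.0, -0.002, -0.004, -0.004], [0.005, -0.095, -0.996, 1.456], [0.0, 0.0, 0.0, 1.0]]
wrist [[297.3, 0.0, 250.9], [0.0, 297.3, 190.1], [0.0, 0.0, 1.0]] [[0.324, -0.905, -0.276, 0.271], [-0.946, -0.31, -0.093, -0.566], [-0.002, 0.291, -0.957, 0.373], [0.0, 0.0, 0.0, 1.0]]
```

Run:
```python
import cv2
for n in ["scene","top"]:
    a=cv2.imread(f"pics/{n}0.png"); cv2.imwrite(f"pics/{n}0b.png",cv2.resize(a,(800,600),interpolation=cv2.INTER_CUBIC))
```

```text
(no output)
```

View pics/scene0b.png

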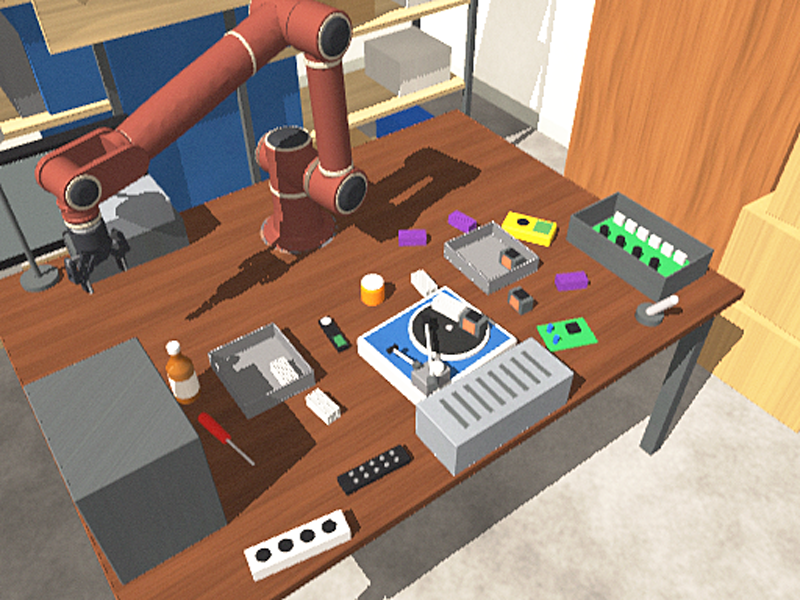

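View pics/top0b.png

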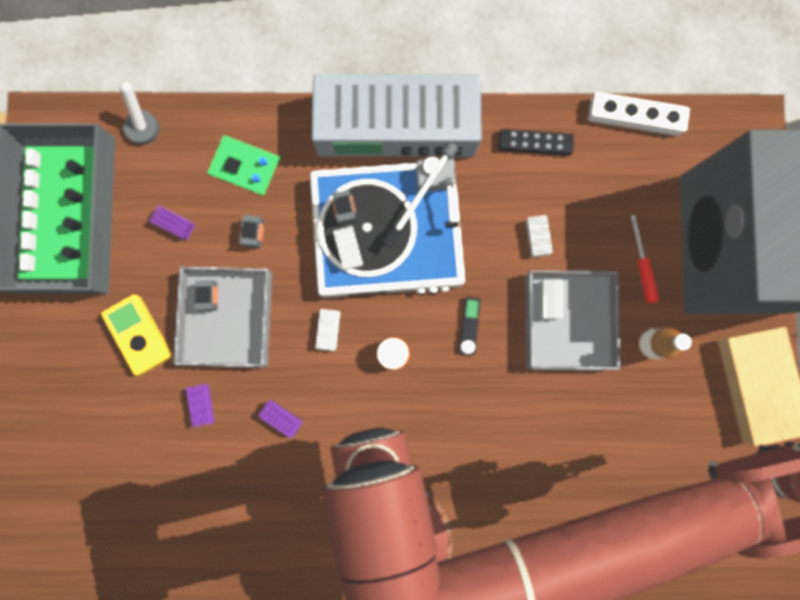

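View pics/wrist0.png

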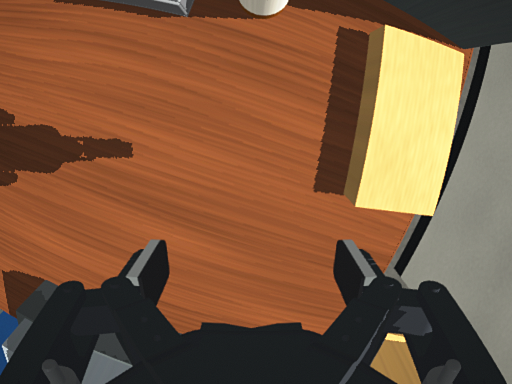

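```bash
cat > h.py <<'E'
from bench import arm
import cv2,numpy as np
from math import *
def ray(c,u,v,fish=False):
    K=c["camera_matrix"];P=c["pose"]
    if fish:
        dx,dy=u-K[0,2],v-K[1,2];r=hypot(dx,dy);t=r/K[0,0]
        d=np.array([sin(t)*dx/max(r,1e-9),sin(t)*dy/max(r,1e-9),cos(t)])
    else: d=np.array([(u-K[0,2])/K[0,0],(v-K[1,2])/K[1,1],1.])
    return P[:3,3],P[:3,:3]@d
def onz(c,u,v,z,fish=False):
    o,d=ray(c,u,v,fish); return o+d*(z-o[2])/d[2]
def proj(c,p,fish=False):
    K=c["camera_matrix"];P=c["pose"];q=P[:3,:3].T@(np.asarray(p)-P[:3,3])
    if fish:
        r=hypot(q[0],q[1]);t=atan2(r,q[2]);return K[0,0]*t*q[0]/r+K[0,2],K[0,0]*t*q[1]/r+K[1,2]
    return K[0,0]*q[0]/q[2]+K[0,2],K[1,1]*q[1]/q[2]+K[1,2]
def tri(o1,d1,o2,d2):
    A=np.stack([d1,-d2],1);s=np.linalg.lstsq(A,o2-o1,rcond=None)[0]
    a=o1+s[0]*d1;b=o2+s[1]*d2;return (a+b)/2,np.linalg.norm(a-b)
def save(img,name,box=None,s=1):
    if box: img=img[box[1]:box[3],box[0]:box[2]]
    cv2.imwrite("pics/"+name,cv2.resize(img[:,:,::-1],None,fx=s,fy=s,interpolation=cv2.INTER_CUBIC))
def blob(mask,minA=30):
    cs,_=cv2.findContours(mask.astype(np.uint8),cv2.RETR_EXTERNAL,cv2.CHAIN_APPROX_NONE)
    return sorted([c for c in cs if cv2.contourArea(c)>=minA],key=lambda c:-cv2.contourArea(c))
E
python3 - <<'E'
from h import *
c=arm.capture("top");np.save("pics/top.npy",c,allow_pickle=True)
i=c["image"]
save(i,"t1.png",(190,95,310,195),6)
save(i,"t2.png",(100,130,230,260),4.5)
save(i,"t3.png",(270,130,400,260),4.5)
E
```

```text
(no output)
```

View pics/t1.png

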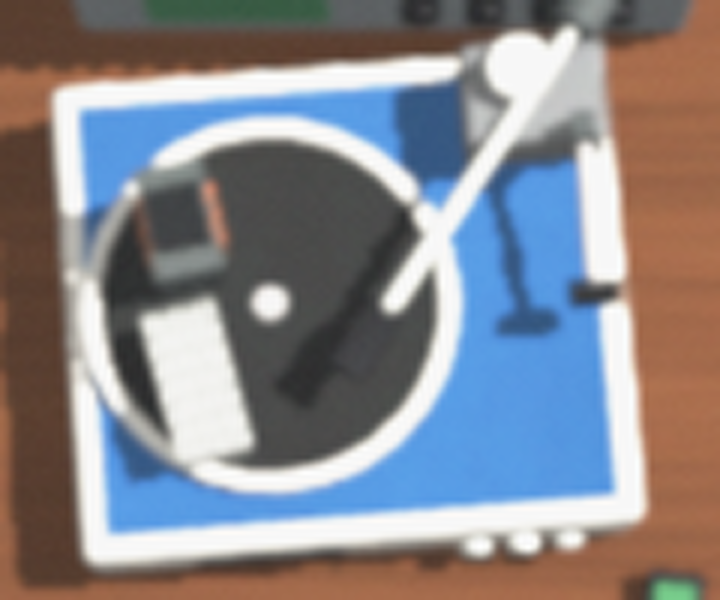

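View pics/t2.png

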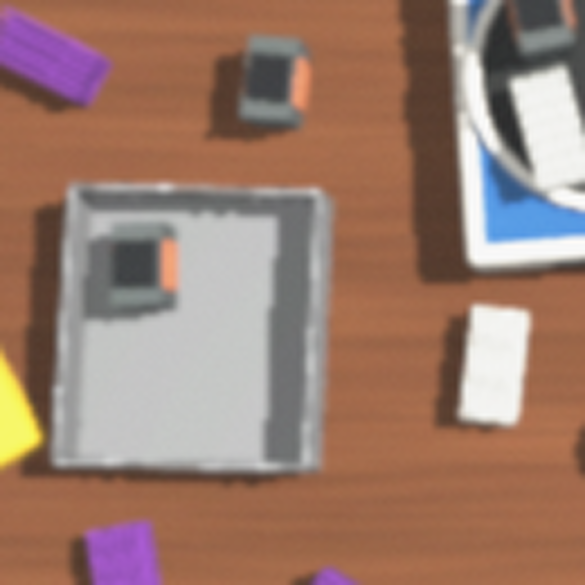

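View pics/t3.png

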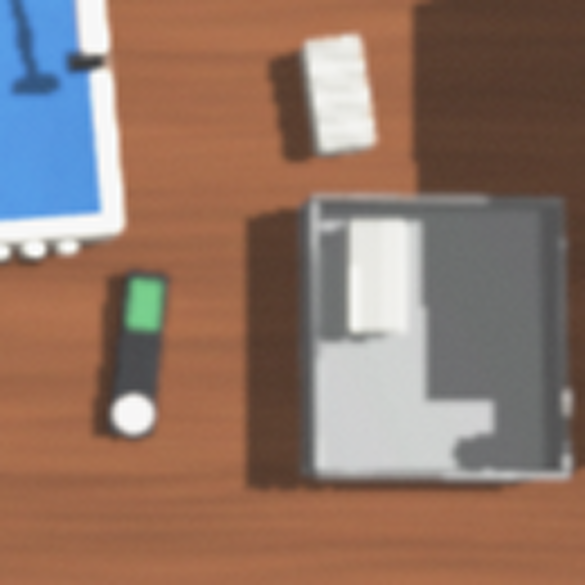

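Run:
```python
from h import *
c=np.load("pics/top.npy",allow_pickle=True).item()
def T(u,v,z): return onz(c,190+u/6-.4,95+v/6-.4,z)
FL,NL,NR=T(80,110,.055),T(108,533,.055),T(615,492,.055)
oFL,oNR,oNL=T(54,88,.055),T(645,520,.055),T(88,562,.055)
for n,p in dict(FL=FL,NL=NL,NR=NR,oFL=oFL,oNL=oNL,oNR=oNR,cin=(FL+NR)/2,cout=(oFL+oNR)/2).items(): print(n,p.round(4))
print("sizes",np.linalg.norm(oFL-oNL),np.linalg.norm(oNL-oNR))
print("yaw",degrees(atan2(*(FL-NL)[1::-1])),degrees(atan2(*(NL-NR)[1::-1]))-90,degrees(atan2(*(oFL-oNL)[1::-1])),degrees(atan2(*(oNL-oNR)[1::-1]))-90)
print("platter",T(270,302,.065),T(271,305,.065))
print("grip ends",T(572,294,.095),T(618,294,.095))
print("stylus-ish headshell",T(395,305,.1),"pivot",T(572,35,.112))
# bins corners: t2
def U(u,v,z): return onz(c,100+u/4.5-.4,130+v/4.5-.4,z)
def V(u,v,z): return onz(c,270+u/4.5-.4,130+v/4.5-.4,z)
for q in [(70,187),(328,192),(318,468),(53,465)]: print("L",U(*q,.05).round(3))
for q in [(305,200),(563,200),(570,475),(305,475)]: print("R",V(*q,.05).round(3))
```

```text
FL [0.75   0.1621 0.055 ]
NL [0.5199 0.1442 0.055 ]
NR [ 0.5424 -0.1261  0.055 ]
oFL [0.7621 0.1763 0.055 ]
oNL [0.5043 0.1547 0.055 ]
oNR [ 0.5274 -0.142   0.055 ]
cin [0.6462 0.018  0.055 ]
cout [0.6448 0.0172 0.055 ]
sizes 0.25867988198721475 0.29757584233964257
yaw 4.44171470682201 4.771119028378962 4.799753804627784 4.450536160151117
platter [0.6428993  0.05827166 0.065     ] [0.64127749 0.05772847 0.065     ]
grip ends [ 0.64156128 -0.10077681  0.095     ] [ 0.64161944 -0.1248156   0.095     ]
stylus-ish headshell [ 0.63452418 -0.00831008  0.1       ] pivot [ 0.77497454 -0.10021593  0.112     ]
L [0.559 0.442 0.05 ]
L [0.556 0.258 0.05 ]
L [0.36  0.261 0.05 ]
L [0.362 0.448 0.05 ]
R [ 0.552 -0.272  0.05 ]
R [ 0.552 -0.457  0.05 ]
R [ 0.356 -0.457  0.05 ]
R [ 0.356 -0.269  0.05 ]
```

```bash
cat >> h.py <<'E'
def yawof(R): return degrees(atan2(R[1,2],R[0,2]))   # psi: heading of tool z
def plan(x,y,z,psi=None,step=6.0,show=True,half=True,pos=None,psi0=None):
    s=arm.observe();p=np.array(s["tool_pos"]) if pos is None else np.array(pos);R=np.array(s["ee_rot"])
    a0=yawof(R) if psi0 is None else psi0
    d=np.array([x,y,z])-p
    dp=0 if psi is None else (psi-a0+180)%360-180
    if half and abs(dp)>90: dp-=180*np.sign(dp)
    n=max(1,ceil(np.linalg.norm(d)*100/step),ceil(abs(dp)/10))
    print(f"at {p.round(4)} psi {a0:.1f} -> n={n} dpsi={dp:.1f}")
    for k in range(n):
        a=radians(a0+dp*k/n); zz=np.array([cos(a),sin(a),0]);xx=np.array([0,0,-1.]);yy=np.cross(zz,xx)
        w=d/n*100
        print(f'tx {w@xx:.2f} ty {w@yy:.2f} tz {w@zz:.2f} twist {-radians(dp/n):.3f}')
def st():
    s=arm.observe();print("t",round(s["time"],2),"p",np.round(s["tool_pos"],4),"psi",round(yawof(np.array(s["ee_rot"])),1),"F",np.round(s["ft_force"],1),"gap",round(s["finger_gap"],3),"x",np.round(np.array(s["ee_rot"])[:,0],3))
class Pl:
    c=np.array([.6455,.0178]);a=radians(4.6)
    @staticmethod
    def w(x,y): return Pl.c+np.array([cos(Pl.a)*x-sin(Pl.a)*y,sin(Pl.a)*x+cos(Pl.a)*y])
E
python3 - <<'E'
from h import *
x,y=Pl.w(-.0133,-.130);print(x,y)
plan(x,y,.2,-85.4)
E
```

```text
0.6426687010792835 -0.11284789989288595
at [ 0.2017 -0.5911  0.2305] psi -71.2 -> n=11 dpsi=-14.2
tx 0.28 ty 5.20 tz -2.82 twist 0.023
tx 0.28 ty 5.13 tz -2.94 twist 0.023
tx 0.28 ty 5.07 tz -3.05 twist 0.023
tx 0.28 ty 4.99 tz -3.17 twist 0.023
tx 0.28 ty 4.92 tz -3.28 twist 0.023
tx 0.28 ty 4.85 tz -3.39 twist 0.023
tx 0.28 ty 4.77 tz -3.50 twist 0.023
tx 0.28 ty 4.69 tz -3.60 twist 0.023
tx 0.28 ty 4.61 tz -3.71 twist 0.023
tx 0.28 ty 4.52 tz -3.81 twist 0.023
tx 0.28 ty 4.43 tz -3.91 twist 0.023
```

{"method": "arm_command", "body": {
  "plan": [
    {"jaw": -1,"tx": 0.3,"ty": 5.2,"tz": -2.8,"twist": 0.023},
    {"jaw": -1,"tx": 0.3,"ty": 5.1,"tz": -2.9,"twist": 0.023},
    {"jaw": -1,"tx": 0.3,"ty": 5.1,"tz": -3.0,"twist": 0.023},
    {"jaw": -1,"tx": 0.3,"ty": 5.0,"tz": -3.2,"twist": 0.023},
    {"jaw": -1,"tx": 0.3,"ty": 4.9,"tz": -3.3,"twist": 0.023}
  ],
  "newtons": 25
}}

```text
time: 0.82
tool_pos: [0.4035, -0.3732, 0.2161]
ee_rot: [[0.0, 0.977, 0.211], [-0.0, 0.211, -0.977], [-1.0, 0.0, 0.0]]
ft_force: [1.0, -0.4, 0.6]
finger_gap: 1.002
```

{"method": "arm_command", "body": {
  "plan": [
    {"jaw": -1,"tx": 0.3,"ty": 4.8,"tz": -3.4,"twist": 0.023},
    {"jaw": -1,"tx": 0.3,"ty": 4.8,"tz": -3.5,"twist": 0.023},
    {"jaw": -1,"tx": 0.3,"ty": 4.7,"tz": -3.6,"twist": 0.023},
    {"jaw": -1,"tx": 0.3,"ty": 4.6,"tz": -3.7,"twist": 0.023},
    {"jaw": -1,"tx": 0.3,"ty": 4.5,"tz": -3.8,"twist": 0.023}
  ]
}}

```text
time: 1.45
tool_pos: [0.6043, -0.1565, 0.2011]
ee_rot: [[-0.0, 0.995, 0.098], [-0.0, 0.098, -0.995], [-1.0, -0.0, 0.0]]
ft_force: [0.6, -1.0, 0.3]
finger_gap: 0.999
```

{"method": "arm_command", "body": {
  "plan": [
    {"jaw": -0.3,"tx": 0,"ty": 4.4,"tz": -3.9,"twist": 0.023},
    {"jaw": -0.3},
    {"jaw": -0.3}
  ]
}}

```text
invalid input at $.plan[1]: expected keys jaw, tx, ty, tz, twist
```

Run:
```python
from h import *
st()
c=arm.capture("wrist");save(c["image"],"w1.png",None,1.5)
x,y=Pl.w(-.0133,-.130)
print(proj(c,(x,y,.093),True)); plan(x,y,.09,-85.4)
```

```text
t 1.45 p [ 0.6043 -0.1565  0.2011] psi -84.4 F [ 0.6 -1.   0.3] gap 0.999 x [-0. -0. -1.]
(np.float64(205.42874902160258), np.float64(138.89752248192042))
at [ 0.6075 -0.1511  0.2005] psi -84.1 -> n=3 dpsi=-1.3
tx 3.68 ty 1.29 tz -1.15 twist 0.007
tx 3.68 ty 1.29 tz -1.16 twist 0.007
tx 3.68 ty 1.28 tz -1.17 twist 0.007
```

View pics/w1.png

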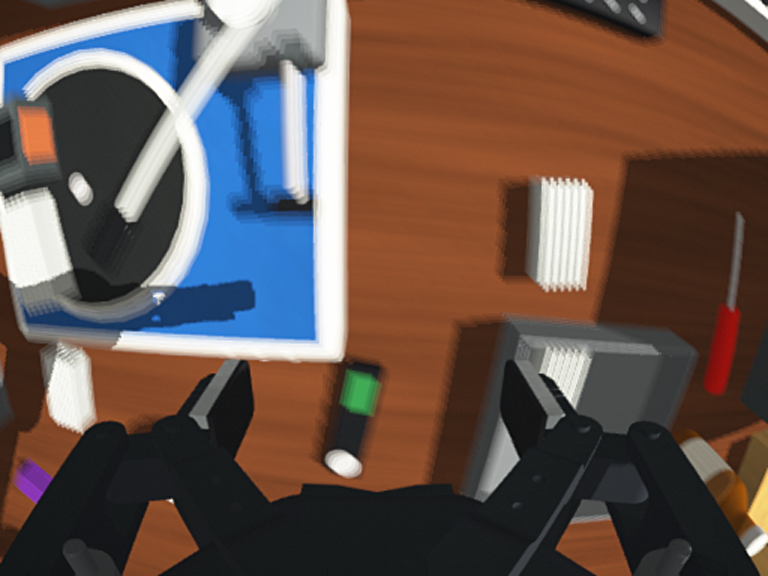

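{"method": "arm_command", "body": {
  "plan": [
    {"jaw": -0.2,"tx": 0,"ty": 3.0,"tz": -3.0,"twist": 0.02},
    {"jaw": -0.2,"tx": 0,"ty": 0.8,"tz": -0.6,"twist": 0},
    {"jaw": -0.2,"tx": 0,"ty": 0,"tz": 0,"twist": 0}
  ]
}}

```text
time: 1.88
tool_pos: [0.6376, -0.1186, 0.201]
ee_rot: [[-0.001, 0.997, 0.08], [-0.0, 0.08, -0.997], [-1.0, -0.001, 0.0]]
ft_force: [-0.2, 0.4, 0.0]
finger_gap: 0.603
```

Run:
```python
from h import *
st()
c=arm.capture("wrist");np.save("pics/w2.npy",c,allow_pickle=True);save(c["image"],"w2.png",None,1.5)
x,y=Pl.w(-.0133,-.130)
for a in (0,):
  for dy in (-.013,.013):
    q=Pl.w(-.0133,-.130+dy);print(np.array(proj(c,(*q,.093),True))*1.5)
plan(x,y,.08,-85.4)
```

```text
t 1.88 p [ 0.6376 -0.1186  0.201 ] psi -85.4 F [-0.2  0.4  0. ] gap 0.603 x [-0.001 -0.    -1.   ]
[390.75384785 270.679957  ]
[346.22863948 270.6953505 ]
at [ 0.6372 -0.1193  0.201 ] psi -85.5 -> n=3 dpsi=0.1
tx 4.03 ty 0.20 tz -0.20 twist -0.001
tx 4.03 ty 0.20 tz -0.20 twist -0.001
tx 4.03 ty 0.20 tz -0.20 twist -0.001
```

View pics/w2.png

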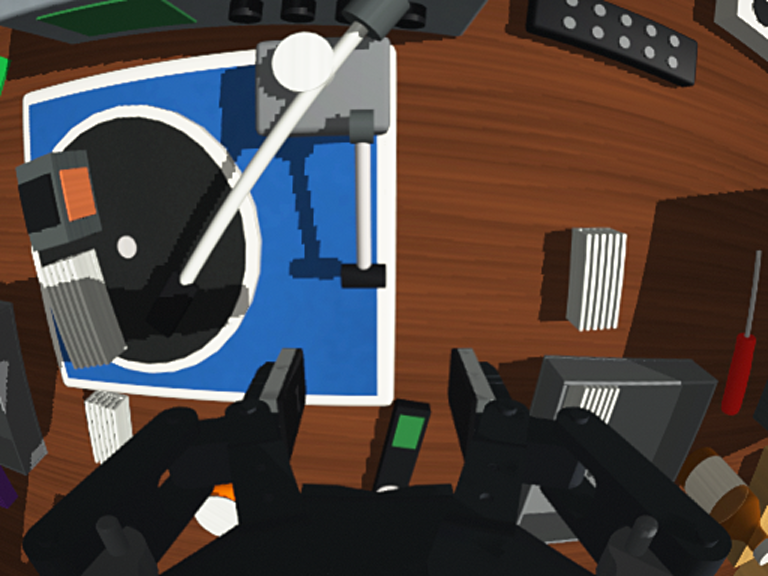

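{"method": "arm_command", "body": {
  "plan": [
    {"jaw": -0.2,"tx": 0,"ty": 0.45,"tz": -0.7,"twist": 0},
    {"jaw": -0.2,"tx": 5.0,"ty": 0,"tz": 0,"twist": 0},
    {"jaw": -0.2,"tx": 5.0,"ty": 0,"tz": 0,"twist": 0},
    {"jaw": -0.2,"tx": 2.1,"ty": 0,"tz": 0,"twist": 0},
    {"jaw": -0.2,"tx": 0,"ty": 0,"tz": 0,"twist": 0}
  ]
}}

```text
time: 2.55
tool_pos: [0.6404, -0.1114, 0.0788]
ee_rot: [[-0.003, 0.997, 0.078], [0.001, 0.078, -0.997], [-1.0, -0.003, -0.001]]
ft_force: [-0.6, 0.2, -0.1]
finger_gap: 0.597
```

Run:
```python
from h import *
st()
c=arm.capture("wrist");save(c["image"],"w3.png",None,1.5)
```

```text
t 2.55 p [ 0.6404 -0.1114  0.0788] psi -85.5 F [-0.6  0.2 -0.1] gap 0.597 x [-0.003  0.001 -1.   ]
```

View pics/w3.png

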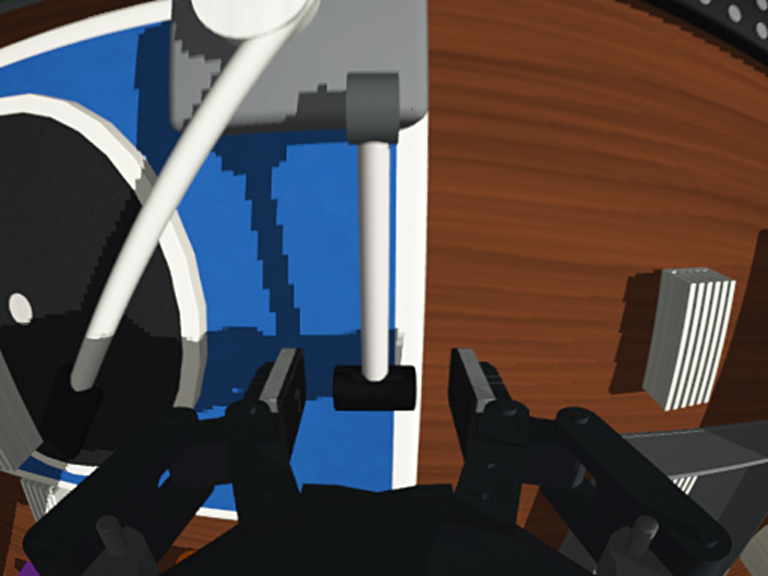

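{"method": "arm_command", "body": {
  "plan": [
    {"jaw": 0.1,"tx": 0,"ty": 0,"tz": 0,"twist": 0},
    {"jaw": 0.3,"tx": 0,"ty": 0,"tz": 0,"twist": 0},
    {"jaw": 0.5,"tx": 0,"ty": 0,"tz": 0,"twist": 0},
    {"jaw": 0.6,"tx": 0,"ty": 0,"tz": 0,"twist": 0}
  ],
  "newtons": 20
}}

```text
time: 3.1
tool_pos: [0.6429, -0.1107, 0.0817]
ee_rot: [[0.004, 0.997, 0.079], [0.001, 0.079, -0.997], [-1.0, 0.004, -0.001]]
ft_force: [3.2, 4.5, 2.6]
finger_gap: 0.298
```

Run:
```python
from h import *
st()
# arc from th=-.2 up to .75, steps in own x and z
import numpy as np
th=np.linspace(-.2,.73,10)
for a,b in zip(th[:-1],th[1:]):
    print(f"ty {8.5*(cos(a)-cos(b)):.2f} tx {-8.5*(sin(b)-sin(a)):.2f}")
```

```text
t 3.1 p [ 0.6429 -0.1107  0.0817] psi -85.5 F [3.2 4.5 2.6] gap 0.298 x [ 0.004  0.001 -1.   ]
ty -0.13 tx -0.87
ty -0.04 tx -0.88
ty 0.05 tx -0.88
ty 0.14 tx -0.87
ty 0.23 tx -0.85
ty 0.32 tx -0.82
ty 0.40 tx -0.78
ty 0.48 tx -0.74
ty 0.55 tx -0.68
```

{"method": "arm_command", "body": {
  "plan": [
    {"jaw": 0.7,"tx": -0.9,"ty": -0.1,"tz": 0,"twist": 0},
    {"jaw": 0.7,"tx": -0.9,"ty": 0,"tz": 0,"twist": 0},
    {"jaw": 0.7,"tx": -0.9,"ty": 0.05,"tz": 0,"twist": 0},
    {"jaw": 0.7,"tx": -0.85,"ty": 0.15,"tz": 0,"twist": 0},
    {"jaw": 0.7,"tx": -0.85,"ty": 0.25,"tz": 0,"twist": 0}
  ]
}}

```text
time: 3.72
tool_pos: [0.6441, -0.1105, 0.1234]
ee_rot: [[-0.003, 0.997, 0.079], [0.001, 0.079, -0.997], [-1.0, -0.003, -0.001]]
ft_force: [1.7, 3.1, -4.5]
finger_gap: 0.3
```

{"method": "arm_command", "body": {
  "plan": [
    {"jaw": 0.7,"tx": -0.8,"ty": 0.3,"tz": 0,"twist": 0},
    {"jaw": 0.7,"tx": -0.8,"ty": 0.4,"tz": 0,"twist": 0},
    {"jaw": 0.7,"tx": -0.75,"ty": 0.45,"tz": 0,"twist": 0},
    {"jaw": 0.7,"tx": -0.65,"ty": 0.5,"tz": 0,"twist": 0},
    {"jaw": 0.7,"tx": 0,"ty": 0,"tz": 0,"twist": 0}
  ]
}}

```text
time: 4.35
tool_pos: [0.662, -0.1092, 0.1553]
ee_rot: [[0.001, 0.997, 0.079], [0.001, 0.079, -0.997], [-1.0, 0.001, -0.001]]
ft_force: [-0.1, 6.1, -1.5]
finger_gap: 0.297
```

Run:
```python
from h import *
st()
c=arm.capture("wrist");save(c["image"],"w4.png",None,1.5)
```

```text
t 4.35 p [ 0.662  -0.1092  0.1553] psi -85.5 F [-0.1  6.1 -1.5] gap 0.297 x [ 0.001  0.001 -1.   ]
```

View pics/w4.png

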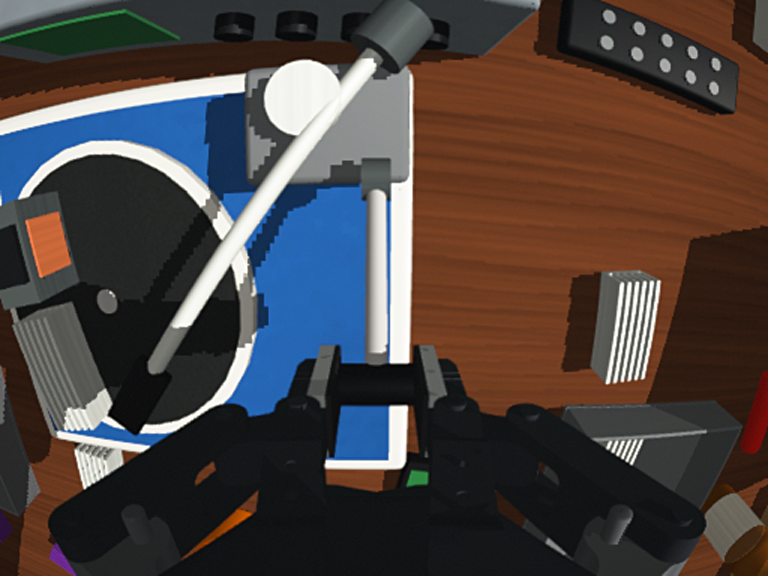

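{"method": "arm_command", "body": {
  "plan": [
    {"jaw": 0.7,"tx": -0.15,"ty": 0.15,"tz": 0,"twist": 0},
    {"jaw": 0.7,"tx": -0.15,"ty": 0.15,"tz": 0,"twist": 0},
    {"jaw": 0.7,"tx": 0,"ty": 0,"tz": 0,"twist": 0}
  ]
}}

```text
time: 4.78
tool_pos: [0.6627, -0.1091, 0.1561]
ee_rot: [[-0.006, 0.997, 0.079], [0.001, 0.079, -0.997], [-1.0, -0.006, -0.002]]
ft_force: [-3.9, 4.2, -5.1]
finger_gap: 0.296
```

{"method": "arm_command", "body": {
  "plan": [
    {"jaw": 0.7,"tx": 0.2,"ty": -0.2,"tz": 0,"twist": 0},
    {"jaw": 0.2,"tx": 0,"ty": 0,"tz": 0,"twist": 0},
    {"jaw": -0.2,"tx": 0,"ty": 0,"tz": 0,"twist": 0},
    {"jaw": -0.2,"tx": 0,"ty": 0,"tz": 0,"twist": 0}
  ]
}}

```text
time: 5.28
tool_pos: [0.663, -0.1105, 0.1563]
ee_rot: [[0.001, 0.997, 0.078], [-0.001, 0.078, -0.997], [-1.0, 0.001, 0.001]]
ft_force: [-0.6, -0.3, -0.3]
finger_gap: 0.6
```

{"method": "arm_command", "body": {
  "plan": [
    {"jaw": -0.2,"tx": -3,"ty": 0,"tz": 0,"twist": 0},
    {"jaw": -0.2,"tx": -5,"ty": 0,"tz": 0,"twist": 0},
    {"jaw": -0.2,"tx": -3,"ty": -3,"tz": 0,"twist": 0},
    {"jaw": -0.2,"tx": 0,"ty": -4,"tz": -4,"twist": 0},
    {"jaw": -0.2,"tx": 0,"ty": 0,"tz": 0,"twist": 0}
  ]
}}

```text
time: 5.9
tool_pos: [0.5874, -0.074, 0.2654]
ee_rot: [[-0.0, 0.997, 0.08], [-0.0, 0.08, -0.997], [-1.0, -0.0, -0.0]]
ft_force: [1.1, -0.3, -0.2]
finger_gap: 0.6
```

Run:
```python
from h import *
st()
for i in range(1):
  c=arm.capture("wrist");np.save("pics/w5.npy",c,allow_pickle=True);save(c["image"],"w5.png",None,1.5)
  c=arm.capture("scene");np.save("pics/s5.npy",c,allow_pickle=True);save(c["image"],"s5.png",(220,170,350,270),6)
```

```text
t 5.9 p [ 0.5874 -0.074   0.2654] psi -85.4 F [ 1.1 -0.3 -0.2] gap 0.6 x [-0. -0. -1.]
```

View pics/w5.png

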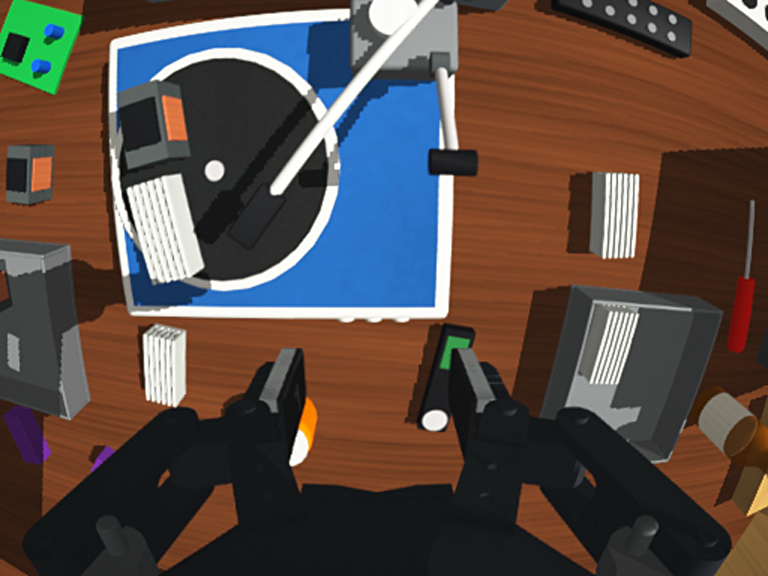

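View pics/s5.png

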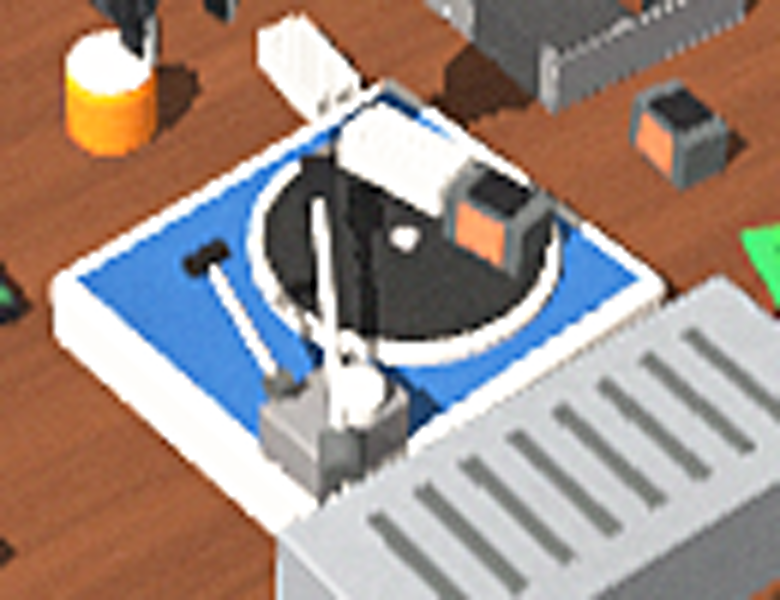

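Run:
```python
from h import *
c=np.load("pics/w5.npy",allow_pickle=True).item();s=np.load("pics/s5.npy",allow_pickle=True).item()
save(c["image"],"w5a.png",(70,40,150,200),5)
save(c["image"],"w5b.png",(85,110,225,200),5.5)
print("lever tip",tri(*ray(c,453/1.5,162/1.5,True),*ray(s,220+206/6,170+258/6)), "expect",Pl.w(.005,-.13))
```

```text
lever tip (array([ 0.66089017, -0.10821695,  0.16294866]), np.float64(0.0035124043969148202)) expect [ 0.66090975 -0.11138026]
```

View pics/w5a.png

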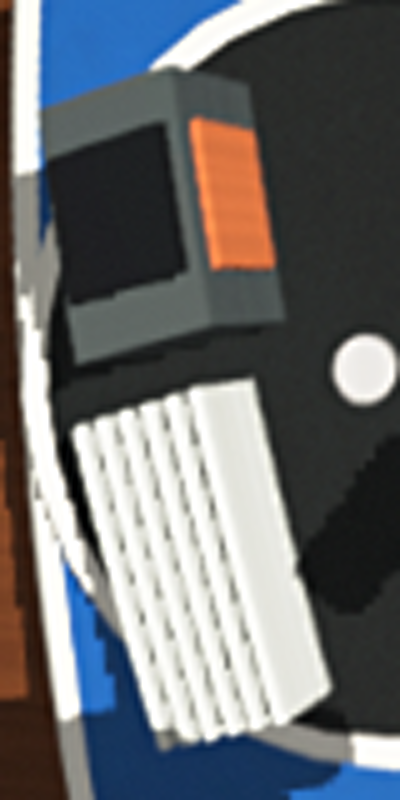

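View pics/w5b.png

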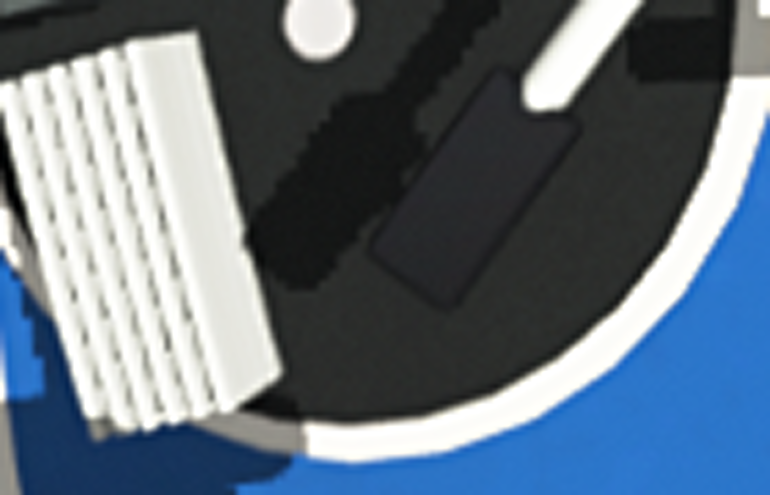

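Run:
```python
from h import *
c=np.load("pics/w5.npy",allow_pickle=True).item()
def quad(pts,z,off,s,n):
    P=np.array([onz(c,off[0]+u/s-.4,off[1]+v/s-.4,z,True) for u,v in pts])[:,:2]
    e=[np.linalg.norm(P[(i+1)%4]-P[i]) for i in range(4)]
    L=(P[2]+P[3]-P[0]-P[1]); print(n,"c",P.mean(0).round(4),"edges",np.round(e,4),"dir12",round(degrees(atan2(L[1],L[0])),1))
quad([(72,430),(195,388),(277,725),(160,740)],.095,(70,40),5,"sink1")
quad([(42,112),(177,70),(213,330),(72,362)],.111,(70,40),5,"trafo1")
quad([(510,65),(580,125),(455,310),(372,248)],.13,(85,110),5.5,"head")
print("platter",onz(c,70+365/5-.4,40+370/5-.4,.065,True))
```

```text
sink1 c [0.595  0.0986] edges [0.0353 0.0805 0.0328 0.0774] dir12 -164.6
trafo1 c [0.6767 0.1038] edges [0.0356 0.0583 0.037  0.0577] dir12 -168.4
head c [0.6162 0.0061] edges [0.0163 0.0407 0.019  0.0419] dir12 145.7
platter [0.64085887 0.06093223 0.065     ]
```

Run:
```python
from h import *
st();plan(.595,.0975,.20,-74.6)
```

```text
t 6.0 p [ 0.5896 -0.0755  0.2657] psi -85.5 F [0.7 0.2 0.5] gap 0.599 x [ 0.001 -0.001 -1.   ]
at [ 0.5896 -0.0755  0.2657] psi -85.5 -> n=4 dpsi=10.9
tx 1.64 ty 0.48 tz -4.30 twist -0.047
tx 1.64 ty 0.68 tz -4.27 twist -0.047
tx 1.64 ty 0.88 tz -4.24 twist -0.047
tx 1.64 ty 1.08 tz -4.19 twist -0.047
```

{"method": "arm_command", "body": {
  "plan": [
    {"jaw": -0.5,"tx": 0,"ty": 0.5,"tz": -4.3,"twist": -0.047},
    {"jaw": -0.5,"tx": 0,"ty": 0.7,"tz": -4.3,"twist": -0.047},
    {"jaw": -0.5,"tx": 3.3,"ty": 0.9,"tz": -4.2,"twist": -0.047},
    {"jaw": -0.5,"tx": 3.3,"ty": 1.1,"tz": -4.2,"twist": -0.047},
    {"jaw": -0.5,"tx": 0,"ty": 0,"tz": 0,"twist": 0}
  ]
}}

```text
time: 6.62
tool_pos: [0.5948, 0.0995, 0.1952]
ee_rot: [[-0.007, 0.964, 0.267], [-0.0, 0.267, -0.964], [-1.0, -0.006, -0.002]]
ft_force: [-0.0, -0.0, 0.0]
finger_gap: 0.75
```

{"method": "arm_command", "body": {
  "plan": [
    {"jaw": -0.5,"tx": 0,"ty": 0,"tz": 0,"twist": 0}
  ]
}}

```text
time: 6.75
tool_pos: [0.5971, 0.0971, 0.1997]
ee_rot: [[0.001, 0.965, 0.263], [-0.001, 0.263, -0.965], [-1.0, 0.001, 0.001]]
ft_force: [0.5, -0.7, 0.2]
finger_gap: 0.748
```

Run:
```python
from h import *
st()
c=arm.capture("wrist");save(c["image"],"w6.png",None,1.5);plan(.595,.0975,.075,-74.6)
```

```text
t 6.75 p [0.5971 0.0971 0.1997] psi -74.7 F [ 0.5 -0.7  0.2] gap 0.748 x [ 0.001 -0.001 -1.   ]
at [0.5973 0.0967 0.2005] psi -74.8 -> n=3 dpsi=0.2
tx 4.18 ty -0.07 tz -0.05 twist -0.001
tx 4.18 ty -0.07 tz -0.05 twist -0.001
tx 4.18 ty -0.07 tz -0.05 twist -0.001
```

View pics/w6.png

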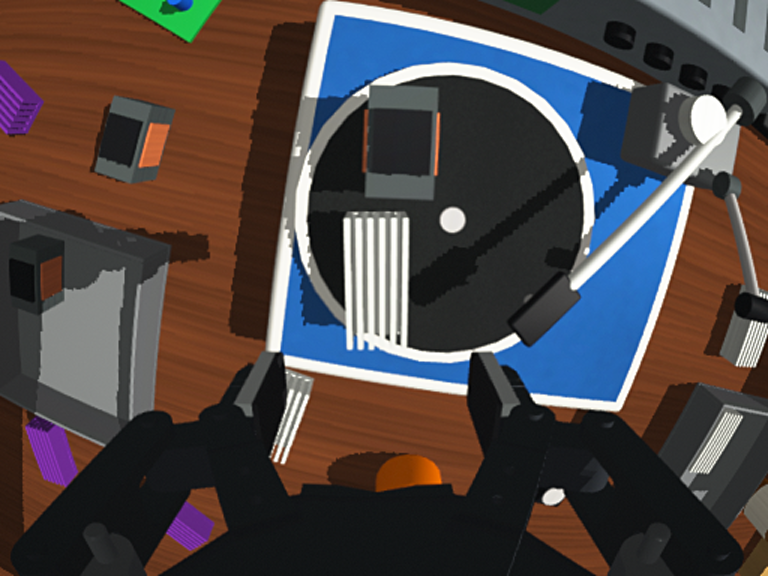

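{"method": "arm_command", "body": {
  "plan": [
    {"jaw": -0.5,"tx": 5.5,"ty": -0.2,"tz": 0,"twist": 0},
    {"jaw": -0.5,"tx": 5.0,"ty": 0,"tz": 0,"twist": 0},
    {"jaw": -0.5,"tx": 2.0,"ty": 0,"tz": 0,"twist": 0},
    {"jaw": -0.5,"tx": 0,"ty": 0,"tz": 0,"twist": 0},
    {"jaw": 0,"tx": 0,"ty": 0,"tz": 0,"twist": 0}
  ],
  "newtons": 50
}}

```text
time: 7.42
tool_pos: [0.5962, 0.0969, 0.0773]
ee_rot: [[0.005, 0.965, 0.263], [0.0, 0.263, -0.965], [-1.0, 0.005, 0.001]]
ft_force: [0.2, -0.8, 0.6]
finger_gap: 0.553
```

{"method": "arm_command", "body": {
  "plan": [
    {"jaw": 0.3,"tx": 0,"ty": 0,"tz": 0,"twist": 0},
    {"jaw": 0.5,"tx": 0,"ty": 0,"tz": 0,"twist": 0},
    {"jaw": 0.5,"tx": 0,"ty": 0,"tz": 0,"twist": 0}
  ]
}}

```text
time: 7.8
tool_pos: [0.5964, 0.0973, 0.0777]
ee_rot: [[0.006, 0.965, 0.264], [0.0, 0.264, -0.965], [-1.0, 0.006, 0.001]]
ft_force: [-0.3, -0.6, 6.9]
finger_gap: 0.408
```

{"method": "arm_command", "body": {
  "plan": [
    {"jaw": 0.5,"tx": -4,"ty": 0,"tz": 0,"twist": 0},
    {"jaw": 0.5,"tx": -5,"ty": -2,"tz": 0,"twist": 0},
    {"jaw": 0.5,"tx": -6,"ty": -2,"tz": 0,"twist": 0},
    {"jaw": 0.5,"tx": -3,"ty": -2,"tz": 0,"twist": 0},
    {"jaw": 0.5,"tx": 0,"ty": 0,"tz": 0,"twist": 0}
  ]
}}

```text
time: 8.43
tool_pos: [0.5374, 0.0814, 0.2577]
ee_rot: [[0.008, 0.965, 0.264], [0.0, 0.264, -0.965], [-1.0, 0.008, 0.002]]
ft_force: [0.3, -0.1, -2.8]
finger_gap: 0.408
```

Run:
```python
from h import *
st()
c=arm.capture("wrist");save(c["image"],"w7.png",None,1)
t=np.load("pics/top.npy",allow_pickle=True).item()
def V(u,v,z): return onz(t,270+u/4.5-.4,130+v/4.5-.4,z)
print("sample sink",[V(u,v,.034).round(3)[:2].tolist() for u,v in [(350,220),(405,220),(407,330),(348,330)]])
print("sample trafo",[onz(t,100+u/4.5-.4,130+v/4.5-.4,.05).round(3)[:2].tolist() for u,v in [(110,228),(175,228),(175,300),(108,303)]])
plan(.50,-.404,.24,-90)
```

```text
t 8.43 p [0.5374 0.0814 0.2577] psi -74.7 F [ 0.3 -0.1 -2.8] gap 0.408 x [ 0.008  0.    -1.   ]
sample sink [[0.539, -0.308], [0.539, -0.347], [0.46, -0.347], [0.46, -0.305]]
sample trafo [[0.53, 0.413], [0.53, 0.366], [0.479, 0.365], [0.476, 0.413]]
at [0.5367 0.0815 0.2547] psi -74.7 -> n=9 dpsi=-15.3
tx 0.16 ty -1.82 tz 5.10 twist 0.030
tx 0.16 ty -1.66 tz 5.15 twist 0.030
tx 0.16 ty -1.51 tz 5.19 twist 0.030
tx 0.16 ty -1.36 tz 5.24 twist 0.030
tx 0.16 ty -1.20 tz 5.28 twist 0.030
tx 0.16 ty -1.04 tz 5.31 twist 0.030
tx 0.16 ty -0.89 tz 5.34 twist 0.030
tx 0.16 ty -0.73 tz 5.36 twist 0.030
tx 0.16 ty -0.57 tz 5.38 twist 0.030
```

View pics/w7.png

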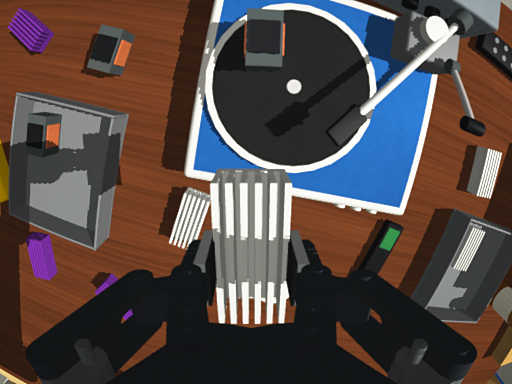

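{"method": "arm_command", "body": {
  "plan": [
    {"jaw": 0.5,"tx": 0.1,"ty": -1.8,"tz": 5.1,"twist": 0.03},
    {"jaw": 0.5,"tx": 0.1,"ty": -1.7,"tz": 5.1,"twist": 0.03},
    {"jaw": 0.5,"tx": 0.1,"ty": -1.5,"tz": 5.2,"twist": 0.03},
    {"jaw": 0.5,"tx": 0.1,"ty": -1.4,"tz": 5.2,"twist": 0.03},
    {"jaw": 0.5,"tx": 0.1,"ty": -1.2,"tz": 5.3,"twist": 0.03}
  ]
}}

```text
time: 9.1
tool_pos: [0.5142, -0.1891, 0.2452]
ee_rot: [[-0.004, 0.993, 0.116], [0.002, 0.116, -0.993], [-1.0, -0.004, -0.003]]
ft_force: [0.2, 0.1, -2.0]
finger_gap: 0.406
```

{"method": "arm_command", "body": {
  "plan": [
    {"jaw": 0.5,"tx": 0.1,"ty": -1.0,"tz": 5.3,"twist": 0.03},
    {"jaw": 0.5,"tx": 0.1,"ty": -0.9,"tz": 5.3,"twist": 0.03},
    {"jaw": 0.5,"tx": 0.1,"ty": -0.7,"tz": 5.4,"twist": 0.03},
    {"jaw": 0.5,"tx": 0.1,"ty": -0.6,"tz": 5.4,"twist": 0.03},
    {"jaw": 0.5,"tx": 0,"ty": 0,"tz": 0,"twist": 0}
  ]
}}

```text
time: 9.72
tool_pos: [0.497, -0.4063, 0.2401]
ee_rot: [[-0.004, 1.0, -0.008], [0.004, -0.008, -1.0], [-1.0, -0.004, -0.004]]
ft_force: [0.1, 1.0, -1.9]
finger_gap: 0.405
```

{"method": "arm_command", "body": {
  "plan": [
    {"jaw": 0.5,"tx": 0,"ty": 0,"tz": 0,"twist": 0}
  ]
}}

```text
time: 9.85
tool_pos: [0.4982, -0.4029, 0.2416]
ee_rot: [[-0.003, 1.0, -0.003], [0.004, -0.003, -1.0], [-1.0, -0.003, -0.004]]
ft_force: [1.2, 0.1, -1.1]
finger_gap: 0.405
```

Run:
```python
from h import *
st()
c=arm.capture("wrist");save(c["image"],"w8.png",None,1.5)
plan(.50,-.404,.04,-90)
```

```text
t 9.85 p [ 0.4982 -0.4029  0.2416] psi -90.2 F [ 1.2  0.1 -1.1] gap 0.405 x [-0.003  0.004 -1.   ]
at [ 0.4985 -0.4025  0.2424] psi -90.1 -> n=4 dpsi=0.1
tx 5.06 ty 0.04 tz 0.04 twist -0.001
tx 5.06 ty 0.04 tz 0.04 twist -0.001
tx 5.06 ty 0.04 tz 0.04 twist -0.001
tx 5.06 ty 0.04 tz 0.04 twist -0.001
```

View pics/w8.png

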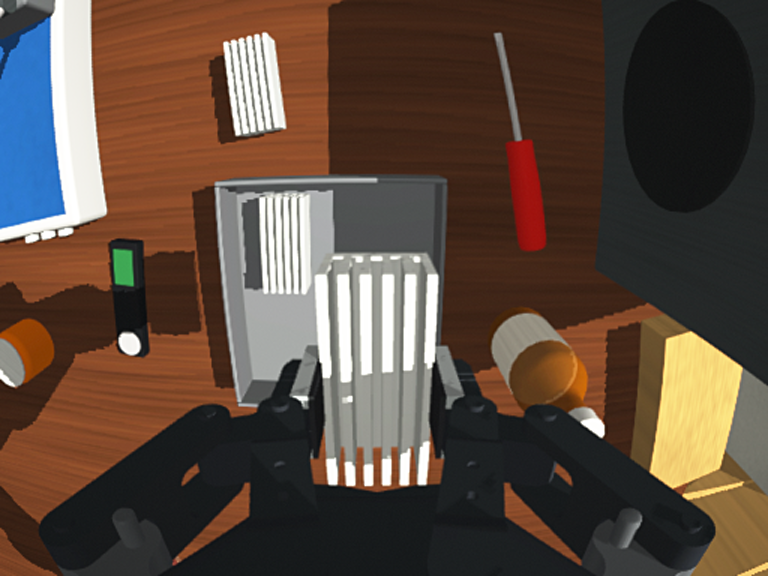

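{"method": "arm_command", "body": {
  "plan": [
    {"jaw": 0.5,"tx": 6,"ty": 0.1,"tz": 0.1,"twist": 0},
    {"jaw": 0.5,"tx": 6,"ty": 0,"tz": 0,"twist": 0},
    {"jaw": 0.5,"tx": 5,"ty": 0,"tz": 0,"twist": 0},
    {"jaw": 0.5,"tx": 3,"ty": 0,"tz": 0,"twist": 0},
    {"jaw": 0.5,"tx": 1.6,"ty": 0,"tz": 0,"twist": 0}
  ]
}}

```text
time: 10.52
tool_pos: [0.499, -0.4022, 0.026]
ee_rot: [[-0.002, 1.0, -0.001], [0.003, -0.001, -1.0], [-1.0, -0.002, -0.003]]
ft_force: [-1.2, -0.2, -1.6]
finger_gap: 0.409
```

{"method": "arm_command", "body": {
  "plan": [
    {"jaw": 0.5,"tx": 0,"ty": 0,"tz": 0,"twist": 0}
  ]
}}

```text
time: 10.65
tool_pos: [0.4994, -0.4034, 0.0277]
ee_rot: [[-0.001, 1.0, -0.002], [0.002, -0.002, -1.0], [-1.0, -0.001, -0.002]]
ft_force: [-0.1, 0.0, -1.4]
finger_gap: 0.404
```

{"method": "arm_command", "body": {
  "plan": [
    {"jaw": 0.5,"tx": 0.8,"ty": 0,"tz": 0,"twist": 0},
    {"jaw": 0.5,"tx": 0,"ty": 0,"tz": 0,"twist": 0},
    {"jaw": -0.1,"tx": 0,"ty": 0,"tz": 0,"twist": 0},
    {"jaw": -0.15,"tx": 0,"ty": 0,"tz": 0,"twist": 0},
    {"jaw": -0.15,"tx": 0,"ty": 0,"tz": 0,"twist": 0}
  ]
}}

```text
time: 11.28
tool_pos: [0.4998, -0.405, 0.0212]
ee_rot: [[0.001, 1.0, -0.003], [-0.001, -0.003, -1.0], [-1.0, 0.001, 0.001]]
ft_force: [-0.5, -0.8, 0.7]
finger_gap: 0.579
```

{"method": "arm_command", "body": {
  "plan": [
    {"jaw": -0.15,"tx": -6,"ty": 0,"tz": 0,"twist": 0},
    {"jaw": -0.3,"tx": -6,"ty": 0,"tz": 0,"twist": 0},
    {"jaw": -0.5,"tx": -6,"ty": 0,"tz": 0,"twist": 0},
    {"jaw": -0.5,"tx": -2,"ty": 0,"tz": 0,"twist": 0},
    {"jaw": -0.5,"tx": 0,"ty": 0,"tz": 0,"twist": 0}
  ]
}}

```text
time: 11.9
tool_pos: [0.5002, -0.4054, 0.2225]
ee_rot: [[0.003, 1.0, -0.003], [-0.003, -0.003, -1.0], [-1.0, 0.003, 0.003]]
ft_force: [-0.8, 1.0, -1.9]
finger_gap: 0.756
```

Run:
```python
from h import *
st()
c=arm.capture("wrist");np.save("pics/w9.npy",c,allow_pickle=True);save(c["image"],"w9.png",None,1.5)
save(c["image"],"w9a.png",(60,0,300,150),3.2)
```

```text
t 11.9 p [ 0.5002 -0.4054  0.2225] psi -90.2 F [-0.8  1.  -1.9] gap 0.756 x [ 0.003 -0.003 -1.   ]
```

View pics/w9.png

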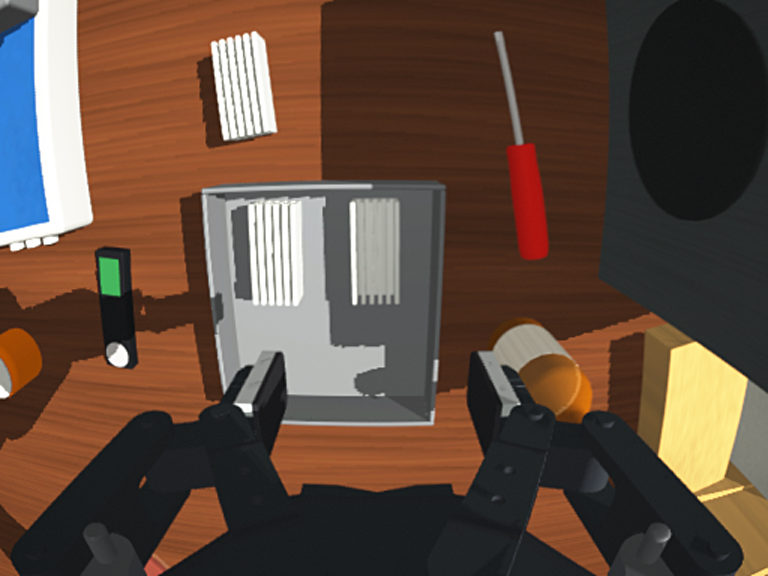

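View pics/w9a.png

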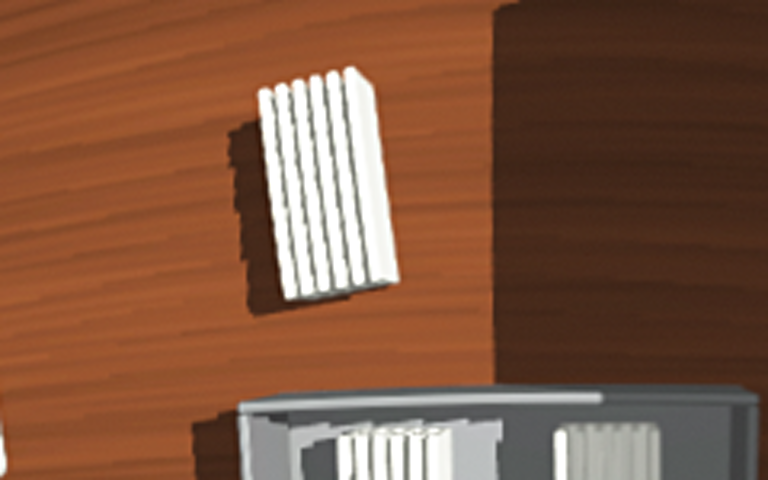

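```bash
cat >> h.py <<'E'
def quad(c,pts,z,off,s,n,fish=True):
    P=np.array([onz(c,off[0]+u/s-.4,off[1]+v/s-.4,z,fish) for u,v in pts])[:,:2]
    e=[np.linalg.norm(P[(i+1)%4]-P[i]) for i in range(4)]
    L=(P[0]+P[1]-P[2]-P[3]); print(n,"c",P.mean(0).round(4),"edges",np.round(e,4),"longdir",round(degrees(atan2(L[1],L[0])),1))
    return P.mean(0),degrees(atan2(L[1],L[0]))
E
python3 - <<'E'
from h import *
c=np.load("pics/w9.npy",allow_pickle=True).item()
p,a=quad(c,[(260,90),(352,68),(385,285),(287,298)],.03,(60,0),3.2,"sinkR")
t=np.load("pics/top.npy",allow_pickle=True).item()
quad(t,[(303,42),(359,36),(377,143),(322,155)],.03,(270,130),4.5,"sinkR top",False)
plan(p[0],p[1],.15,a-90)
E
```

```text
sinkR c [ 0.6309 -0.3011] edges [0.0355 0.0827 0.037  0.0805] longdir 8.0
sinkR top c [ 0.6323 -0.3031] edges [0.0413 0.0799 0.0412 0.0843] longdir 8.5
at [ 0.4993 -0.4045  0.2197] psi -90.2 -> n=4 dpsi=8.2
tx 1.74 ty 3.28 tz -2.60 twist -0.036
tx 1.74 ty 3.37 tz -2.48 twist -0.036
tx 1.74 ty 3.46 tz -2.36 twist -0.036
tx 1.74 ty 3.54 tz -2.23 twist -0.036
```

{"method": "arm_command", "body": {
  "plan": [
    {"jaw": -0.5,"tx": 0,"ty": 3.3,"tz": -2.6,"twist": -0.036},
    {"jaw": -0.5,"tx": 0,"ty": 3.4,"tz": -2.5,"twist": -0.036},
    {"jaw": -0.5,"tx": 2,"ty": 3.5,"tz": -2.4,"twist": -0.036},
    {"jaw": -0.5,"tx": 4,"ty": 3.5,"tz": -2.2,"twist": -0.036},
    {"jaw": -0.5,"tx": 0,"ty": 0,"tz": 0,"twist": 0}
  ]
}}

```text
time: 12.58
tool_pos: [0.6291, -0.2963, 0.1509]
ee_rot: [[-0.012, 0.99, 0.144], [0.008, 0.144, -0.99], [-1.0, -0.011, -0.01]]
ft_force: [-0.7, -0.1, -0.3]
finger_gap: 0.749
```

{"method": "arm_command", "body": {
  "plan": [
    {"jaw": -0.5,"tx": 0,"ty": 0,"tz": 0,"twist": 0}
  ]
}}

```text
time: 12.7
tool_pos: [0.6303, -0.3005, 0.158]
ee_rot: [[-0.004, 0.99, 0.14], [0.002, 0.14, -0.99], [-1.0, -0.003, -0.002]]
ft_force: [0.4, -0.3, 1.5]
finger_gap: 0.75
```

Run:
```python
from h import *
st()
c=arm.capture("wrist");np.save("pics/w10.npy",c,allow_pickle=True);save(c["image"],"w10.png",None,1.5)
plan(.631,-.302,.014,-82)
```

```text
t 12.7 p [ 0.6303 -0.3005  0.158 ] psi -81.9 F [ 0.4 -0.3  1.5] gap 0.75 x [-0.004  0.002 -1.   ]
at [ 0.6308 -0.3013  0.1598] psi -82.0 -> n=3 dpsi=-0.0
tx 4.86 ty 0.00 tz 0.02 twist 0.000
tx 4.86 ty 0.00 tz 0.02 twist 0.000
tx 4.86 ty 0.00 tz 0.02 twist 0.000
```

View pics/w10.png

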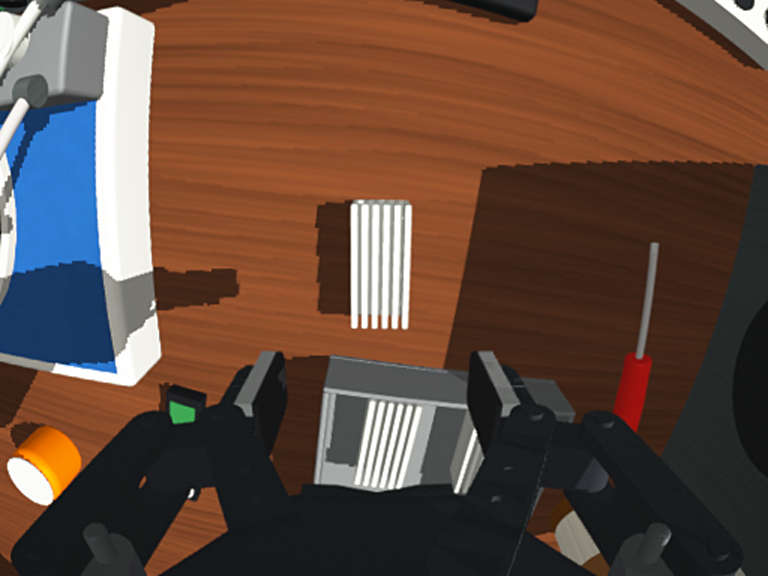

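{"method": "arm_command", "body": {
  "plan": [
    {"jaw": -0.5,"tx": 6,"ty": 0,"tz": 0,"twist": 0},
    {"jaw": -0.5,"tx": 5,"ty": 0,"tz": 0,"twist": 0},
    {"jaw": -0.5,"tx": 3,"ty": 0,"tz": 0,"twist": 0},
    {"jaw": -0.5,"tx": 0.5,"ty": 0,"tz": 0,"twist": 0},
    {"jaw": 0.0,"tx": 0,"ty": 0,"tz": 0,"twist": 0}
  ]
}}

```text
time: 13.38
tool_pos: [0.6321, -0.3021, 0.0175]
ee_rot: [[0.002, 0.99, 0.139], [-0.001, 0.139, -0.99], [-1.0, 0.002, 0.002]]
ft_force: [0.7, -0.5, 0.5]
finger_gap: 0.553
```

{"method": "arm_command", "body": {
  "plan": [
    {"jaw": 0.3,"tx": 0,"ty": 0,"tz": 0,"twist": 0},
    {"jaw": 0.5,"tx": 0,"ty": 0,"tz": 0,"twist": 0},
    {"jaw": 0.5,"tx": 0,"ty": 0,"tz": 0,"twist": 0}
  ]
}}

```text
time: 13.75
tool_pos: [0.6332, -0.3022, 0.0189]
ee_rot: [[0.004, 0.99, 0.14], [-0.003, 0.14, -0.99], [-1.0, 0.004, 0.004]]
ft_force: [-1.2, -1.3, 5.8]
finger_gap: 0.406
```

{"method": "arm_command", "body": {
  "plan": [
    {"jaw": 0.5,"tx": -4,"ty": 0,"tz": 0,"twist": 0},
    {"jaw": 0.5,"tx": -5,"ty": 0,"tz": 0,"twist": 0},
    {"jaw": 0.5,"tx": -4,"ty": 0,"tz": 0,"twist": 0},
    {"jaw": 0.5,"tx": 0,"ty": 0,"tz": 0,"twist": 0}
  ]
}}

```text
time: 14.25
tool_pos: [0.6341, -0.3022, 0.1514]
ee_rot: [[0.008, 0.99, 0.141], [-0.005, 0.141, -0.99], [-1.0, 0.007, 0.006]]
ft_force: [0.2, 0.2, -1.9]
finger_gap: 0.4
```

Run:
```python
from h import *
st()
plan(.409,-.326,.13,-90)
```

```text
t 14.25 p [ 0.6341 -0.3022  0.1514] psi -81.9 F [ 0.2  0.2 -1.9] gap 0.4 x [ 0.008 -0.005 -1.   ]
at [ 0.6341 -0.3022  0.1514] psi -81.9 -> n=4 dpsi=-8.1
tx 0.54 ty -5.65 tz -0.20 twist 0.035
tx 0.54 ty -5.66 tz -0.00 twist 0.035
tx 0.54 ty -5.66 tz 0.20 twist 0.035
tx 0.54 ty -5.64 tz 0.40 twist 0.035
```

{"method": "arm_command", "body": {
  "plan": [
    {"jaw": 0.5,"tx": 0.2,"ty": -5.65,"tz": -0.2,"twist": 0.035},
    {"jaw": 0.5,"tx": 0.3,"ty": -5.65,"tz": 0,"twist": 0.035},
    {"jaw": 0.5,"tx": 0.5,"ty": -5.65,"tz": 0.2,"twist": 0.035},
    {"jaw": 0.5,"tx": 0.5,"ty": -5.65,"tz": 0.4,"twist": 0.035},
    {"jaw": 0.5,"tx": 0,"ty": 0,"tz": 0,"twist": 0}
  ]
}}

```text
time: 14.88
tool_pos: [0.4021, -0.3229, 0.1267]
ee_rot: [[-0.005, 1.0, -0.003], [0.005, -0.003, -1.0], [-1.0, -0.005, -0.005]]
ft_force: [-0.1, -0.1, -1.0]
finger_gap: 0.407
```

{"method": "arm_command", "body": {
  "plan": [
    {"jaw": 0.5,"tx": 0,"ty": 0,"tz": 0,"twist": 0}
  ]
}}

```text
time: 15.0
tool_pos: [0.4063, -0.3244, 0.1296]
ee_rot: [[-0.0, 1.0, 0.0], [0.001, 0.0, -1.0], [-1.0, -0.0, -0.001]]
ft_force: [0.2, -1.0, -0.8]
finger_gap: 0.404
```

Run:
```python
from h import *
st()
c=arm.capture("wrist");np.save("pics/w11.npy",c,allow_pickle=True);save(c["image"],"w11.png",None,1.5)
plan(.408,-.326,.022,-90)
```

```text
t 15.0 p [ 0.4063 -0.3244  0.1296] psi -90.0 F [ 0.2 -1.  -0.8] gap 0.404 x [-0.     0.001 -1.   ]
at [ 0.4071 -0.3246  0.1302] psi -89.9 -> n=2 dpsi=-0.1
tx 5.41 ty 0.05 tz 0.07 twist 0.001
tx 5.41 ty 0.05 tz 0.07 twist 0.001
```

View pics/w11.png

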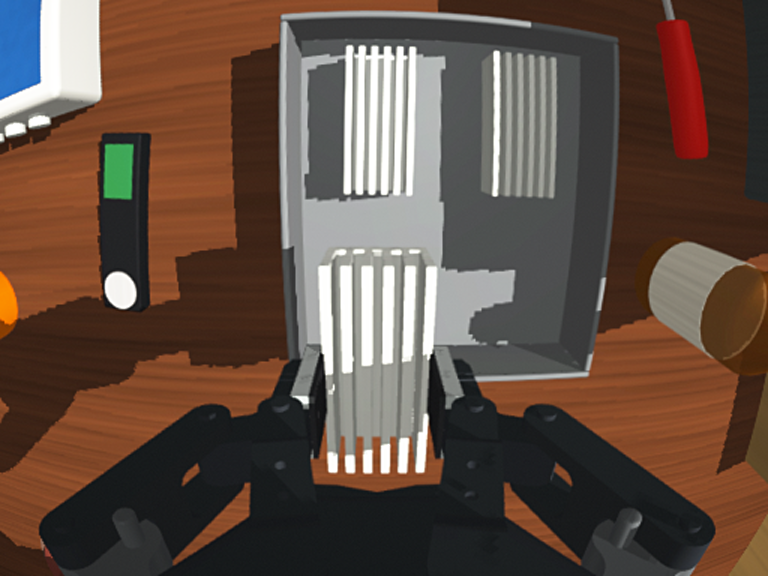

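{"method": "arm_command", "body": {
  "plan": [
    {"jaw": 0.5,"tx": 4,"ty": 0.1,"tz": 0.1,"twist": 0},
    {"jaw": 0.5,"tx": 4,"ty": 0,"tz": 0.1,"twist": 0},
    {"jaw": 0.5,"tx": 2.2,"ty": 0,"tz": 0,"twist": 0},
    {"jaw": 0.5,"tx": 0,"ty": 0,"tz": 0,"twist": 0},
    {"jaw": 0.5,"tx": 0,"ty": 0,"tz": 0,"twist": 0}
  ]
}}

```text
time: 15.68
tool_pos: [0.409, -0.3274, 0.0298]
ee_rot: [[0.001, 1.0, 0.002], [-0.001, 0.002, -1.0], [-1.0, 0.001, 0.001]]
ft_force: [-0.5, -0.3, -0.4]
finger_gap: 0.404
```

{"method": "arm_command", "body": {
  "plan": [
    {"jaw": 0.2,"tx": 0,"ty": 0,"tz": 0,"twist": 0},
    {"jaw": -0.15,"tx": 0,"ty": 0,"tz": 0,"twist": 0},
    {"jaw": -0.15,"tx": 0,"ty": 0,"tz": 0,"twist": 0},
    {"jaw": -0.15,"tx": -5,"ty": 0,"tz": 0,"twist": 0},
    {"jaw": -0.3,"tx": -6,"ty": 0,"tz": 0,"twist": 0}
  ]
}}

```text
time: 16.3
tool_pos: [0.4067, -0.3259, 0.1387]
ee_rot: [[-0.002, 1.0, 0.001], [0.002, 0.001, -1.0], [-1.0, -0.002, -0.002]]
ft_force: [0.9, -1.3, 0.3]
finger_gap: 0.65
```

{"method": "arm_command", "body": {
  "plan": [
    {"jaw": -0.5,"tx": -6,"ty": 0,"tz": -2,"twist": 0},
    {"jaw": -0.5,"tx": -2,"ty": 0,"tz": -5,"twist": 0},
    {"jaw": -0.5,"tx": 0,"ty": 0,"tz": -6,"twist": 0},
    {"jaw": -0.5,"tx": 0,"ty": 0,"tz": -6,"twist": 0},
    {"jaw": -0.5,"tx": 0,"ty": 0,"tz": -6,"twist": 0}
  ]
}}

```text
time: 16.92
tool_pos: [0.4072, -0.0754, 0.2186]
ee_rot: [[0.002, 1.0, -0.0], [-0.0, -0.0, -1.0], [-1.0, 0.002, 0.0]]
ft_force: [1.5, -0.1, 0.4]
finger_gap: 0.749
```

{"method": "arm_command", "body": {
  "plan": [
    {"jaw": -0.5,"tx": 0,"ty": 0,"tz": -5,"twist": 0},
    {"jaw": -0.5,"tx": 0,"ty": 0,"tz": 0,"twist": 0},
    {"jaw": -0.5,"tx": 0,"ty": 0,"tz": 0,"twist": 0}
  ]
}}

```text
time: 17.3
tool_pos: [0.4075, -0.0273, 0.2182]
ee_rot: [[0.001, 1.0, 0.001], [-0.001, 0.001, -1.0], [-1.0, 0.001, 0.001]]
ft_force: [0.1, 0.4, -0.4]
finger_gap: 0.749
```

Run:
```python
from h import *
st()
c=arm.capture("wrist");np.save("pics/w12.npy",c,allow_pickle=True);save(c["image"],"w12.png",None,1.5)
```

```text
t 17.3 p [ 0.4075 -0.0273  0.2182] psi -89.9 F [ 0.1  0.4 -0.4] gap 0.749 x [ 0.001 -0.001 -1.   ]
```

View pics/w12.png

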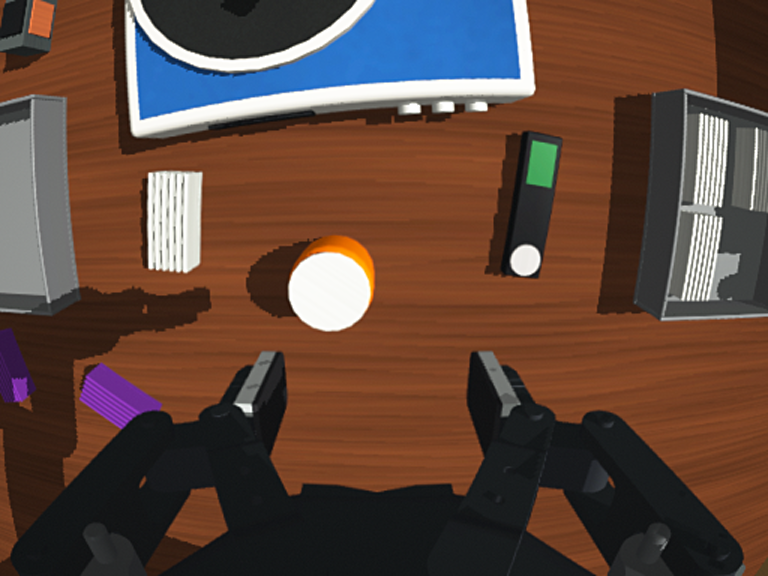

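Run:
```python
from h import *
c=np.load("pics/w12.npy",allow_pickle=True).item()
save(c["image"],"w12a.png",(85,105,155,190),7)
t=np.load("pics/top.npy",allow_pickle=True).item()
p,a=quad(t,[(474,305),(530,310),(518,425),(460,420)],.03,(100,130),4.5,"sinkL top",False)
print("tin",onz(t,393*.64-.2,352*.64-.2,.06), onz(c,330/1.5,291/1.5,.06,True))
```

```text
sinkL top c [0.434 0.139] edges [0.0405 0.083  0.0417 0.0832] longdir -5.8
tin [0.38731967 0.00414543 0.06      ] [0.38461513 0.00628147 0.06      ]
```

View pics/w12a.png

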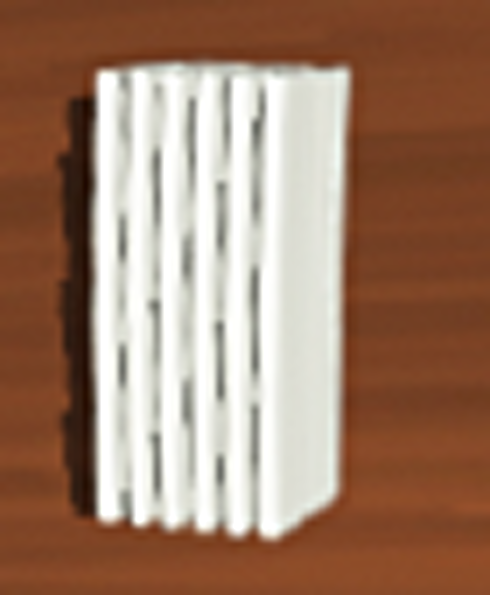

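Run:
```python
from h import *
c=np.load("pics/w12.npy",allow_pickle=True).item()
p,a=quad(c,[(97,70),(290,72),(280,535),(97,522)],.03,(85,105),7,"sinkL")
plan(p[0],p[1]-.001,.15,a-90)
```

```text
sinkL c [0.433  0.1428] edges [0.0379 0.0808 0.0376 0.0812] longdir -6.2
at [ 0.4075 -0.0278  0.2181] psi -90.0 -> n=4 dpsi=-6.2
tx 1.70 ty 0.64 tz -4.24 twist 0.027
tx 1.70 ty 0.52 tz -4.26 twist 0.027
tx 1.70 ty 0.41 tz -4.27 twist 0.027
tx 1.70 ty 0.29 tz -4.28 twist 0.027
```

{"method": "arm_command", "body": {
  "plan": [
    {"jaw": -0.5,"tx": 0,"ty": 0.6,"tz": -4.2,"twist": 0.027},
    {"jaw": -0.5,"tx": 0,"ty": 0.5,"tz": -4.2,"twist": 0.027},
    {"jaw": -0.5,"tx": 2,"ty": 0.4,"tz": -4.2,"twist": 0.027},
    {"jaw": -0.5,"tx": 4,"ty": 0.3,"tz": -4.2,"twist": 0.027},
    {"jaw": -0.5,"tx": 0,"ty": 0,"tz": 0,"twist": 0}
  ]
}}

```text
time: 17.98
tool_pos: [0.4301, 0.1403, 0.154]
ee_rot: [[-0.008, 0.994, -0.106], [-0.001, -0.106, -0.994], [-1.0, -0.008, 0.002]]
ft_force: [-1.1, -0.5, 0.2]
finger_gap: 0.744
```

{"method": "arm_command", "body": {
  "plan": [
    {"jaw": -0.5,"tx": 0,"ty": 0,"tz": 0,"twist": 0}
  ]
}}

```text
time: 18.1
tool_pos: [0.4327, 0.139, 0.1583]
ee_rot: [[0.0, 0.994, -0.109], [-0.001, -0.109, -0.994], [-1.0, 0.0, 0.0]]
ft_force: [-0.3, -0.5, -0.3]
finger_gap: 0.746
```

Run:
```python
from h import *
st()
c=arm.capture("wrist");np.save("pics/w13.npy",c,allow_pickle=True);save(c["image"],"w13.png",None,1.5)
plan(.433,.141,.014,-96.2)
```

```text
t 18.1 p [0.4327 0.139  0.1583] psi -96.2 F [-0.3 -0.5 -0.3] gap 0.746 x [ 0.    -0.001 -1.   ]
at [0.4331 0.1389 0.159 ] psi -96.3 -> n=3 dpsi=0.1
tx 4.83 ty -0.01 tz -0.07 twist -0.000
tx 4.83 ty -0.01 tz -0.07 twist -0.000
tx 4.83 ty -0.01 tz -0.07 twist -0.000
```

View pics/w13.png

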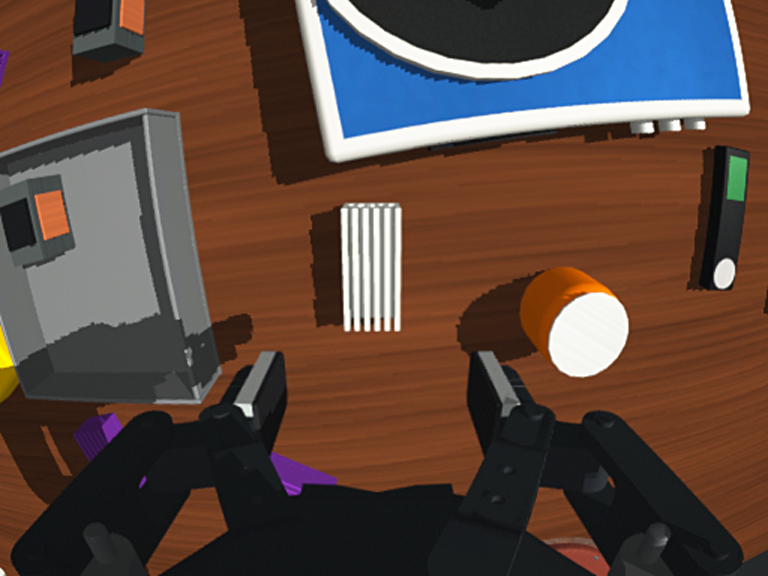

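{"method": "arm_command", "body": {
  "plan": [
    {"jaw": -0.5,"tx": 6,"ty": 0,"tz": -0.3,"twist": 0},
    {"jaw": -0.5,"tx": 5,"ty": 0,"tz": 0,"twist": 0},
    {"jaw": -0.5,"tx": 3,"ty": 0,"tz": 0,"twist": 0},
    {"jaw": -0.5,"tx": 0.4,"ty": 0,"tz": 0,"twist": 0},
    {"jaw": 0.0,"tx": 0,"ty": 0,"tz": 0,"twist": 0}
  ]
}}

```text
time: 18.77
tool_pos: [0.4341, 0.1427, 0.0157]
ee_rot: [[0.003, 0.994, -0.108], [0.0, -0.108, -0.994], [-1.0, 0.003, -0.001]]
ft_force: [0.6, 0.1, 0.5]
finger_gap: 0.553
```

{"method": "arm_command", "body": {
  "plan": [
    {"jaw": 0.3,"tx": 0,"ty": 0,"tz": 0,"twist": 0},
    {"jaw": 0.5,"tx": 0,"ty": 0,"tz": 0,"twist": 0},
    {"jaw": 0.5,"tx": 0,"ty": 0,"tz": 0,"twist": 0}
  ]
}}

```text
time: 19.15
tool_pos: [0.4348, 0.1433, 0.0166]
ee_rot: [[0.005, 0.994, -0.107], [0.0, -0.107, -0.994], [-1.0, 0.005, -0.001]]
ft_force: [-0.3, -2.9, 7.0]
finger_gap: 0.405
```

{"method": "arm_command", "body": {
  "plan": [
    {"jaw": 0.5,"tx": -4,"ty": 0,"tz": 0,"twist": 0},
    {"jaw": 0.5,"tx": -6,"ty": 0,"tz": 0,"twist": 0},
    {"jaw": 0.5,"tx": -6,"ty": 0,"tz": 0,"twist": 0},
    {"jaw": 0.5,"tx": -2,"ty": 0,"tz": 0,"twist": 0},
    {"jaw": 0.5,"tx": 0,"ty": 0,"tz": 0,"twist": 0}
  ]
}}

```text
time: 19.77
tool_pos: [0.4336, 0.1435, 0.1966]
ee_rot: [[0.005, 0.994, -0.107], [0.001, -0.107, -0.994], [-1.0, 0.005, -0.001]]
ft_force: [0.3, -0.3, -1.5]
finger_gap: 0.404
```

Run:
```python
from h import *
st()
plan(.409,-.404,.19,-90)
```

```text
t 19.77 p [0.4336 0.1435 0.1966] psi -96.1 F [ 0.3 -0.3 -1.5] gap 0.404 x [ 0.005  0.001 -1.   ]
at [0.4336 0.1435 0.1966] psi -96.1 -> n=10 dpsi=6.1
tx 0.07 ty 0.34 tz 5.47 twist -0.011
tx 0.07 ty 0.28 tz 5.47 twist -0.011
tx 0.07 ty 0.22 tz 5.48 twist -0.011
tx 0.07 ty 0.16 tz 5.48 twist -0.011
tx 0.07 ty 0.11 tz 5.48 twist -0.011
tx 0.07 ty 0.05 tz 5.48 twist -0.011
tx 0.07 ty -0.01 tz 5.48 twist -0.011
tx 0.07 ty -0.07 tz 5.48 twist -0.011
tx 0.07 ty -0.13 tz 5.48 twist -0.011
tx 0.07 ty -0.19 tz 5.48 twist -0.011
```

{"method": "arm_command", "body": {
  "plan": [
    {"jaw": 0.5,"tx": 0,"ty": 0.3,"tz": 5.5,"twist": -0.011},
    {"jaw": 0.5,"tx": 0,"ty": 0.3,"tz": 5.5,"twist": -0.011},
    {"jaw": 0.5,"tx": 0,"ty": 0.2,"tz": 5.5,"twist": -0.011},
    {"jaw": 0.5,"tx": 0,"ty": 0.15,"tz": 5.5,"twist": -0.011},
    {"jaw": 0.5,"tx": 0,"ty": 0.1,"tz": 5.5,"twist": -0.011}
  ]
}}

```text
time: 20.4
tool_pos: [0.4179, -0.1328, 0.1916]
ee_rot: [[-0.003, 0.999, -0.052], [0.002, -0.052, -0.999], [-1.0, -0.003, -0.001]]
ft_force: [1.3, -0.5, -1.4]
finger_gap: 0.405
```

{"method": "arm_command", "body": {
  "plan": [
    {"jaw": 0.5,"tx": 0,"ty": 0.05,"tz": 5.5,"twist": -0.011},
    {"jaw": 0.5,"tx": 0,"ty": 0,"tz": 5.5,"twist": -0.011},
    {"jaw": 0.5,"tx": 0,"ty": -0.1,"tz": 5.5,"twist": -0.011},
    {"jaw": 0.5,"tx": 0,"ty": -0.1,"tz": 5.5,"twist": -0.011},
    {"jaw": 0.5,"tx": 0,"ty": -0.2,"tz": 5.4,"twist": -0.011}
  ]
}}

```text
time: 21.02
tool_pos: [0.4064, -0.4063, 0.1911]
ee_rot: [[-0.002, 1.0, 0.003], [0.003, 0.003, -1.0], [-1.0, -0.002, -0.003]]
ft_force: [0.8, -0.4, -1.8]
finger_gap: 0.406
```

{"method": "arm_command", "body": {
  "plan": [
    {"jaw": 0.5,"tx": 0,"ty": 0,"tz": 0,"twist": 0},
    {"jaw": 0.5,"tx": 0,"ty": 0,"tz": 0,"twist": 0}
  ]
}}

```text
time: 21.28
tool_pos: [0.4069, -0.4043, 0.1916]
ee_rot: [[-0.002, 1.0, 0.003], [0.003, 0.003, -1.0], [-1.0, -0.002, -0.003]]
ft_force: [-0.6, 0.7, -1.0]
finger_gap: 0.41
```

Run:
```python
from h import *
st()
c=arm.capture("wrist");np.save("pics/w14.npy",c,allow_pickle=True);save(c["image"],"w14.png",None,1.5)
plan(.408,-.404,.024,-90)
```

```text
t 21.27 p [ 0.4069 -0.4043  0.1916] psi -89.9 F [-0.6  0.7 -1. ] gap 0.41 x [-0.002  0.003 -1.   ]
at [ 0.4072 -0.404   0.1922] psi -89.8 -> n=3 dpsi=-0.2
tx 5.61 ty 0.03 tz -0.00 twist 0.001
tx 5.61 ty 0.03 tz -0.00 twist 0.001
tx 5.61 ty 0.03 tz -0.00 twist 0.001
```

View pics/w14.png

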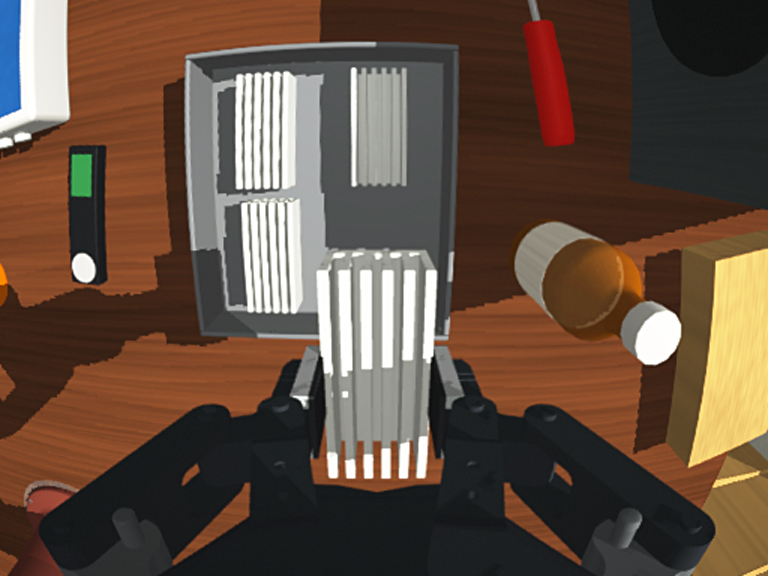

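Run:
```python
from h import *
c=np.load("pics/w14.npy",allow_pickle=True).item()
print("bottle cap",onz(c,650/1.5,333/1.5,.17,True), "left label edge", onz(c,515/1.5,265/1.5,.06,True))
```

```text
bottle cap [ 0.40727002 -0.52992695  0.17      ] left label edge [ 0.41034343 -0.49414087  0.06      ]
```

{"method": "arm_command", "body": {
  "plan": [
    {"jaw": 0.5,"tx": 6,"ty": 0,"tz": 0,"twist": 0},
    {"jaw": 0.5,"tx": 5,"ty": 0,"tz": 0,"twist": 0},
    {"jaw": 0.5,"tx": 3.5,"ty": 0,"tz": 0,"twist": 0},
    {"jaw": 0.5,"tx": 1.8,"ty": 0,"tz": 0,"twist": 0},
    {"jaw": 0.5,"tx": 0,"ty": 0,"tz": 0,"twist": 0}
  ]
}}

```text
time: 21.95
tool_pos: [0.4073, -0.4041, 0.0299]
ee_rot: [[-0.001, 1.0, 0.004], [0.002, 0.004, -1.0], [-1.0, -0.001, -0.002]]
ft_force: [-0.4, 0.0, -0.4]
finger_gap: 0.408
```

{"method": "arm_command", "body": {
  "plan": [
    {"jaw": 0.5,"tx": 0.7,"ty": 0,"tz": 0,"twist": 0},
    {"jaw": 0.5,"tx": 0,"ty": 0,"tz": 0,"twist": 0},
    {"jaw": 0.1,"tx": 0,"ty": 0,"tz": 0,"twist": 0},
    {"jaw": -0.15,"tx": 0,"ty": 0,"tz": 0,"twist": 0},
    {"jaw": -0.15,"tx": 0,"ty": 0,"tz": 0,"twist": 0}
  ]
}}

```text
time: 22.58
tool_pos: [0.4078, -0.4059, 0.0244]
ee_rot: [[0.001, 1.0, 0.003], [-0.001, 0.003, -1.0], [-1.0, 0.001, 0.001]]
ft_force: [-0.7, 0.6, 0.7]
finger_gap: 0.573
```

{"method": "arm_command", "body": {
  "plan": [
    {"jaw": -0.15,"tx": -5,"ty": 0,"tz": 0,"twist": 0},
    {"jaw": -0.3,"tx": -6,"ty": 0,"tz": 0,"twist": 0},
    {"jaw": -0.5,"tx": -6,"ty": 0,"tz": -2,"twist": 0},
    {"jaw": -0.5,"tx": -4,"ty": 1,"tz": -4,"twist": 0},
    {"jaw": -0.5,"tx": 0,"ty": 0,"tz": 0,"twist": 0}
  ]
}}

```text
time: 23.2
tool_pos: [0.4195, -0.3458, 0.2388]
ee_rot: [[0.007, 1.0, 0.005], [-0.007, 0.005, -1.0], [-1.0, 0.007, 0.007]]
ft_force: [-0.1, -0.6, 0.2]
finger_gap: 0.752
```

Run:
```python
from h import *
st()
c=arm.capture("wrist");np.save("pics/w15.npy",c,allow_pickle=True);save(c["image"],"w15.png",None,1)
plan(.66,.10,.26,-80)
```

```text
t 23.2 p [ 0.4195 -0.3458  0.2388] psi -89.7 F [-0.1 -0.6  0.2] gap 0.752 x [ 0.007 -0.007 -1.   ]
at [ 0.4184 -0.3458  0.2357] psi -89.8 -> n=9 dpsi=9.8
tx -0.27 ty 2.71 tz -4.94 twist -0.019
tx -0.27 ty 2.80 tz -4.89 twist -0.019
tx -0.27 ty 2.89 tz -4.84 twist -0.019
tx -0.27 ty 2.98 tz -4.78 twist -0.019
tx -0.27 ty 3.07 tz -4.72 twist -0.019
tx -0.27 ty 3.16 tz -4.66 twist -0.019
tx -0.27 ty 3.25 tz -4.60 twist -0.019
tx -0.27 ty 3.33 tz -4.54 twist -0.019
tx -0.27 ty 3.42 tz -4.48 twist -0.019
```

View pics/w15.png

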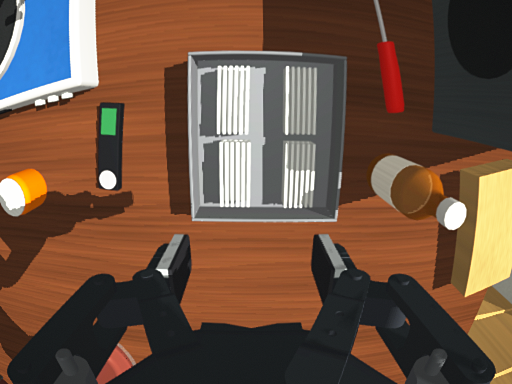

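{"method": "arm_command", "body": {
  "plan": [
    {"jaw": -0.6,"tx": -0.3,"ty": 2.7,"tz": -4.9,"twist": -0.02},
    {"jaw": -0.6,"tx": -0.3,"ty": 2.8,"tz": -4.9,"twist": -0.02},
    {"jaw": -0.6,"tx": -0.3,"ty": 2.9,"tz": -4.8,"twist": -0.02},
    {"jaw": -0.6,"tx": -0.3,"ty": 3.0,"tz": -4.8,"twist": -0.02},
    {"jaw": -0.6,"tx": -0.3,"ty": 3.1,"tz": -4.7,"twist": -0.02}
  ]
}}

```text
time: 23.88
tool_pos: [0.5519, -0.0976, 0.2458]
ee_rot: [[-0.003, 0.995, 0.102], [0.001, 0.102, -0.995], [-1.0, -0.003, -0.001]]
ft_force: [0.2, -0.7, -1.2]
finger_gap: 0.802
```

{"method": "arm_command", "body": {
  "plan": [
    {"jaw": -0.6,"tx": -0.3,"ty": 3.2,"tz": -4.7,"twist": -0.02},
    {"jaw": -0.6,"tx": -0.3,"ty": 3.3,"tz": -4.6,"twist": -0.02},
    {"jaw": -0.6,"tx": -0.3,"ty": 3.4,"tz": -4.5,"twist": -0.02},
    {"jaw": -0.6,"tx": 0,"ty": 3.4,"tz": -4.5,"twist": -0.02},
    {"jaw": -0.6,"tx": 0,"ty": 0,"tz": 0,"twist": 0}
  ]
}}

```text
time: 24.5
tool_pos: [0.6599, 0.1028, 0.2535]
ee_rot: [[-0.005, 0.983, 0.185], [0.0, 0.185, -0.983], [-1.0, -0.005, -0.001]]
ft_force: [-0.7, -0.6, 0.0]
finger_gap: 0.8
```

{"method": "arm_command", "body": {
  "plan": [
    {"jaw": -0.6,"tx": 0,"ty": 0,"tz": 0,"twist": 0}
  ]
}}

```text
time: 24.62
tool_pos: [0.6591, 0.0997, 0.2547]
ee_rot: [[-0.004, 0.983, 0.181], [-0.001, 0.181, -0.983], [-1.0, -0.004, 0.0]]
ft_force: [0.5, -0.3, -0.2]
finger_gap: 0.804
```

Run:
```python
from h import *
st()
c=arm.capture("wrist");np.save("pics/w16.npy",c,allow_pickle=True);save(c["image"],"w16.png",None,1.5)
```

```text
t 24.62 p [0.6591 0.0997 0.2547] psi -79.6 F [ 0.5 -0.3 -0.2] gap 0.804 x [-0.004 -0.001 -1.   ]
```

View pics/w16.png

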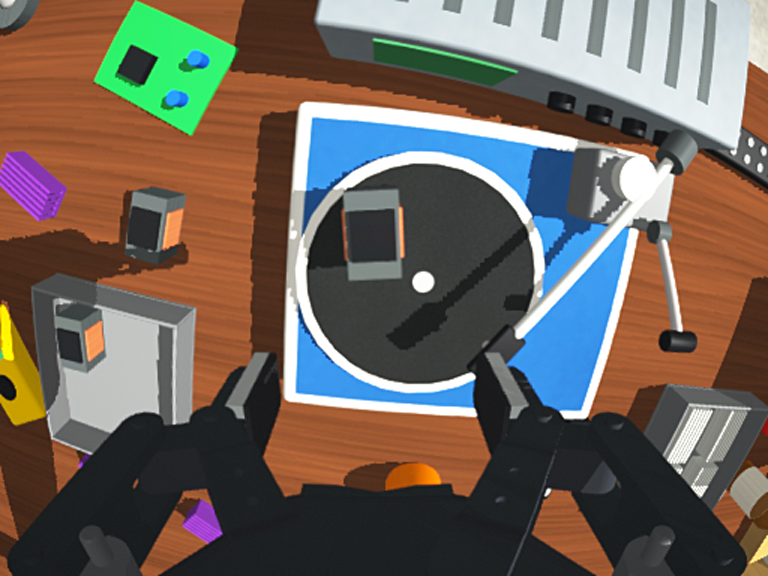

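Run:
```python
from h import *
c=np.load("pics/w16.npy",allow_pickle=True).item()
p,a=quad(c,[(344,192),(399,189),(403,278),(348,280)],.111,(0,0),1.5,"trafo1")
plan(p[0],p[1],.16,a-90)
```

```text
trafo1 c [0.678  0.1063] edges [0.0353 0.0595 0.0369 0.059 ] longdir 12.9
at [0.6591 0.0992 0.2554] psi -79.6 -> n=2 dpsi=2.5
tx 4.77 ty 0.99 tz -0.18 twist -0.022
tx 4.77 ty 1.00 tz -0.16 twist -0.022
```

{"method": "arm_command", "body": {
  "plan": [
    {"jaw": -0.6,"tx": 4,"ty": 0.9,"tz": -0.1,"twist": -0.022},
    {"jaw": -0.6,"tx": 4.5,"ty": 0.9,"tz": -0.1,"twist": -0.022},
    {"jaw": -0.6,"tx": 0,"ty": 0,"tz": 0,"twist": 0},
    {"jaw": -0.6,"tx": 0,"ty": 0,"tz": 0,"twist": 0}
  ],
  "newtons": 70
}}

```text
time: 25.18
tool_pos: [0.6773, 0.1048, 0.1738]
ee_rot: [[0.002, 0.975, 0.223], [-0.0, 0.223, -0.975], [-1.0, 0.002, 0.0]]
ft_force: [-0.8, -0.4, 1.0]
finger_gap: 0.803
```

Run:
```python
from h import *
st()
c=arm.capture("wrist");save(c["image"],"w17.png",None,1.5)
plan(.6775,.105,.077,-77.5)
```

```text
t 25.18 p [0.6773 0.1048 0.1738] psi -77.1 F [-0.8 -0.4  1. ] gap 0.803 x [ 0.002 -0.    -1.   ]
at [0.678  0.1051 0.1751] psi -77.1 -> n=2 dpsi=-0.4
tx 4.90 ty -0.02 tz -0.00 twist 0.004
tx 4.90 ty -0.02 tz -0.00 twist 0.004
```

View pics/w17.png

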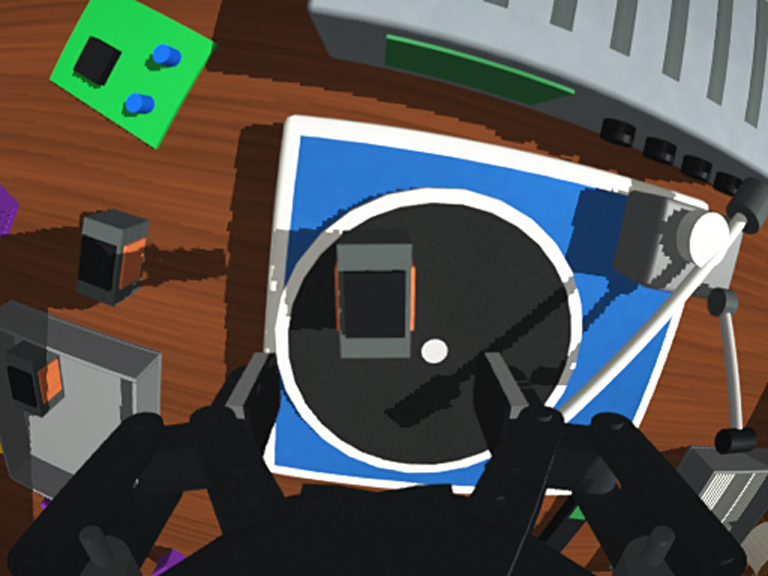

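{"method": "arm_command", "body": {
  "plan": [
    {"jaw": -0.6,"tx": 4,"ty": 0,"tz": 0,"twist": 0},
    {"jaw": -0.6,"tx": 4,"ty": 0,"tz": 0,"twist": 0},
    {"jaw": -0.6,"tx": 1.7,"ty": 0,"tz": 0,"twist": 0},
    {"jaw": -0.3,"tx": 0,"ty": 0,"tz": 0,"twist": 0},
    {"jaw": 0.1,"tx": 0,"ty": 0,"tz": 0,"twist": 0}
  ]
}}

```text
time: 25.85
tool_pos: [0.6786, 0.106, 0.0782]
ee_rot: [[0.004, 0.974, 0.225], [0.001, 0.225, -0.974], [-1.0, 0.004, 0.0]]
ft_force: [-3.3, -0.3, 3.7]
finger_gap: 0.462
```

{"method": "arm_command", "body": {
  "plan": [
    {"jaw": 0.4,"tx": 0,"ty": 0,"tz": 0,"twist": 0},
    {"jaw": 0.4,"tx": 0,"ty": 0,"tz": 0,"twist": 0},
    {"jaw": 0.4,"tx": 0,"ty": 0,"tz": 0,"twist": 0}
  ]
}}

```text
time: 26.22
tool_pos: [0.6787, 0.106, 0.0783]
ee_rot: [[0.004, 0.974, 0.225], [0.0, 0.225, -0.974], [-1.0, 0.004, 0.001]]
ft_force: [-0.5, 0.4, 6.9]
finger_gap: 0.461
```

{"method": "arm_command", "body": {
  "plan": [
    {"jaw": 0.4,"tx": -4,"ty": 0,"tz": 0,"twist": 0},
    {"jaw": 0.4,"tx": -5,"ty": 0,"tz": 0,"twist": 0},
    {"jaw": 0.4,"tx": -5,"ty": 0,"tz": -2,"twist": 0},
    {"jaw": 0.4,"tx": -1,"ty": 0,"tz": -3,"twist": 0},
    {"jaw": 0.4,"tx": 0,"ty": 0,"tz": 0,"twist": 0}
  ]
}}

```text
time: 26.85
tool_pos: [0.6657, 0.1563, 0.2268]
ee_rot: [[0.002, 0.974, 0.227], [0.001, 0.227, -0.974], [-1.0, 0.003, 0.0]]
ft_force: [0.1, -0.7, -3.9]
finger_gap: 0.464
```

Run:
```python
from h import *
st()
c=arm.capture("wrist");save(c["image"],"w18.png",None,1)
plan(.415,.39,.2,-90)
```

```text
t 26.85 p [0.6657 0.1563 0.2268] psi -76.9 F [ 0.1 -0.7 -3.9] gap 0.464 x [ 0.002  0.001 -1.   ]
at [0.6653 0.1551 0.2251] psi -76.9 -> n=6 dpsi=-13.1
tx 0.42 ty -3.18 tz -4.76 twist 0.038
tx 0.42 ty -3.36 tz -4.63 twist 0.038
tx 0.42 ty -3.53 tz -4.50 twist 0.038
tx 0.42 ty -3.70 tz -4.36 twist 0.038
tx 0.42 ty -3.86 tz -4.22 twist 0.038
tx 0.42 ty -4.02 tz -4.07 twist 0.038
```

View pics/w18.png

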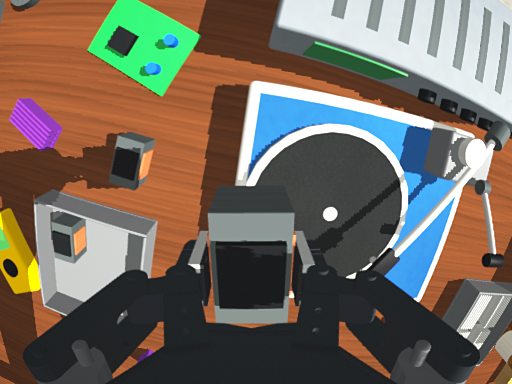

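Run:
```python
from h import *
plan(.408,.355,.17,-91.3)
```

```text
at [0.6653 0.1551 0.2251] psi -76.9 -> n=6 dpsi=-14.4
tx 0.92 ty -3.42 tz -4.22 twist 0.042
tx 0.92 ty -3.60 tz -4.07 twist 0.042
tx 0.92 ty -3.76 tz -3.91 twist 0.042
tx 0.92 ty -3.92 tz -3.75 twist 0.042
tx 0.92 ty -4.08 tz -3.59 twist 0.042
tx 0.92 ty -4.22 tz -3.41 twist 0.042
```

{"method": "arm_command", "body": {
  "plan": [
    {"jaw": 0.4,"tx": 0.5,"ty": -3.4,"tz": -4.2,"twist": 0.042},
    {"jaw": 0.4,"tx": 0.9,"ty": -3.6,"tz": -4.1,"twist": 0.042},
    {"jaw": 0.4,"tx": 0.9,"ty": -3.8,"tz": -3.9,"twist": 0.042},
    {"jaw": 0.4,"tx": 0.9,"ty": -3.9,"tz": -3.7,"twist": 0.042},
    {"jaw": 0.4,"tx": 0.9,"ty": -4.1,"tz": -3.6,"twist": 0.042}
  ]
}}

```text
time: 27.52
tool_pos: [0.4496, 0.3207, 0.1821]
ee_rot: [[-0.002, 1.0, 0.014], [-0.002, 0.014, -1.0], [-1.0, -0.002, 0.002]]
ft_force: [0.1, -0.7, -3.2]
finger_gap: 0.459
```

{"method": "arm_command", "body": {
  "plan": [
    {"jaw": 0.4,"tx": 0.9,"ty": -4.2,"tz": -3.4,"twist": 0.042},
    {"jaw": 0.4,"tx": 0,"ty": 0,"tz": 0,"twist": 0},
    {"jaw": 0.4,"tx": 0,"ty": 0,"tz": 0,"twist": 0}
  ]
}}

```text
time: 27.9
tool_pos: [0.4089, 0.3536, 0.1741]
ee_rot: [[-0.001, 1.0, -0.025], [-0.001, -0.025, -1.0], [-1.0, -0.001, 0.002]]
ft_force: [0.7, 0.0, -3.9]
finger_gap: 0.452
```

Run:
```python
from h import *
st()
c=arm.capture("wrist");save(c["image"],"w19.png",None,1.5)
plan(.408,.355,.022,-91.3)
```

```text
t 27.9 p [0.4089 0.3536 0.1741] psi -91.4 F [ 0.7  0.  -3.9] gap 0.452 x [-0.001 -0.001 -1.   ]
at [0.4095 0.3535 0.1746] psi -91.5 -> n=3 dpsi=0.2
tx 5.09 ty -0.05 tz -0.05 twist -0.001
tx 5.09 ty -0.05 tz -0.05 twist -0.001
tx 5.09 ty -0.05 tz -0.05 twist -0.001
```

View pics/w19.png

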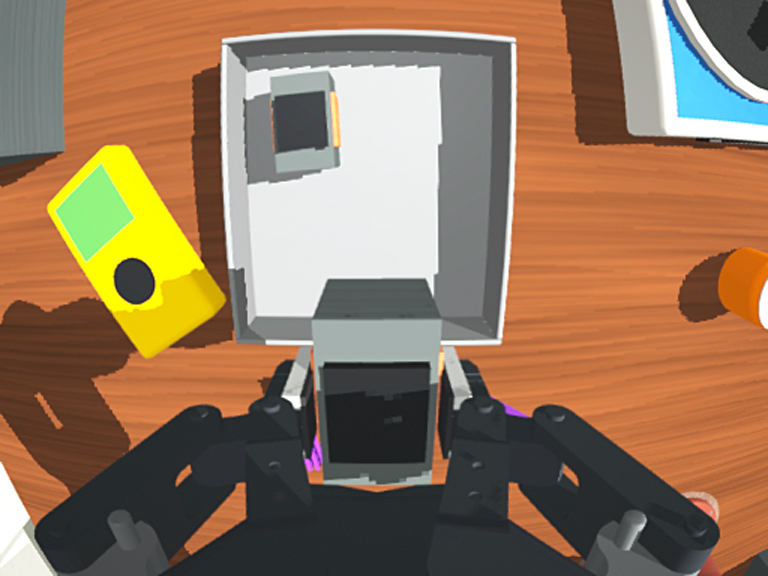

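{"method": "arm_command", "body": {
  "plan": [
    {"jaw": 0.4,"tx": 5,"ty": 0,"tz": 0,"twist": 0},
    {"jaw": 0.4,"tx": 5,"ty": 0,"tz": 0,"twist": 0},
    {"jaw": 0.4,"tx": 3.5,"ty": 0,"tz": 0,"twist": 0},
    {"jaw": 0.4,"tx": 1.6,"ty": 0,"tz": 0,"twist": 0},
    {"jaw": 0.4,"tx": 0,"ty": 0,"tz": 0,"twist": 0}
  ]
}}

```text
time: 28.58
tool_pos: [0.4092, 0.3536, 0.0235]
ee_rot: [[-0.001, 1.0, -0.027], [-0.001, -0.027, -1.0], [-1.0, -0.001, 0.001]]
ft_force: [0.7, -0.3, -2.8]
finger_gap: 0.46
```

{"method": "arm_command", "body": {
  "plan": [
    {"jaw": 0.4,"tx": 0.2,"ty": 0,"tz": 0,"twist": 0},
    {"jaw": 0.1,"tx": 0,"ty": 0,"tz": 0,"twist": 0},
    {"jaw": -0.2,"tx": 0,"ty": 0,"tz": 0,"twist": 0},
    {"jaw": -0.3,"tx": 0,"ty": 0,"tz": 0,"twist": 0}
  ]
}}

```text
time: 29.08
tool_pos: [0.4098, 0.3551, 0.0236]
ee_rot: [[0.002, 1.0, -0.025], [0.001, -0.025, -1.0], [-1.0, 0.002, -0.002]]
ft_force: [0.5, 0.1, 0.1]
finger_gap: 0.649
```

{"method": "arm_command", "body": {
  "plan": [
    {"jaw": -0.3,"tx": -5,"ty": 0,"tz": 0,"twist": 0},
    {"jaw": -0.5,"tx": -6,"ty": 0,"tz": 0,"twist": 0},
    {"jaw": -0.6,"tx": -6,"ty": 2,"tz": 0,"twist": 0},
    {"jaw": -0.6,"tx": -3,"ty": 5,"tz": 0,"twist": 0},
    {"jaw": -0.6,"tx": 0,"ty": 5,"tz": 3,"twist": 0}
  ]
}}

```text
time: 29.7
tool_pos: [0.531, 0.3234, 0.2274]
ee_rot: [[0.009, 1.0, -0.022], [0.005, -0.022, -1.0], [-1.0, 0.009, -0.005]]
ft_force: [1.2, 1.1, -1.0]
finger_gap: 0.801
```

{"method": "arm_command", "body": {
  "plan": [
    {"jaw": -0.6,"tx": 0,"ty": 0,"tz": 0,"twist": 0},
    {"jaw": -0.6,"tx": 0,"ty": 0,"tz": 0,"twist": 0}
  ]
}}

```text
time: 29.95
tool_pos: [0.5275, 0.3214, 0.2213]
ee_rot: [[-0.001, 1.0, -0.026], [0.0, -0.026, -1.0], [-1.0, -0.001, -0.0]]
ft_force: [0.3, -0.1, -0.9]
finger_gap: 0.8
```

Run:
```python
from h import *
st()
c=arm.capture("wrist");np.save("pics/w20.npy",c,allow_pickle=True);save(c["image"],"w20.png",None,1.5)
```

```text
t 29.95 p [0.5275 0.3214 0.2213] psi -91.5 F [ 0.3 -0.1 -0.9] gap 0.8 x [-0.001  0.    -1.   ]
```

View pics/w20.png

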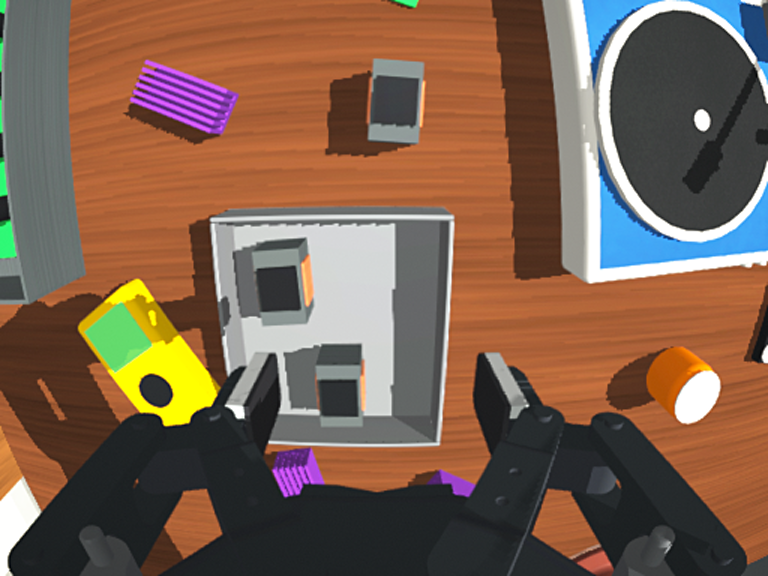

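Run:
```python
from h import *
c=np.load("pics/w20.npy",allow_pickle=True).item()
p,a=quad(c,[(374,59),(424,62),(417,143),(369,140)],.046,(0,0),1.5,"trafo2")
t=np.load("pics/top.npy",allow_pickle=True).item()
print(onz(t,100+275/4.5,130+82/4.5,.046))
save(c["image"],"w20a.png",(220,20,310,110),6)
plan(p[0],p[1],.15,a-90)
```

```text
trafo2 c [0.6388 0.306 ] edges [0.0351 0.0593 0.0338 0.059 ] longdir -5.5
[0.6352916  0.29709274 0.046     ]
at [0.527  0.3217 0.2212] psi -91.4 -> n=3 dpsi=-4.1
tx 2.37 ty 3.74 tz 0.43 twist 0.024
tx 2.37 ty 3.75 tz 0.35 twist 0.024
tx 2.37 ty 3.75 tz 0.26 twist 0.024
```

View pics/w20a.png

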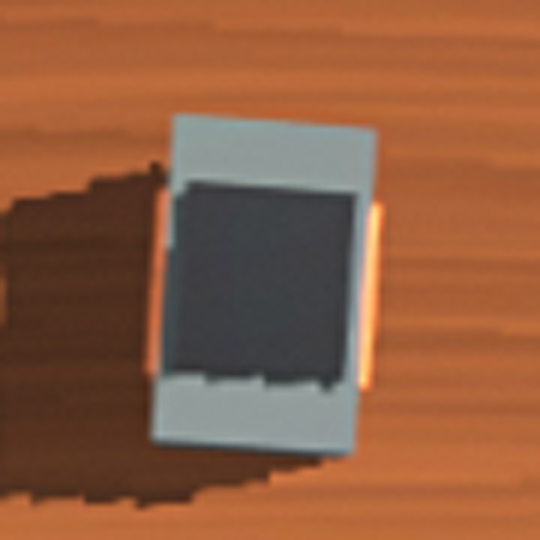

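{"method": "arm_command", "body": {
  "plan": [
    {"jaw": -0.6,"tx": 0,"ty": 3.7,"tz": 0.4,"twist": 0.024},
    {"jaw": -0.6,"tx": 2.5,"ty": 3.7,"tz": 0.4,"twist": 0.024},
    {"jaw": -0.6,"tx": 4,"ty": 3.7,"tz": 0.3,"twist": 0.024},
    {"jaw": -0.6,"tx": 0,"ty": 0,"tz": 0,"twist": 0},
    {"jaw": -0.6,"tx": 0,"ty": 0,"tz": 0,"twist": 0}
  ]
}}

```text
time: 30.62
tool_pos: [0.6372, 0.3059, 0.1568]
ee_rot: [[-0.0, 0.995, -0.096], [0.0, -0.096, -0.995], [-1.0, -0.0, -0.0]]
ft_force: [0.2, 0.3, 0.9]
finger_gap: 0.803
```

Run:
```python
from h import *
st()
c=arm.capture("wrist");np.save("pics/w21.npy",c,allow_pickle=True);save(c["image"],"w21.png",None,1.5)
plan(.6385,.305,.014,-95.5)
```

```text
t 30.62 p [0.6372 0.3059 0.1568] psi -95.5 F [0.2 0.3 0.9] gap 0.803 x [-0.  0. -1.]
at [0.6377 0.3061 0.1582] psi -95.5 -> n=3 dpsi=-0.0
tx 4.81 ty 0.03 tz 0.04 twist 0.000
tx 4.81 ty 0.03 tz 0.04 twist 0.000
tx 4.81 ty 0.03 tz 0.04 twist 0.000
```

View pics/w21.png

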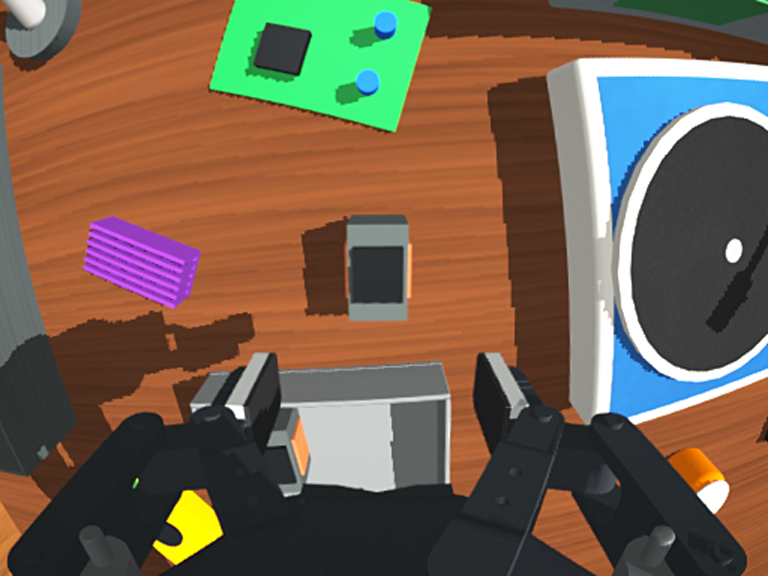

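{"method": "arm_command", "body": {
  "plan": [
    {"jaw": -0.6,"tx": 6,"ty": 0.1,"tz": 0,"twist": 0},
    {"jaw": -0.6,"tx": 5,"ty": 0,"tz": 0,"twist": 0},
    {"jaw": -0.6,"tx": 3.2,"ty": 0,"tz": 0,"twist": 0},
    {"jaw": -0.3,"tx": 0,"ty": 0,"tz": 0,"twist": 0},
    {"jaw": 0.1,"tx": 0,"ty": 0,"tz": 0,"twist": 0}
  ]
}}

```text
time: 31.3
tool_pos: [0.6406, 0.3059, 0.018]
ee_rot: [[0.004, 0.995, -0.096], [0.001, -0.096, -0.995], [-1.0, 0.004, -0.002]]
ft_force: [-2.5, 0.3, -1.0]
finger_gap: 0.466
```

{"method": "arm_command", "body": {
  "plan": [
    {"jaw": 0.4,"tx": 0,"ty": 0,"tz": 0,"twist": 0},
    {"jaw": 0.4,"tx": 0,"ty": 0,"tz": 0,"twist": 0},
    {"jaw": 0.4,"tx": 0,"ty": 0,"tz": 0,"twist": 0}
  ]
}}

```text
time: 31.68
tool_pos: [0.641, 0.3059, 0.0182]
ee_rot: [[0.004, 0.995, -0.097], [0.002, -0.097, -0.995], [-1.0, 0.004, -0.002]]
ft_force: [-2.6, 1.5, 7.5]
finger_gap: 0.454
```

{"method": "arm_command", "body": {
  "plan": [
    {"jaw": 0.4,"tx": -4,"ty": 0,"tz": 0,"twist": 0},
    {"jaw": 0.4,"tx": -5,"ty": 0,"tz": 0,"twist": 0},
    {"jaw": 0.4,"tx": -5,"ty": 0,"tz": 0,"twist": 0},
    {"jaw": 0.4,"tx": 0,"ty": 0,"tz": 0,"twist": 0}
  ]
}}

```text
time: 32.17
tool_pos: [0.6426, 0.3061, 0.162]
ee_rot: [[0.012, 0.995, -0.097], [0.004, -0.097, -0.995], [-1.0, 0.011, -0.005]]
ft_force: [-0.1, -0.6, -3.6]
finger_gap: 0.458
```

Run:
```python
from h import *
st()
plan(.503,.315,.15,-91.3)
```

```text
t 32.17 p [0.6426 0.3061 0.162 ] psi -95.6 F [-0.1 -0.6 -3.6] gap 0.458 x [ 0.012  0.004 -1.   ]
at [0.6426 0.3061 0.162 ] psi -95.6 -> n=3 dpsi=4.3
tx 0.40 ty -4.66 tz 0.16 twist -0.025
tx 0.40 ty -4.66 tz 0.04 twist -0.025
tx 0.40 ty -4.66 tz -0.08 twist -0.025
```

{"method": "arm_command", "body": {
  "plan": [
    {"jaw": 0.4,"tx": 0,"ty": -4.7,"tz": 0,"twist": -0.025},
    {"jaw": 0.4,"tx": 0,"ty": -4.7,"tz": 0,"twist": -0.025},
    {"jaw": 0.4,"tx": 0.5,"ty": -4.6,"tz": 0,"twist": -0.025},
    {"jaw": 0.4,"tx": 0,"ty": 0,"tz": 0,"twist": 0},
    {"jaw": 0.4,"tx": 0,"ty": 0,"tz": 0,"twist": 0}
  ]
}}

```text
time: 32.8
tool_pos: [0.4994, 0.3147, 0.1484]
ee_rot: [[-0.001, 1.0, -0.022], [-0.001, -0.022, -1.0], [-1.0, -0.001, 0.001]]
ft_force: [0.5, 1.1, -2.6]
finger_gap: 0.454
```

Run:
```python
from h import *
st()
c=arm.capture("wrist");save(c["image"],"w22.png",None,1.5)
plan(.503,.314,.027,-91.3)
```

```text
t 32.8 p [0.4994 0.3147 0.1484] psi -91.3 F [ 0.5  1.1 -2.6] gap 0.454 x [-0.001 -0.001 -1.   ]
at [0.5001 0.3148 0.149 ] psi -91.3 -> n=3 dpsi=-0.0
tx 4.07 ty 0.10 tz 0.02 twist 0.000
tx 4.07 ty 0.10 tz 0.02 twist 0.000
tx 4.07 ty 0.10 tz 0.02 twist 0.000
```

View pics/w22.png

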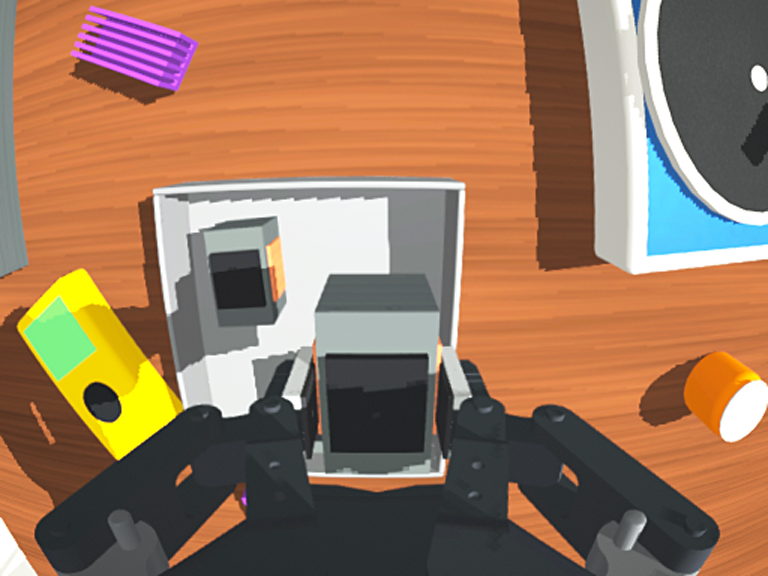

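{"method": "arm_command", "body": {
  "plan": [
    {"jaw": 0.4,"tx": 5,"ty": 0.2,"tz": 0,"twist": 0},
    {"jaw": 0.4,"tx": 4,"ty": 0.1,"tz": 0,"twist": 0},
    {"jaw": 0.4,"tx": 2.3,"ty": 0,"tz": 0,"twist": 0},
    {"jaw": 0.4,"tx": 1.0,"ty": 0,"tz": 0,"twist": 0},
    {"jaw": 0.4,"tx": 0,"ty": 0,"tz": 0,"twist": 0}
  ]
}}

```text
time: 33.48
tool_pos: [0.5032, 0.3148, 0.0262]
ee_rot: [[-0.0, 1.0, -0.023], [-0.0, -0.023, -1.0], [-1.0, -0.0, 0.0]]
ft_force: [0.3, -0.2, -2.6]
finger_gap: 0.46
```

{"method": "arm_command", "body": {
  "plan": [
    {"jaw": 0.1,"tx": 0,"ty": 0,"tz": 0,"twist": 0},
    {"jaw": -0.2,"tx": 0,"ty": 0,"tz": 0,"twist": 0},
    {"jaw": -0.25,"tx": 0,"ty": 0,"tz": 0,"twist": 0},
    {"jaw": -0.25,"tx": 0,"ty": 0,"tz": 0,"twist": 0}
  ]
}}

```text
time: 33.98
tool_pos: [0.5031, 0.3152, 0.0274]
ee_rot: [[0.001, 1.0, -0.022], [0.001, -0.022, -1.0], [-1.0, 0.001, -0.001]]
ft_force: [-0.3, 0.2, 0.1]
finger_gap: 0.63
```

{"method": "arm_command", "body": {
  "plan": [
    {"jaw": -0.25,"tx": -5,"ty": 0,"tz": 0,"twist": 0},
    {"jaw": -0.4,"tx": -6,"ty": 0,"tz": 0,"twist": 0},
    {"jaw": -0.5,"tx": -6,"ty": 0,"tz": 0,"twist": 0},
    {"jaw": -0.5,"tx": -5,"ty": -2,"tz": 3,"twist": 0},
    {"jaw": -0.5,"tx": 0,"ty": 0,"tz": 6,"twist": 0}
  ]
}}

```text
time: 34.6
tool_pos: [0.4824, 0.2265, 0.2534]
ee_rot: [[0.011, 1.0, -0.018], [0.004, -0.018, -1.0], [-1.0, 0.011, -0.004]]
ft_force: [1.0, -1.6, -0.6]
finger_gap: 0.747
```

Run:
```python
from h import *
st()
c=arm.capture("wrist");save(c["image"],"w23.png",None,1)
plan(.45,-.14,.25,-95)
```

```text
t 34.6 p [0.4824 0.2265 0.2534] psi -91.0 F [ 1.  -1.6 -0.6] gap 0.747 x [ 0.011  0.004 -1.   ]
at [0.4815 0.2197 0.2502] psi -91.4 -> n=7 dpsi=-3.6
tx 0.00 ty -0.33 tz 5.15 twist 0.009
tx 0.00 ty -0.28 tz 5.15 twist 0.009
tx 0.00 ty -0.23 tz 5.15 twist 0.009
tx 0.00 ty -0.19 tz 5.15 twist 0.009
tx 0.00 ty -0.14 tz 5.16 twist 0.009
tx 0.00 ty -0.09 tz 5.16 twist 0.009
tx 0.00 ty -0.05 tz 5.16 twist 0.009
```

View pics/w23.png

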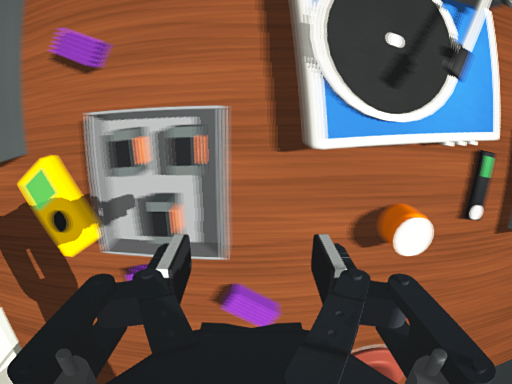

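Run:
```python
from h import *
plan(.53,.02,.25,-86)
```

```text
at [0.4815 0.2197 0.2502] psi -91.4 -> n=4 dpsi=5.4
tx 0.01 ty 1.33 tz 4.96 twist -0.024
tx 0.01 ty 1.22 tz 4.99 twist -0.024
tx 0.01 ty 1.10 tz 5.02 twist -0.024
tx 0.01 ty 0.98 tz 5.04 twist -0.024
```

{"method": "arm_command", "body": {
  "plan": [
    {"jaw": -0.5,"tx": 0,"ty": 1.3,"tz": 5,"twist": -0.024},
    {"jaw": -0.5,"tx": 0,"ty": 1.2,"tz": 5,"twist": -0.024},
    {"jaw": -0.5,"tx": 0,"ty": 1.1,"tz": 5,"twist": -0.024},
    {"jaw": -0.5,"tx": 0,"ty": 1.0,"tz": 5,"twist": -0.024},
    {"jaw": -0.5,"tx": 0,"ty": 0,"tz": 0,"twist": 0}
  ]
}}

```text
time: 35.28
tool_pos: [0.5297, 0.0232, 0.2465]
ee_rot: [[0.0, 0.998, 0.069], [-0.0, 0.069, -0.998], [-1.0, -0.0, 0.0]]
ft_force: [-0.0, 0.8, 0.3]
finger_gap: 0.752
```

{"method": "arm_command", "body": {
  "plan": [
    {"jaw": -0.5,"tx": 0,"ty": 0,"tz": 0,"twist": 0},
    {"jaw": -0.5,"tx": 0,"ty": 0,"tz": 0,"twist": 0}
  ]
}}

```text
time: 35.52
tool_pos: [0.5291, 0.0271, 0.2464]
ee_rot: [[-0.0, 0.997, 0.075], [0.0, 0.075, -0.997], [-1.0, -0.0, -0.0]]
ft_force: [0.4, -0.8, -0.7]
finger_gap: 0.751
```

Run:
```python
from h import *
st()
c=arm.capture("wrist");np.save("pics/w24.npy",c,allow_pickle=True);save(c["image"],"w24.png",None,1.5)
save(c["image"],"w24a.png",(110,60,260,190),5)
c=arm.capture("top");np.save("pics/top24.npy",c,allow_pickle=True);save(c["image"],"t24.png",(190,95,310,215),5)
```

```text
t 35.52 p [0.5291 0.0271 0.2464] psi -85.7 F [ 0.4 -0.8 -0.7] gap 0.751 x [-0.  0. -1.]
```

View pics/w24.png

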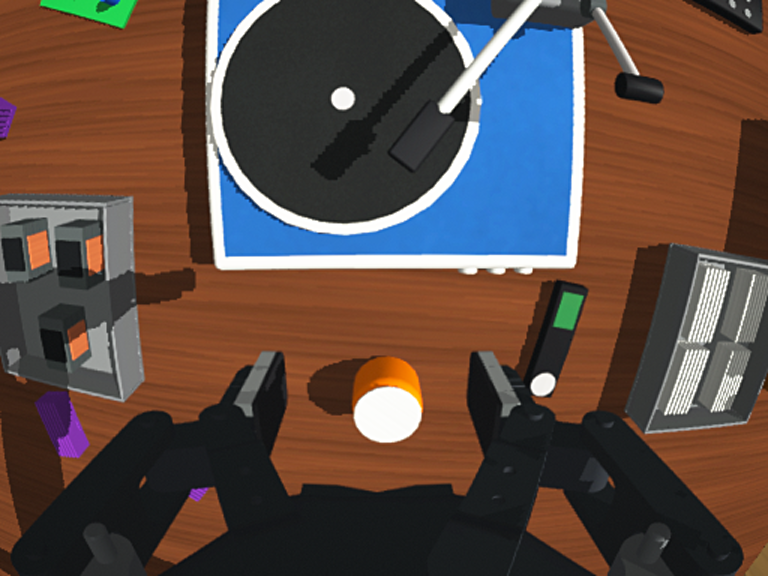

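View pics/w24a.png

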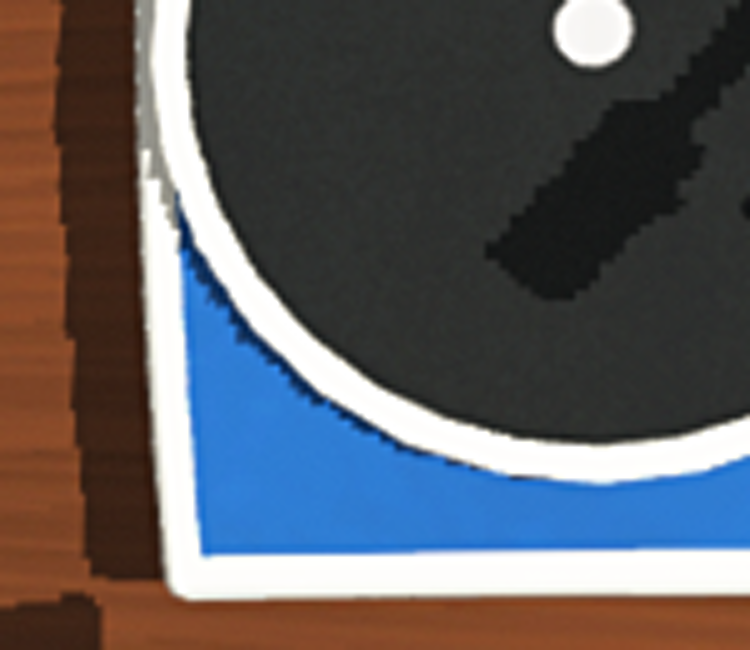

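Run:
```python
from h import *
c=np.load("pics/w24.npy",allow_pickle=True).item()
im=cv2.convertScaleAbs(c["image"],alpha=1.8,beta=0)
save(im,"w24b.png",(245,50,325,130),9)
c=np.load("pics/w2.npy",allow_pickle=True).item()
im=cv2.convertScaleAbs(c["image"],alpha=2.2,beta=0)
save(im,"w2b.png",(80,160,170,240),8)
```

```text
(no output)
```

View pics/w24b.png

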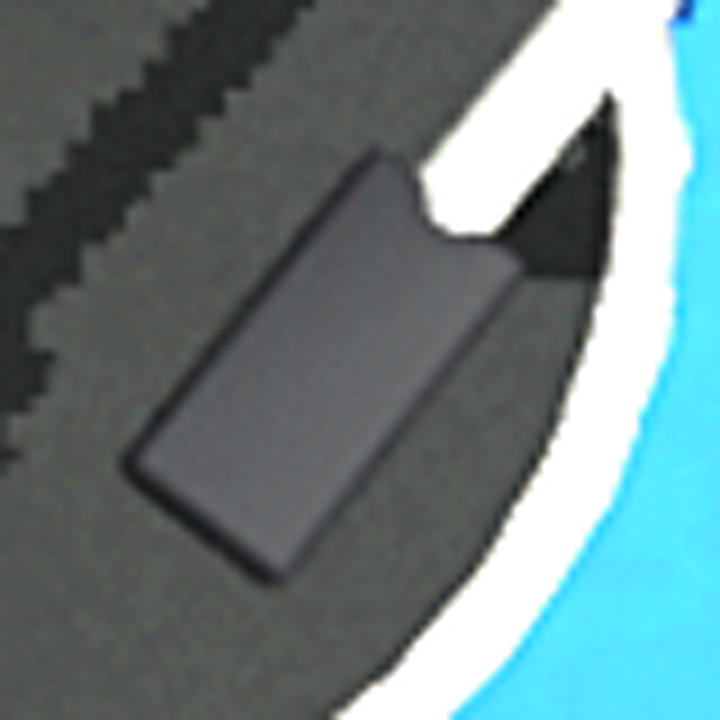

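View pics/w2b.png

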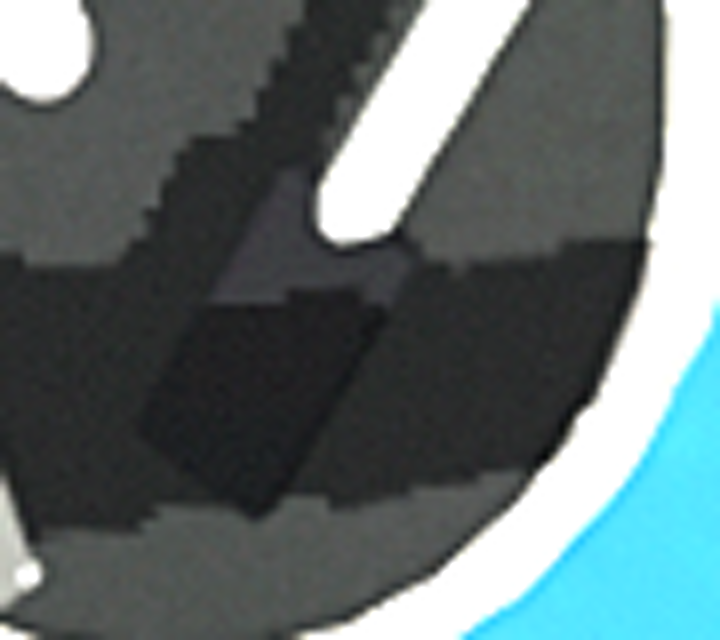

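Run:
```python
from h import *
c=np.load("pics/w24.npy",allow_pickle=True).item()
quad(c,[(378,150),(520,262),(280,580),(130,460)],.130,(245,50),9,"raised")
quad(c,[(378,150),(520,262),(280,580),(130,460)],.126,(245,50),9,"raised .126")
c2=np.load("pics/w2.npy",allow_pickle=True).item()
quad(c2,[(278,165),(415,250),(262,518),(138,425)],.105,(80,160),8,"lowered")
def ringc(c,n):
    im=c["image"]; 
    m=(im.min(2)>180).astype(np.uint8)
    k,l,s,cc=cv2.connectedComponentsWithStats(m)
    return [(s[i,4],cc[i]) for i in range(1,k)]
for c_,n,uv in ((c,"w24",(343/1.5,98/1.5)),(c2,"w2",(127/1.5,246/1.5))):
    b=min(ringc(c_,n),key=lambda q:np.hypot(*(q[1]-uv)))
    print(n,"label px",b, onz(c_,*b[1],.065,True).round(4))
# player edges in w24: front outer corners, front edge
for q in [(217,268),(576,266)]: print("front corner",onz(c,q[0]/1.5,q[1]/1.5,.055,True).round(4))
# hsv blue corners
for q in [(224,257),(570,255)]: print("blue front corner",onz(c,q[0]/1.5,q[1]/1.5,.055,True).round(4))
# pivot tilt view
P=Pl.w(.105,-.115);print("pivot nominal",P)
t=np.load("pics/top24.npy",allow_pickle=True).item()
```

```text
raised c [0.6152 0.0086] edges [0.0174 0.0392 0.0185 0.0388] longdir -32.4
raised .126 c [0.6154 0.0082] edges [0.0177 0.0398 0.0188 0.0394] longdir -32.4
lowered c [0.6158 0.0074] edges [0.0189 0.0417 0.019  0.0399] longdir -32.6
w24 label px (np.int32(177), array([228.1299435 ,  65.13559322])) [0.6411 0.061  0.065 ]
w2 label px (np.int32(133), array([ 84.22556391, 164.26315789])) [0.6402 0.0613 0.065 ]
front corner [0.5052 0.1556 0.055 ]
front corner [ 0.5297 -0.1383  0.055 ]
blue front corner [0.5147 0.1494 0.055 ]
blue front corner [ 0.5384 -0.1308  0.055 ]
pivot nominal [ 0.75938466 -0.08840868]
```

View pics/t24.png

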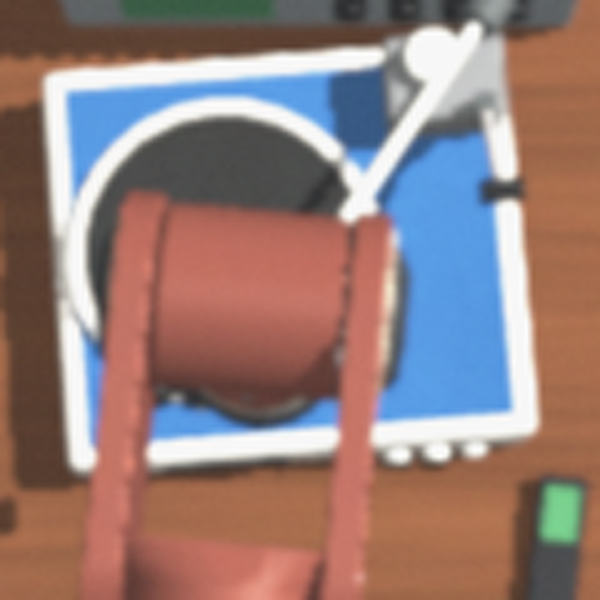

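Run:
```python
from h import *
c=np.load("pics/w24.npy",allow_pickle=True).item()
pan=onz(c,543/1.5,384/1.5,.017,True);dis=onz(c,568/1.5,311/1.5,.016,True);print(pan,dis)
h=degrees(atan2(*(pan-dis)[1::-1]));print("heading",h)
plan(.40,-.15,.19,h+90)
```

```text
[ 0.3980729  -0.15007713  0.017     ] [ 0.47683864 -0.15924274  0.016     ]
heading 173.3626027529119
at [0.5291 0.0271 0.2465] psi -85.7 -> n=4 dpsi=-11.0
tx 1.41 ty -3.55 tz 4.17 twist 0.048
tx 1.41 ty -3.35 tz 4.34 twist 0.048
tx 1.41 ty -3.14 tz 4.49 twist 0.048
tx 1.41 ty -2.92 tz 4.64 twist 0.048
```

{"method": "arm_command", "body": {
  "plan": [
    {"jaw": -0.5,"tx": 0.5,"ty": -3.3,"tz": 4.2,"twist": 0.048},
    {"jaw": -0.5,"tx": 1.4,"ty": -3.1,"tz": 4.3,"twist": 0.048},
    {"jaw": -0.5,"tx": 1.4,"ty": -2.9,"tz": 4.5,"twist": 0.048},
    {"jaw": -0.5,"tx": 1.4,"ty": -2.6,"tz": 4.6,"twist": 0.048},
    {"jaw": -0.5,"tx": 0,"ty": 0,"tz": 0,"twist": 0}
  ]
}}

```text
time: 36.25
tool_pos: [0.4086, -0.1517, 0.1982]
ee_rot: [[-0.002, 0.992, -0.122], [0.001, -0.122, -0.992], [-1.0, -0.002, -0.0]]
ft_force: [0.4, -0.1, 0.5]
finger_gap: 0.748
```

{"method": "arm_command", "body": {
  "plan": [
    {"jaw": -0.5,"tx": 0,"ty": 0,"tz": 0,"twist": 0},
    {"jaw": -0.5,"tx": 0,"ty": 0,"tz": 0,"twist": 0}
  ]
}}

```text
time: 36.5
tool_pos: [0.4113, -0.1496, 0.2001]
ee_rot: [[0.001, 0.993, -0.116], [-0.0, -0.116, -0.993], [-1.0, 0.001, 0.0]]
ft_force: [-0.2, -1.0, 0.1]
finger_gap: 0.752
```

Run:
```python
from h import *
st()
c=arm.capture("wrist");np.save("pics/w25.npy",c,allow_pickle=True);save(c["image"],"w25.png",None,1.5)
save(c["image"],"w25a.png",(200,90,300,230),4.2)
```

```text
t 36.5 p [ 0.4113 -0.1496  0.2001] psi -96.6 F [-0.2 -1.   0.1] gap 0.752 x [ 0.001 -0.    -1.   ]
```

View pics/w25.png

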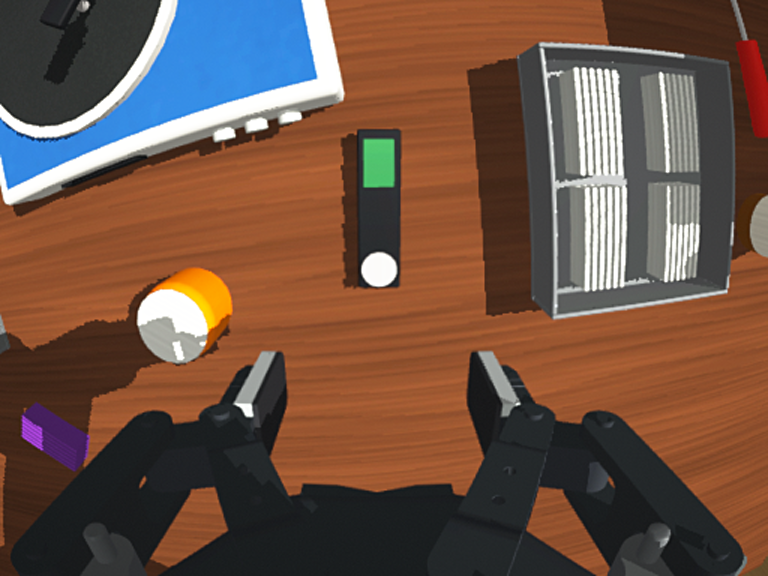

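View pics/w25a.png

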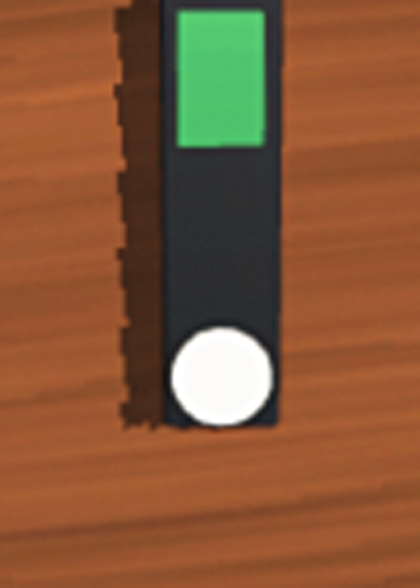

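Run:
```python
from h import *
c=np.load("pics/w25.npy",allow_pickle=True).item()
p,a=quad(c,[(359,130),(400,129),(400,286),(361,286)],.016,(0,0),1.5,"gauge")
m=(c["image"].min(2)>200).astype(np.uint8)
k,l,s,cc=cv2.connectedComponentsWithStats(m)
b=min(range(1,k),key=lambda i:np.hypot(*(cc[i]-(379/1.5,269/1.5))));print(s[b],cc[b],onz(c,*cc[b],.0165,True))
g=p+.018*np.array([cos(radians(a)),sin(radians(a))])
print("grasp",g)
plan(g[0],g[1],.06,a-90)
```

```text
gauge c [ 0.4434 -0.155 ] edges [0.0296 0.1183 0.0299 0.1175] longdir -6.2
[241 168  23  23 408] [252.25245098 179.30392157] [ 0.39799345 -0.14904304  0.0165    ]
grasp [ 0.46127675 -0.15697346]
at [ 0.4113 -0.1496  0.2001] psi -96.6 -> n=3 dpsi=0.5
tx 4.67 ty 1.68 tz 0.05 twist -0.003
tx 4.67 ty 1.68 tz 0.06 twist -0.003
tx 4.67 ty 1.68 tz 0.06 twist -0.003
```

{"method": "arm_command", "body": {
  "plan": [
    {"jaw": -0.5,"tx": 4,"ty": 1.7,"tz": 0.05,"twist": -0.003},
    {"jaw": -0.5,"tx": 4.5,"ty": 1.7,"tz": 0.05,"twist": -0.003},
    {"jaw": -0.5,"tx": 5,"ty": 1.7,"tz": 0.05,"twist": -0.003},
    {"jaw": -0.5,"tx": 0,"ty": 0,"tz": 0,"twist": 0},
    {"jaw": -0.5,"tx": 0,"ty": 0,"tz": 0,"twist": 0}
  ],
  "newtons": 40
}}

```text
time: 37.17
tool_pos: [0.462, -0.1577, 0.066]
ee_rot: [[0.002, 0.994, -0.108], [-0.001, -0.108, -0.994], [-1.0, 0.002, 0.001]]
ft_force: [0.3, -0.6, -0.4]
finger_gap: 0.748
```

Run:
```python
from h import *
st()
plan(.4612,-.157,.007,-96.4)
```

```text
t 37.17 p [ 0.462  -0.1577  0.066 ] psi -96.2 F [ 0.3 -0.6 -0.4] gap 0.748 x [ 0.002 -0.001 -1.   ]
at [ 0.462  -0.1577  0.066 ] psi -96.2 -> n=1 dpsi=-0.2
tx 5.90 ty -0.08 tz -0.07 twist 0.004
```

{"method": "arm_command", "body": {
  "plan": [
    {"jaw": -0.4,"tx": 4,"ty": -0.1,"tz": -0.1,"twist": 0},
    {"jaw": -0.4,"tx": 2.0,"ty": 0,"tz": 0,"twist": 0},
    {"jaw": -0.4,"tx": 0,"ty": 0,"tz": 0,"twist": 0},
    {"jaw": -0.1,"tx": 0,"ty": 0,"tz": 0,"twist": 0},
    {"jaw": 0.2,"tx": 0,"ty": 0,"tz": 0,"twist": 0}
  ]
}}

```text
time: 37.8
tool_pos: [0.4616, -0.1576, 0.0067]
ee_rot: [[0.004, 0.994, -0.109], [-0.002, -0.109, -0.994], [-1.0, 0.004, 0.001]]
ft_force: [-0.2, -0.6, 0.7]
finger_gap: 0.401
```

{"method": "arm_command", "body": {
  "plan": [
    {"jaw": 0.5,"tx": 0,"ty": 0,"tz": 0,"twist": 0},
    {"jaw": 0.6,"tx": 0,"ty": 0,"tz": 0,"twist": 0},
    {"jaw": 0.6,"tx": 0,"ty": 0,"tz": 0,"twist": 0}
  ]
}}

```text
time: 38.17
tool_pos: [0.4616, -0.1576, 0.0067]
ee_rot: [[0.003, 0.994, -0.109], [-0.001, -0.109, -0.994], [-1.0, 0.003, 0.001]]
ft_force: [-1.3, -0.7, 7.5]
finger_gap: 0.354
```

{"method": "arm_command", "body": {
  "plan": [
    {"jaw": 0.6,"tx": -3,"ty": 0,"tz": 0,"twist": 0},
    {"jaw": 0.6,"tx": -5,"ty": 0,"tz": 0,"twist": 0},
    {"jaw": 0.6,"tx": -6,"ty": 0,"tz": 0,"twist": 0},
    {"jaw": 0.6,"tx": -6,"ty": 0,"tz": 0,"twist": 0},
    {"jaw": 0.6,"tx": -3.5,"ty": 0,"tz": 0,"twist": 0}
  ]
}}

```text
time: 38.8
tool_pos: [0.461, -0.1572, 0.2439]
ee_rot: [[0.005, 0.994, -0.109], [-0.003, -0.109, -0.994], [-1.0, 0.005, 0.002]]
ft_force: [0.9, -0.2, -1.2]
finger_gap: 0.359
```

{"method": "arm_command", "body": {
  "plan": [
    {"jaw": 0.6,"tx": 0,"ty": 0,"tz": 0,"twist": 0}
  ]
}}

```text
time: 38.92
tool_pos: [0.4618, -0.1577, 0.2438]
ee_rot: [[0.007, 0.994, -0.109], [-0.004, -0.109, -0.994], [-1.0, 0.008, 0.003]]
ft_force: [-0.2, -0.2, -1.6]
finger_gap: 0.361
```

Run:
```python
from h import *
st()
c=arm.capture("wrist");np.save("pics/w26.npy",c,allow_pickle=True);save(c["image"],"w26.png",None,1.5)
plan(.6057,.130,.24,4.75)
```

```text
t 38.92 p [ 0.4618 -0.1577  0.2438] psi -96.3 F [-0.2 -0.2 -1.6] gap 0.361 x [ 0.007 -0.004 -1.   ]
at [ 0.4605 -0.157   0.2408] psi -96.3 -> n=8 dpsi=-79.0
tx 0.01 ty 1.41 tz -3.76 twist 0.172
tx 0.01 ty 0.75 tz -3.95 twist 0.172
tx 0.01 ty 0.06 tz -4.02 twist 0.172
tx 0.01 ty -0.63 tz -3.97 twist 0.172
tx 0.01 ty -1.30 tz -3.80 twist 0.172
tx 0.01 ty -1.94 tz -3.52 twist 0.172
tx 0.01 ty -2.51 tz -3.14 twist 0.172
tx 0.01 ty -3.01 tz -2.66 twist 0.172
```

View pics/w26.png

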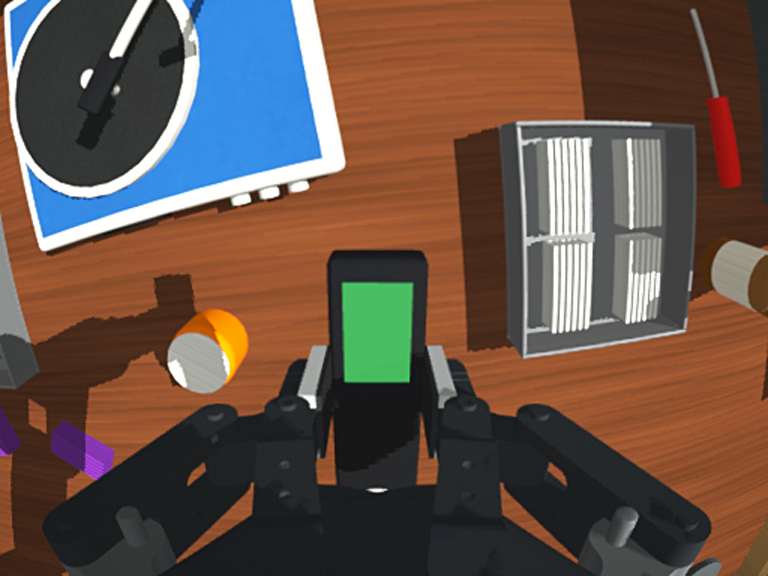

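Run:
```python
from h import *
c=np.load("pics/w26.npy",allow_pickle=True).item()
save(cv2.convertScaleAbs(c["image"],alpha=1.5),"w26a.png",(40,30,110,110),9)
c=np.load("pics/w25.npy",allow_pickle=True).item()
save(cv2.convertScaleAbs(c["image"],alpha=1.5),"w25b.png",(10,0,90,60),9)
plan(.6057,.130,.24,4.75,half=False)
```

```text
at [ 0.4605 -0.157   0.2408] psi -96.3 -> n=11 dpsi=101.0
tx 0.01 ty 1.03 tz -2.74 twist -0.160
tx 0.01 ty 1.45 tz -2.54 twist -0.160
tx 0.01 ty 1.84 tz -2.27 twist -0.160
tx 0.01 ty 2.18 tz -1.95 twist -0.160
tx 0.01 ty 2.46 tz -1.58 twist -0.160
tx 0.01 ty 2.68 tz -1.17 twist -0.160
tx 0.01 ty 2.83 tz -0.72 twist -0.160
tx 0.01 ty 2.91 tz -0.26 twist -0.160
tx 0.01 ty 2.92 tz 0.21 twist -0.160
tx 0.01 ty 2.85 tz 0.67 twist -0.160
tx 0.01 ty 2.70 tz 1.11 twist -0.160
```

View pics/w26a.png

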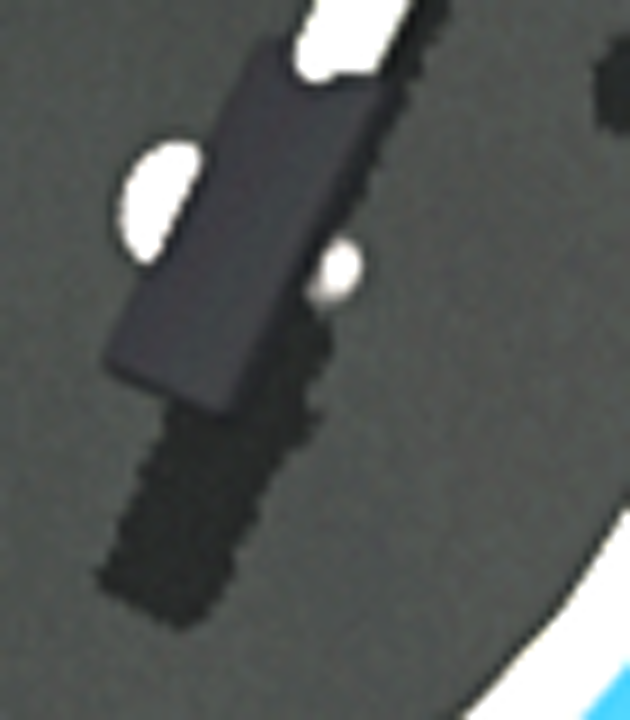

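View pics/w25b.png

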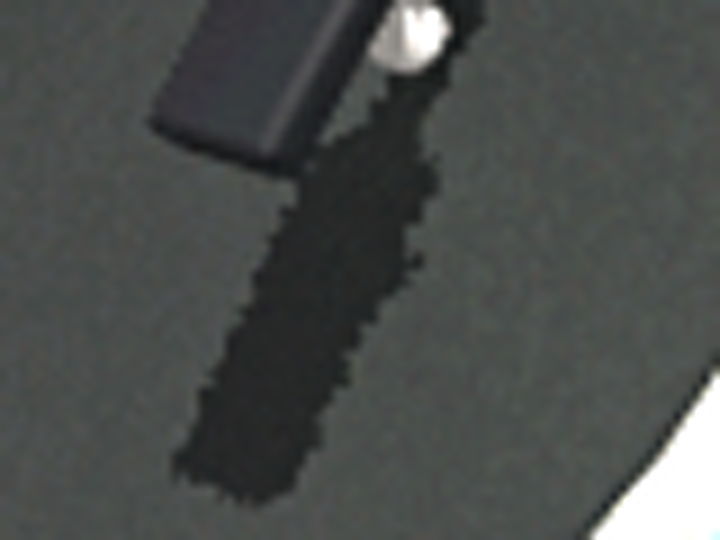

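Run:
```python
from h import *
a=np.load("pics/w26.npy",allow_pickle=True).item();b=np.load("pics/w25.npy",allow_pickle=True).item()
ua=(40+352/9-.4,30+280/9-.4);ub=(10+428/9-.4,52/9-.4)
for z in (.1,.102,.105): print(z,onz(a,*ua,z,True).round(4),onz(b,*ub,z,True).round(4))
print(tri(*ray(a,*ua,True),*ray(b,*ub,True)))
print("label check",onz(a,40+160/9,30+195/9,.065,True))
```

```text
0.1 [0.6113 0.0103 0.1   ] [0.6135 0.0125 0.1   ]
0.102 [0.6108 0.0091 0.102 ] [0.6124 0.0111 0.102 ]
0.105 [0.6099 0.0073 0.105 ] [0.6108 0.009  0.105 ]
(array([0.60880157, 0.00565029, 0.10884503]), np.float64(0.0012126384843670734))
label check [0.64149926 0.06250376 0.065     ]
```

{"method": "arm_command", "body": {
  "plan": [
    {"jaw": 0.6,"tx": 0,"ty": 1.0,"tz": -2.7,"twist": -0.16},
    {"jaw": 0.6,"tx": 0,"ty": 1.5,"tz": -2.5,"twist": -0.16},
    {"jaw": 0.6,"tx": 0,"ty": 1.8,"tz": -2.3,"twist": -0.16},
    {"jaw": 0.6,"tx": 0,"ty": 2.2,"tz": -2.0,"twist": -0.16},
    {"jaw": 0.6,"tx": 0,"ty": 2.5,"tz": -1.6,"twist": -0.16}
  ]
}}

```text
time: 39.6
tool_pos: [0.5251, -0.0248, 0.2361]
ee_rot: [[-0.005, 0.767, 0.641], [0.001, 0.641, -0.767], [-1.0, -0.003, -0.004]]
ft_force: [-0.1, 0.1, -0.6]
finger_gap: 0.362
```

{"method": "arm_command", "body": {
  "plan": [
    {"jaw": 0.6,"tx": 0,"ty": 2.7,"tz": -1.2,"twist": -0.16},
    {"jaw": 0.6,"tx": 0,"ty": 2.8,"tz": -0.7,"twist": -0.16},
    {"jaw": 0.6,"tx": 0,"ty": 2.9,"tz": -0.3,"twist": -0.16},
    {"jaw": 0.6,"tx": 0,"ty": 2.9,"tz": 0.2,"twist": -0.16},
    {"jaw": 0.6,"tx": 0,"ty": 2.9,"tz": 0.7,"twist": -0.16}
  ]
}}

```text
time: 40.22
tool_pos: [0.5911, 0.1055, 0.2359]
ee_rot: [[-0.005, 0.075, 0.997], [-0.0, 0.997, -0.075], [-1.0, -0.001, -0.005]]
ft_force: [-0.3, -0.0, -1.3]
finger_gap: 0.36
```

{"method": "arm_command", "body": {
  "plan": [
    {"jaw": 0.6,"tx": 0,"ty": 2.7,"tz": 1.1,"twist": -0.16},
    {"jaw": 0.6,"tx": 0,"ty": 0,"tz": 0,"twist": 0},
    {"jaw": 0.6,"tx": 0,"ty": 0,"tz": 0,"twist": 0}
  ]
}}

```text
time: 40.6
tool_pos: [0.6042, 0.1303, 0.2371]
ee_rot: [[-0.004, -0.079, 0.997], [-0.001, 0.997, 0.079], [-1.0, -0.0, -0.004]]
ft_force: [-1.0, -0.0, -2.1]
finger_gap: 0.358
```

Run:
```python
from h import *
st()
c=arm.capture("scene");np.save("pics/s27.npy",c,allow_pickle=True);save(c["image"],"s27.png",(180,120,380,270),4)
c=arm.capture("wrist");save(c["image"],"w27.png",None,1)
plan(.6052,.130,.09,4.75)
```

```text
t 40.6 p [0.6042 0.1303 0.2371] psi 4.5 F [-1.  -0.  -2.1] gap 0.358 x [-0.004 -0.001 -1.   ]
at [0.6046 0.13   0.2383] psi 4.5 -> n=3 dpsi=0.3
tx 4.94 ty -0.00 tz 0.02 twist -0.001
tx 4.94 ty -0.00 tz 0.02 twist -0.001
tx 4.94 ty -0.00 tz 0.02 twist -0.001
```

View pics/s27.png

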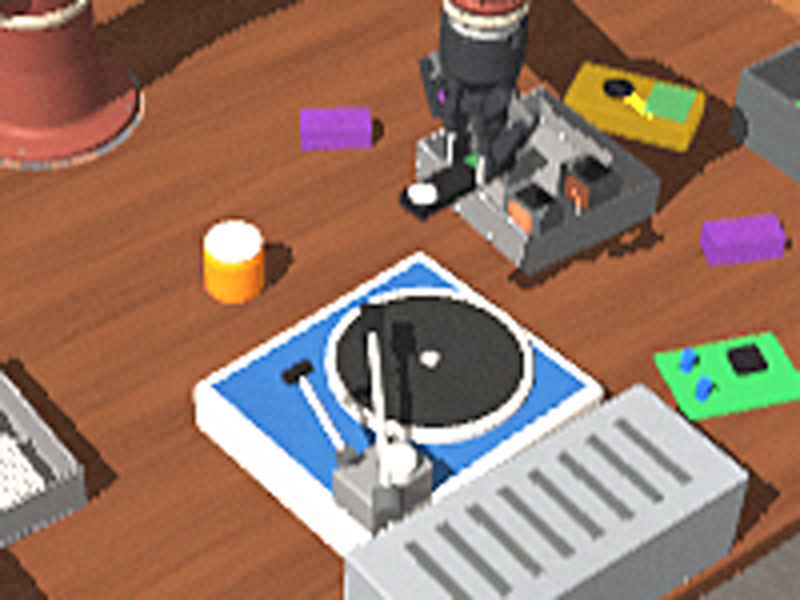

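View pics/w27.png

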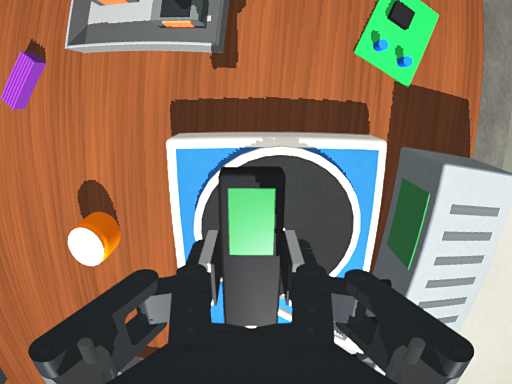

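{"method": "arm_command", "body": {
  "plan": [
    {"jaw": 0.6,"tx": 5,"ty": 0,"tz": 0.1,"twist": -0.004},
    {"jaw": 0.6,"tx": 5,"ty": 0,"tz": 0,"twist": 0},
    {"jaw": 0.6,"tx": 3.5,"ty": 0,"tz": 0,"twist": 0},
    {"jaw": 0.6,"tx": 1.8,"ty": 0,"tz": 0,"twist": 0},
    {"jaw": 0.6,"tx": 0,"ty": 0,"tz": 0,"twist": 0}
  ]
}}

```text
time: 41.32
tool_pos: [0.6055, 0.1303, 0.0854]
ee_rot: [[-0.002, -0.083, 0.997], [-0.0, 0.997, 0.083], [-1.0, -0.0, -0.002]]
ft_force: [0.2, -0.5, -1.0]
finger_gap: 0.366
```

Run:
```python
from h import *
st()
c=arm.capture("scene");save(c["image"],"s28.png",(220,150,350,250),6)
plan(.6102,.0713,.080,4.75)
```

```text
t 41.33 p [0.6055 0.1303 0.0854] psi 4.8 F [ 0.2 -0.5 -1. ] gap 0.366 x [-0.002 -0.    -1.   ]
at [0.6068 0.1306 0.0872] psi 4.8 -> n=1 dpsi=-0.0
tx 0.72 ty -5.94 tz -0.15 twist 0.000
```

View pics/s28.png

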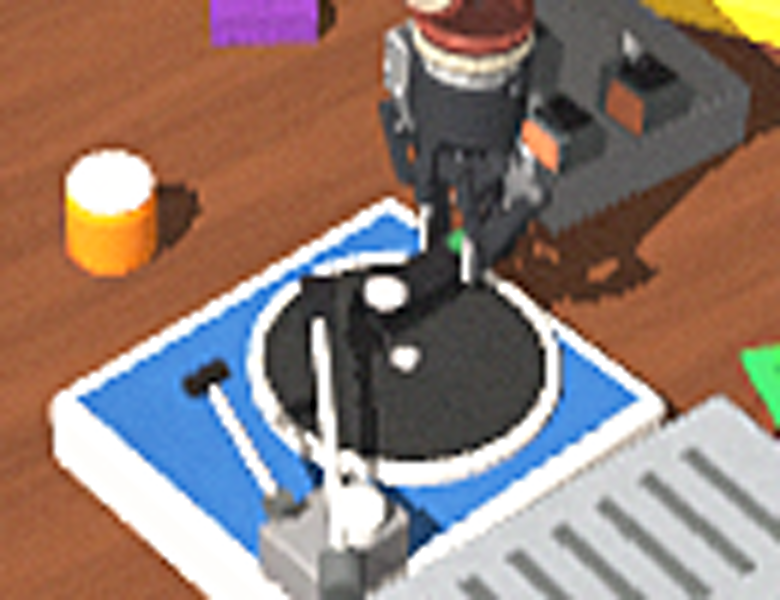

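{"method": "arm_command", "body": {
  "plan": [
    {"jaw": 0.6,"tx": 0.6,"ty": 0,"tz": 0,"twist": 0},
    {"jaw": 0.6,"tx": 0,"ty": 0,"tz": 0,"twist": 0},
    {"jaw": 0.6,"tx": 0,"ty": 0,"tz": 0,"twist": 0}
  ]
}}

```text
time: 41.75
tool_pos: [0.6068, 0.1309, 0.0813]
ee_rot: [[0.001, -0.084, 0.996], [0.0, 0.996, 0.084], [-1.0, 0.0, 0.001]]
ft_force: [-0.4, -0.3, -0.3]
finger_gap: 0.355
```

{"method": "arm_command", "body": {
  "plan": [
    {"jaw": 0.6,"tx": 0,"ty": -1.5,"tz": -0.1,"twist": 0},
    {"jaw": 0.6,"tx": 0,"ty": -1.5,"tz": -0.1,"twist": 0},
    {"jaw": 0.6,"tx": 0,"ty": -1.5,"tz": 0,"twist": 0},
    {"jaw": 0.6,"tx": 0,"ty": -1.4,"tz": 0,"twist": 0},
    {"jaw": 0.6,"tx": 0,"ty": 0,"tz": 0,"twist": 0}
  ]
}}

```text
time: 42.38
tool_pos: [0.6095, 0.0706, 0.0805]
ee_rot: [[0.0, -0.082, 0.997], [0.0, 0.997, 0.082], [-1.0, 0.0, 0.0]]
ft_force: [-0.4, 0.0, -1.2]
finger_gap: 0.358
```

Run:
```python
from h import *
st()
c=arm.capture("scene");save(c["image"],"s29.png",(240,170,320,230),9)
plan(.6102,.0713,.080,4.75)
```

```text
t 42.38 p [0.6095 0.0706 0.0805] psi 4.7 F [-0.4  0.  -1.2] gap 0.358 x [ 0.  0. -1.]
at [0.6094 0.0713 0.0805] psi 4.7 -> n=1 dpsi=0.0
tx 0.05 ty -0.00 tz 0.08 twist -0.000
```

View pics/s29.png

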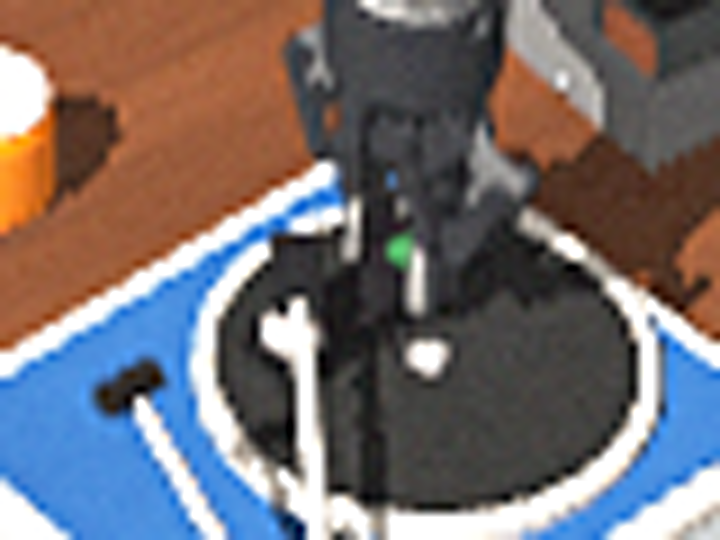

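{"method": "arm_command", "body": {
  "plan": [
    {"jaw": 0.6,"tx": 0.3,"ty": 0,"tz": 0.05,"twist": 0},
    {"jaw": 0.6,"tx": 0.3,"ty": 0,"tz": 0,"twist": 0},
    {"jaw": 0.6,"tx": 0.2,"ty": 0,"tz": 0,"twist": 0},
    {"jaw": 0.6,"tx": 0,"ty": 0,"tz": 0,"twist": 0}
  ]
}}

```text
time: 42.92
tool_pos: [0.6096, 0.0722, 0.0721]
ee_rot: [[-0.001, -0.084, 0.996], [0.0, 0.996, 0.084], [-1.0, 0.0, -0.001]]
ft_force: [-0.7, -0.1, -1.1]
finger_gap: 0.358
```

{"method": "arm_command", "body": {
  "plan": [
    {"jaw": 0.6,"tx": 0.05,"ty": 0,"tz": 0,"twist": 0},
    {"jaw": 0.2,"tx": 0,"ty": 0,"tz": 0,"twist": 0},
    {"jaw": 0.1,"tx": 0,"ty": 0,"tz": 0,"twist": 0},
    {"jaw": 0.0,"tx": 0,"ty": 0,"tz": 0,"twist": 0},
    {"jaw": -0.1,"tx": 0,"ty": 0,"tz": 0,"twist": 0}
  ]
}}

```text
time: 43.55
tool_pos: [0.6099, 0.0719, 0.0721]
ee_rot: [[0.0, -0.084, 0.996], [-0.0, 0.996, 0.084], [-1.0, -0.0, 0.0]]
ft_force: [-0.4, 0.3, -0.6]
finger_gap: 0.549
```

Run:
```python
from h import *
st()
c=arm.capture("wrist");save(c["image"],"w30.png",None,1.5)
```

```text
t 43.55 p [0.6099 0.0719 0.0721] psi 4.8 F [-0.4  0.3 -0.6] gap 0.549 x [ 0. -0. -1.]
```

View pics/w30.png

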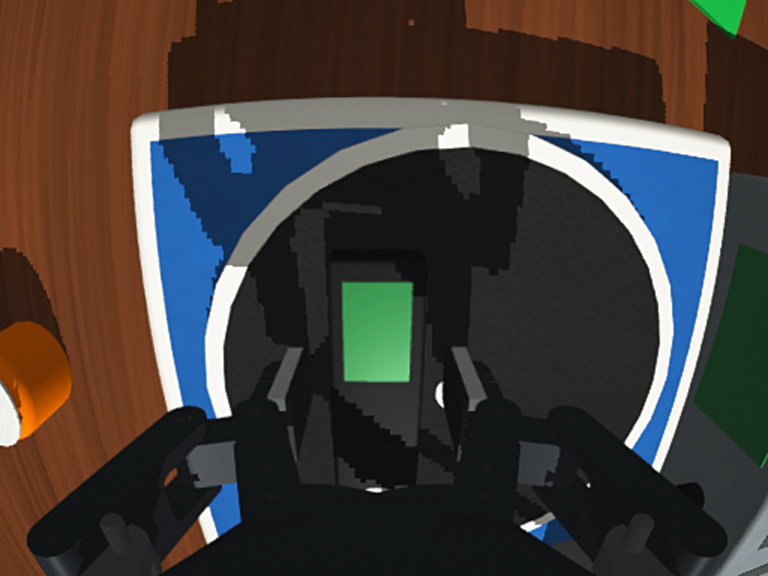

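Gauge released on the platter. Retreat straight up, away from the tonearm, then look at pan versus headshell.

{"method": "arm_command", "body": {
  "plan": [
    {"jaw": -0.1,"tx": -2.5,"ty": 0,"tz": 0,"twist": 0},
    {"jaw": -0.1,"tx": -4,"ty": 0.5,"tz": 0,"twist": 0},
    {"jaw": -0.2,"tx": -6,"ty": 0,"tz": 0,"twist": 0},
    {"jaw": -0.2,"tx": -5,"ty": 0,"tz": -2,"twist": 0.18},
    {"jaw": -0.2,"tx": 0,"ty": 0,"tz": -4,"twist": 0.18}
  ]
}}

```text
time: 44.22
tool_pos: [0.5524, 0.0788, 0.2537]
ee_rot: [[0.011, 0.279, 0.96], [0.0, 0.96, -0.279], [-1.0, 0.003, 0.011]]
ft_force: [1.4, -0.2, 0.1]
finger_gap: 0.596
```

Run:
```python
from h import *
st();plan(.50,.02,.25,-85.3,half=False)
```

```text
t 44.23 p [0.5524 0.0788 0.2537] psi -16.2 F [ 1.4 -0.2  0.1] gap 0.596 x [ 0.011  0.    -1.   ]
at [0.5524 0.0788 0.2537] psi -16.2 -> n=7 dpsi=-69.1
tx 0.05 ty -1.02 tz -0.48 twist 0.172
tx 0.05 ty -1.08 tz -0.30 twist 0.172
tx 0.05 ty -1.12 tz -0.11 twist 0.172
tx 0.05 ty -1.12 tz 0.08 twist 0.172
tx 0.05 ty -1.09 tz 0.27 twist 0.172
tx 0.05 ty -1.03 tz 0.46 twist 0.172
tx 0.05 ty -0.94 tz 0.63 twist 0.172
```

{"method": "arm_command", "body": {
  "plan": [
    {"jaw": -0.2,"tx": 0,"ty": -1.0,"tz": -0.5,"twist": 0.172},
    {"jaw": -0.2,"tx": 0,"ty": -1.1,"tz": -0.3,"twist": 0.172},
    {"jaw": -0.2,"tx": 0,"ty": -1.1,"tz": -0.1,"twist": 0.172},
    {"jaw": -0.2,"tx": 0,"ty": -1.1,"tz": 0.1,"twist": 0.172},
    {"jaw": -0.2,"tx": 0,"ty": -1.1,"tz": 0.3,"twist": 0.172}
  ]
}}

```text
time: 44.85
tool_pos: [0.5127, 0.0364, 0.247]
ee_rot: [[0.0, 0.909, 0.416], [-0.0, 0.416, -0.909], [-1.0, 0.0, 0.0]]
ft_force: [-0.3, -0.8, 0.4]
finger_gap: 0.599
```

{"method": "arm_command", "body": {
  "plan": [
    {"jaw": -0.2,"tx": 0,"ty": -1.0,"tz": 0.5,"twist": 0.172},
    {"jaw": -0.2,"tx": 1,"ty": -2,"tz": 2,"twist": 0.172},
    {"jaw": -0.2,"tx": 2,"ty": -2,"tz": 2,"twist": 0},
    {"jaw": -0.2,"tx": 0,"ty": 0,"tz": 0,"twist": 0},
    {"jaw": -0.2,"tx": 0,"ty": 0,"tz": 0,"twist": 0}
  ]
}}

```text
time: 45.48
tool_pos: [0.4743, -0.0181, 0.2177]
ee_rot: [[0.001, 0.996, 0.091], [0.0, 0.091, -0.996], [-1.0, 0.001, -0.0]]
ft_force: [0.8, 0.8, 0.7]
finger_gap: 0.599
```

Run:
```python
from h import *
st()
c=arm.capture("wrist");np.save("pics/w31.npy",c,allow_pickle=True);save(c["image"],"w31.png",None,1.5)
```

```text
t 45.48 p [ 0.4743 -0.0181  0.2177] psi -84.8 F [0.8 0.8 0.7] gap 0.599 x [ 0.001  0.    -1.   ]
```

View pics/w31.png

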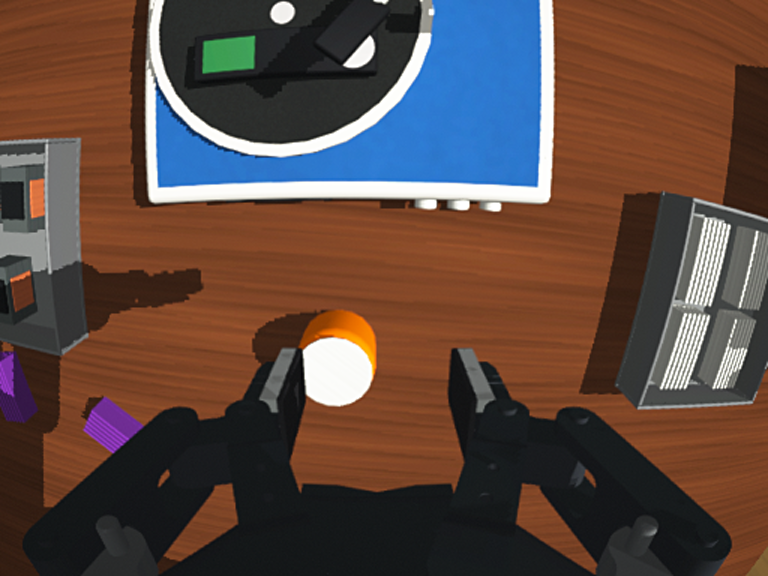

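{"method": "arm_command", "body": {
  "plan": [
    {"jaw": -0.2,"tx": -0.5,"ty": 3,"tz": 3,"twist": 0},
    {"jaw": -0.2,"tx": -0.5,"ty": 3,"tz": 2,"twist": 0},
    {"jaw": -0.2,"tx": 0,"ty": 0,"tz": 0,"twist": 0},
    {"jaw": -0.2,"tx": 0,"ty": 0,"tz": 0,"twist": 0}
  ]
}}

```text
time: 46.02
tool_pos: [0.5383, -0.062, 0.2272]
ee_rot: [[-0.0, 0.996, 0.092], [0.0, 0.092, -0.996], [-1.0, -0.0, -0.0]]
ft_force: [-0.5, -0.0, 0.6]
finger_gap: 0.597
```

Run:
```python
from h import *
st()
c=arm.capture("wrist");np.save("pics/w32.npy",c,allow_pickle=True);save(c["image"],"w32.png",None,1.5)
save(cv2.convertScaleAbs(c["image"],alpha=1.5),"w32a.png",(110,40,240,130),6)
```

```text
t 46.02 p [ 0.5383 -0.062   0.2272] psi -84.7 F [-0.5 -0.   0.6] gap 0.597 x [-0.  0. -1.]
```

View pics/w32.png

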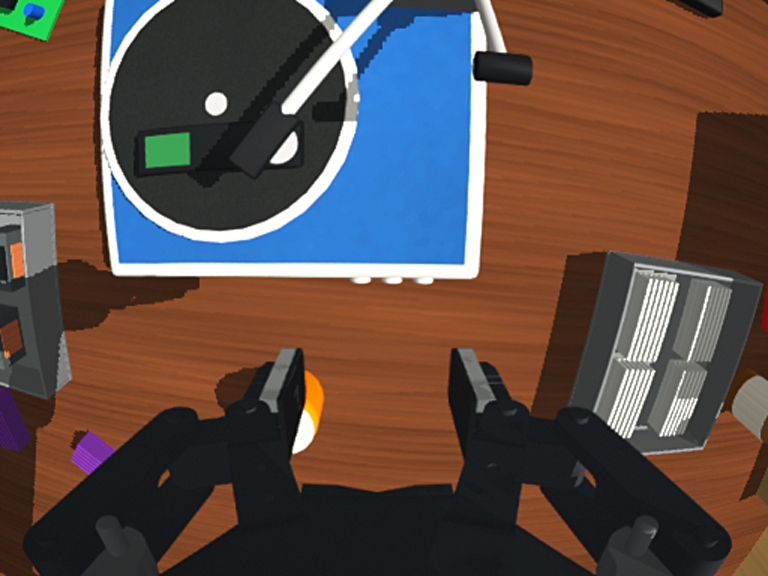

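View pics/w32a.png

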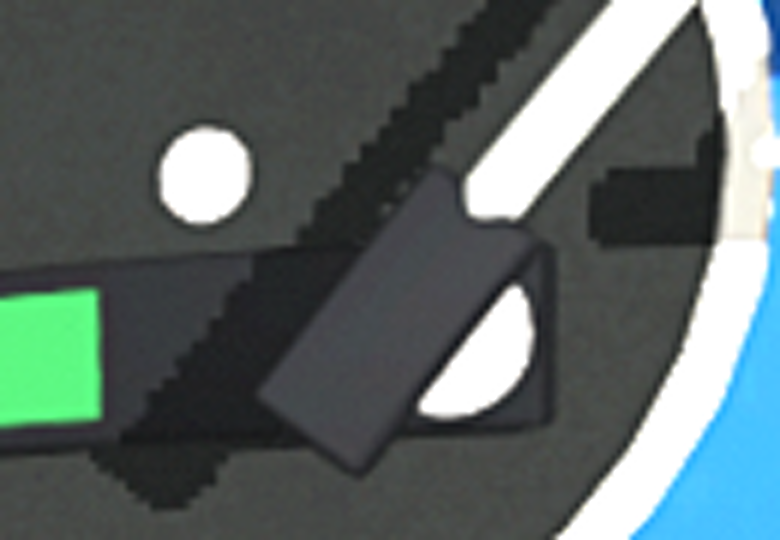

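Run:
```python
from h import *
from scipy.optimize import least_squares
c=np.load("pics/w32.npy",allow_pickle=True).item()
f=lambda u,v,z:onz(c,110+u/6-.4,40+v/6-.4,z,True)
arc=np.array([f(u,v,.0815)[:2] for u,v in [(520,285),(531,310),(535,340),(529,370),(510,395),(480,413),(450,418),(418,413)]])
r=least_squares(lambda p:np.hypot(arc[:,0]-p[0],arc[:,1]-p[1])-.013,arc.mean(0));print("pan arc",r.x.round(4),r.fun.round(4))
rt,rb=f(545,243,.081),f(549,428,.081);print("right end",rt.round(4),rb.round(4),np.linalg.norm(rt-rb))
lt,lb=onz(c,138/1.5,130/1.5,.081,True),onz(c,138/1.5,174/1.5,.081,True);print("left",lt.round(4),lb.round(4))
m=(rt+rb)/2;l=(lt+lb)/2;print("len",np.linalg.norm(m-l));d=(m-l)/np.linalg.norm(m-l);print("pan by ends",(l+.105*d).round(4),(m-.015*d).round(4))
quad(c,[(432,168),(545,235),(360,475),(262,395)],.13,(110,40),6,"head raised")
print("label",f(205,175,.065))
```

```text
pan arc [0.6127 0.0093] [ 0.0005  0.0001 -0.0001  0.0001 -0.0001 -0.0002  0.      0.0007]
right end [ 0.6292 -0.0039  0.081 ] [ 0.599 -0.007  0.081] 0.030361442592113454
left [0.6214 0.1146 0.081 ] [0.5899 0.1133 0.081 ]
len 0.11967340451051532
pan by ends [0.6131 0.0092 0.081 ] [0.6131 0.0095 0.081 ]
head raised c [0.615  0.0071] edges [0.0184 0.0414 0.0182 0.039 ] longdir -34.4
label [0.64074965 0.06122172 0.065     ]
```

Run:
```python
from h import *
plan(.655,-.1095,.23,-85.4)
```

```text
at [ 0.5379 -0.0619  0.227 ] psi -84.7 -> n=3 dpsi=-0.7
tx -0.10 ty 3.74 tz 1.94 twist 0.004
tx -0.10 ty 3.75 tz 1.92 twist 0.004
tx -0.10 ty 3.76 tz 1.91 twist 0.004
```

{"method": "arm_command", "body": {
  "plan": [
    {"jaw": -0.2,"tx": -0.1,"ty": 3.7,"tz": 1.9,"twist": 0.004},
    {"jaw": -0.2,"tx": -0.1,"ty": 3.7,"tz": 1.9,"twist": 0.004},
    {"jaw": -0.2,"tx": -0.1,"ty": 3.8,"tz": 1.9,"twist": 0.004},
    {"jaw": -0.2,"tx": 0,"ty": 0,"tz": 0,"twist": 0},
    {"jaw": -0.2,"tx": 0,"ty": 0,"tz": 0,"twist": 0}
  ],
  "newtons": 20
}}

```text
time: 46.7
tool_pos: [0.6538, -0.1089, 0.2298]
ee_rot: [[-0.001, 0.997, 0.079], [0.0, 0.079, -0.997], [-1.0, -0.001, -0.0]]
ft_force: [-0.3, -0.4, -0.4]
finger_gap: 0.597
```

Run:
```python
from h import *
st()
c=arm.capture("wrist");np.save("pics/w33.npy",c,allow_pickle=True);save(c["image"],"w33.png",None,1.5)
plan(.662,-.1095,.156,-85.4)
```

```text
t 46.7 p [ 0.6538 -0.1089  0.2298] psi -85.4 F [-0.3 -0.4 -0.4] gap 0.597 x [-0.001  0.    -1.   ]
at [ 0.6537 -0.1089  0.2301] psi -85.4 -> n=2 dpsi=0.0
tx 3.71 ty 0.41 tz 0.06 twist -0.000
tx 3.71 ty 0.41 tz 0.06 twist -0.000
```

View pics/w33.png

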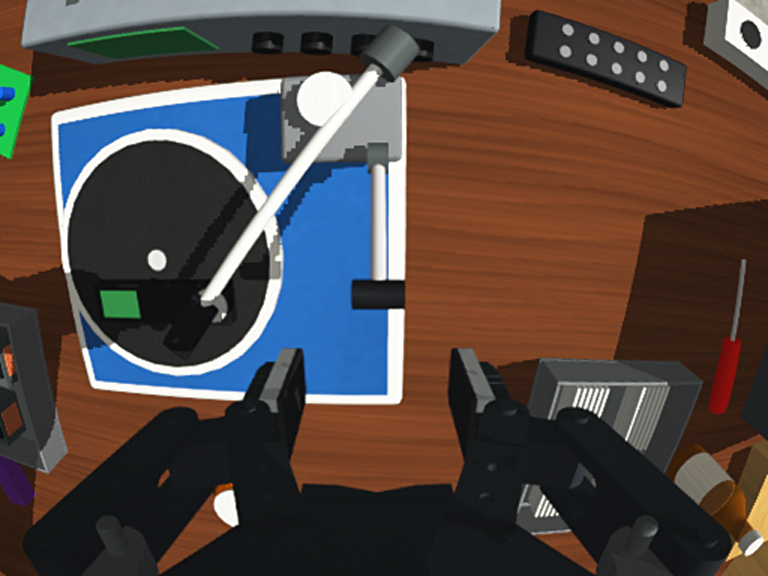

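{"method": "arm_command", "body": {
  "plan": [
    {"jaw": -0.2,"tx": 2,"ty": 0.4,"tz": 0,"twist": 0},
    {"jaw": -0.2,"tx": 3,"ty": 0.4,"tz": 0.05,"twist": 0},
    {"jaw": -0.2,"tx": 2.8,"ty": 0,"tz": 0,"twist": 0},
    {"jaw": -0.2,"tx": 0,"ty": 0,"tz": 0,"twist": 0},
    {"jaw": -0.2,"tx": 0,"ty": 0,"tz": 0,"twist": 0}
  ]
}}

```text
time: 47.38
tool_pos: [0.6627, -0.1095, 0.1526]
ee_rot: [[0.001, 0.997, 0.079], [-0.0, 0.079, -0.997], [-1.0, 0.001, 0.0]]
ft_force: [-0.4, -0.1, 0.1]
finger_gap: 0.602
```

Run:
```python
from h import *
st()
c=arm.capture("wrist");save(c["image"],"w34.png",None,1.5)
```

```text
t 47.38 p [ 0.6627 -0.1095  0.1526] psi -85.5 F [-0.4 -0.1  0.1] gap 0.602 x [ 0.001 -0.    -1.   ]
```

View pics/w34.png

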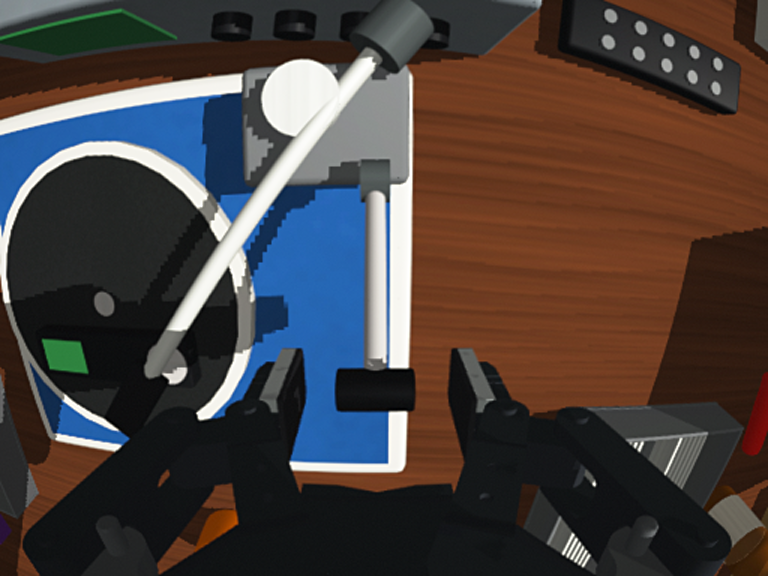

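{"method": "arm_command", "body": {
  "plan": [
    {"jaw": 0.1,"tx": 0,"ty": 0,"tz": 0,"twist": 0},
    {"jaw": 0.3,"tx": 0,"ty": 0,"tz": 0,"twist": 0},
    {"jaw": 0.5,"tx": 0,"ty": 0,"tz": 0,"twist": 0},
    {"jaw": 0.6,"tx": 0,"ty": 0,"tz": 0,"twist": 0}
  ]
}}

```text
time: 47.92
tool_pos: [0.6626, -0.109, 0.1527]
ee_rot: [[-0.0, 0.997, 0.079], [0.001, 0.079, -0.997], [-1.0, -0.0, -0.001]]
ft_force: [-3.4, 3.3, 4.4]
finger_gap: 0.294
```

Run:
```python
from h import *
st()
th=np.linspace(.7,-.2,19)
for a,b in zip(th[:-1],th[1:]): print(f"tx {8.5*(sin(a)-sin(b)):.2f} ty {8.5*(cos(a)-cos(b)):.2f}")
```

```text
t 47.92 p [ 0.6626 -0.109   0.1527] psi -85.5 F [-3.4  3.3  4.4] gap 0.294 x [-0.     0.001 -1.   ]
tx 0.33 ty -0.27
tx 0.34 ty -0.25
tx 0.36 ty -0.23
tx 0.37 ty -0.21
tx 0.38 ty -0.19
tx 0.39 ty -0.18
tx 0.40 ty -0.16
tx 0.40 ty -0.14
tx 0.41 ty -0.12
tx 0.41 ty -0.09
tx 0.42 ty -0.07
tx 0.42 ty -0.05
tx 0.42 ty -0.03
tx 0.42 ty -0.01
tx 0.42 ty 0.01
tx 0.42 ty 0.03
tx 0.42 ty 0.05
tx 0.42 ty 0.07
```

{"method": "arm_command", "body": {
  "plan": [
    {"jaw": 0.7,"tx": 0.33,"ty": -0.27,"tz": 0,"twist": 0},
    {"jaw": 0.7,"tx": 0.34,"ty": -0.25,"tz": 0,"twist": 0},
    {"jaw": 0.7,"tx": 0.36,"ty": -0.23,"tz": 0,"twist": 0},
    {"jaw": 0.7,"tx": 0.37,"ty": -0.21,"tz": 0,"twist": 0},
    {"jaw": 0.7,"tx": 0.38,"ty": -0.19,"tz": 0,"twist": 0}
  ]
}}

```text
time: 48.55
tool_pos: [0.6512, -0.11, 0.1344]
ee_rot: [[0.0, 0.997, 0.079], [0.001, 0.079, -0.997], [-1.0, 0.001, -0.001]]
ft_force: [-2.0, 5.1, 4.6]
finger_gap: 0.294
```

{"method": "arm_command", "body": {
  "plan": [
    {"jaw": 0.7,"tx": 0.39,"ty": -0.18,"tz": 0,"twist": 0},
    {"jaw": 0.7,"tx": 0.4,"ty": -0.16,"tz": 0,"twist": 0},
    {"jaw": 0.7,"tx": 0.4,"ty": -0.14,"tz": 0,"twist": 0},
    {"jaw": 0.7,"tx": 0.41,"ty": -0.12,"tz": 0,"twist": 0},
    {"jaw": 0.7,"tx": 0.41,"ty": -0.09,"tz": 0,"twist": 0}
  ]
}}

```text
time: 49.18
tool_pos: [0.6442, -0.1106, 0.1138]
ee_rot: [[0.0, 0.997, 0.079], [0.001, 0.079, -0.997], [-1.0, 0.0, -0.001]]
ft_force: [-1.3, 4.4, 3.6]
finger_gap: 0.298
```

{"method": "arm_command", "body": {
  "plan": [
    {"jaw": 0.7,"tx": 0.21,"ty": -0.04,"tz": 0,"twist": 0},
    {"jaw": 0.7,"tx": 0.21,"ty": -0.03,"tz": 0,"twist": 0},
    {"jaw": 0.7,"tx": 0.21,"ty": -0.03,"tz": 0,"twist": 0},
    {"jaw": 0.7,"tx": 0.21,"ty": -0.02,"tz": 0,"twist": 0},
    {"jaw": 0.7,"tx": 0.21,"ty": -0.02,"tz": 0,"twist": 0}
  ]
}}

```text
time: 49.8
tool_pos: [0.6426, -0.1107, 0.1032]
ee_rot: [[-0.001, 0.997, 0.079], [0.001, 0.079, -0.997], [-1.0, -0.001, -0.001]]
ft_force: [-1.6, 4.9, 3.2]
finger_gap: 0.297
```

{"method": "arm_command", "body": {
  "plan": [
    {"jaw": 0.7,"tx": 0.21,"ty": -0.01,"tz": 0,"twist": 0},
    {"jaw": 0.7,"tx": 0.21,"ty": 0,"tz": 0,"twist": 0},
    {"jaw": 0.7,"tx": 0.21,"ty": 0,"tz": 0,"twist": 0},
    {"jaw": 0.7,"tx": 0.21,"ty": 0,"tz": 0,"twist": 0},
    {"jaw": 0.7,"tx": 0.21,"ty": 0.01,"tz": 0,"twist": 0}
  ]
}}

```text
time: 50.42
tool_pos: [0.6424, -0.1107, 0.0925]
ee_rot: [[-0.001, 0.997, 0.079], [0.001, 0.079, -0.997], [-1.0, -0.001, -0.001]]
ft_force: [-3.4, 5.0, 2.9]
finger_gap: 0.296
```

{"method": "arm_command", "body": {
  "plan": [
    {"jaw": 0.7,"tx": 0.21,"ty": 0.01,"tz": 0,"twist": 0},
    {"jaw": 0.7,"tx": 0.21,"ty": 0.01,"tz": 0,"twist": 0},
    {"jaw": 0.7,"tx": 0.21,"ty": 0.02,"tz": 0,"twist": 0},
    {"jaw": 0.7,"tx": 0.21,"ty": 0.02,"tz": 0,"twist": 0},
    {"jaw": 0.7,"tx": 0.21,"ty": 0.03,"tz": 0,"twist": 0}
  ]
}}

```text
time: 51.05
tool_pos: [0.6434, -0.1106, 0.082]
ee_rot: [[-0.001, 0.997, 0.079], [0.001, 0.079, -0.997], [-1.0, -0.001, -0.001]]
ft_force: [-2.0, 4.8, 3.8]
finger_gap: 0.297
```

{"method": "arm_command", "body": {
  "plan": [
    {"jaw": 0.7,"tx": 0.21,"ty": 0.04,"tz": 0,"twist": 0},
    {"jaw": 0.7,"tx": 0,"ty": 0,"tz": 0,"twist": 0}
  ]
}}

```text
time: 51.3
tool_pos: [0.6438, -0.1106, 0.0796]
ee_rot: [[-0.001, 0.997, 0.079], [0.001, 0.079, -0.997], [-1.0, -0.001, -0.001]]
ft_force: [-1.1, 4.3, 1.5]
finger_gap: 0.299
```

{"method": "arm_command", "body": {
  "plan": [
    {"jaw": 0.7,"tx": 0.15,"ty": 0.03,"tz": 0,"twist": 0},
    {"jaw": 0.7,"tx": 0.15,"ty": 0.03,"tz": 0,"twist": 0},
    {"jaw": 0.7,"tx": 0,"ty": 0,"tz": 0,"twist": 0}
  ]
}}

```text
time: 51.68
tool_pos: [0.6441, -0.1106, 0.0786]
ee_rot: [[-0.002, 0.997, 0.079], [0.001, 0.079, -0.997], [-1.0, -0.002, -0.001]]
ft_force: [-6.7, 6.7, 11.3]
finger_gap: 0.294
```

{"method": "arm_command", "body": {
  "plan": [
    {"jaw": 0.7,"tx": -0.15,"ty": -0.03,"tz": 0,"twist": 0},
    {"jaw": 0.2,"tx": 0,"ty": 0,"tz": 0,"twist": 0},
    {"jaw": -0.1,"tx": 0,"ty": 0,"tz": 0,"twist": 0},
    {"jaw": -0.2,"tx": 0,"ty": 0,"tz": 0,"twist": 0},
    {"jaw": -0.2,"tx": 0,"ty": 0,"tz": 0,"twist": 0}
  ]
}}

```text
time: 52.3
tool_pos: [0.6444, -0.1114, 0.0788]
ee_rot: [[-0.0, 0.997, 0.079], [-0.0, 0.079, -0.997], [-1.0, -0.0, 0.0]]
ft_force: [-0.5, -0.5, 1.0]
finger_gap: 0.599
```

{"method": "arm_command", "body": {
  "plan": [
    {"jaw": -0.2,"tx": -3,"ty": 0,"tz": 0,"twist": 0},
    {"jaw": -0.2,"tx": -5,"ty": 0,"tz": 0,"twist": 0},
    {"jaw": -0.2,"tx": -5,"ty": 0,"tz": 0,"twist": 0},
    {"jaw": -0.2,"tx": -2,"ty": -3,"tz": 0,"twist": 0},
    {"jaw": -0.2,"tx": 0,"ty": -5,"tz": 0,"twist": 0}
  ]
}}

```text
time: 52.92
tool_pos: [0.5659, -0.1181, 0.2324]
ee_rot: [[0.006, 0.997, 0.079], [-0.002, 0.079, -0.997], [-1.0, 0.005, 0.003]]
ft_force: [-0.7, -1.4, 0.1]
finger_gap: 0.602
```

{"method": "arm_command", "body": {
  "plan": [
    {"jaw": -0.2,"tx": 0,"ty": -4,"tz": 0,"twist": 0},
    {"jaw": -0.2,"tx": 0,"ty": 0,"tz": 0,"twist": 0},
    {"jaw": -0.2,"tx": 0,"ty": 0,"tz": 0,"twist": 0}
  ]
}}

```text
time: 53.3
tool_pos: [0.5253, -0.1207, 0.2294]
ee_rot: [[0.001, 0.997, 0.079], [-0.0, 0.079, -0.997], [-1.0, 0.001, 0.0]]
ft_force: [-0.3, -0.0, -0.2]
finger_gap: 0.602
```

Run:
```python
from h import *
st()
c=arm.capture("wrist");np.save("pics/w35.npy",c,allow_pickle=True);save(c["image"],"w35.png",None,1.5)
save(cv2.convertScaleAbs(c["image"],alpha=1.5),"w35a.png",(60,20,190,120),6)
c=arm.capture("scene");np.save("pics/s35.npy",c,allow_pickle=True);save(c["image"],"s35.png",(220,170,350,270),6)
```

```text
t 53.3 p [ 0.5253 -0.1207  0.2294] psi -85.5 F [-0.3 -0.  -0.2] gap 0.602 x [ 0.001 -0.    -1.   ]
```

View pics/w35.png

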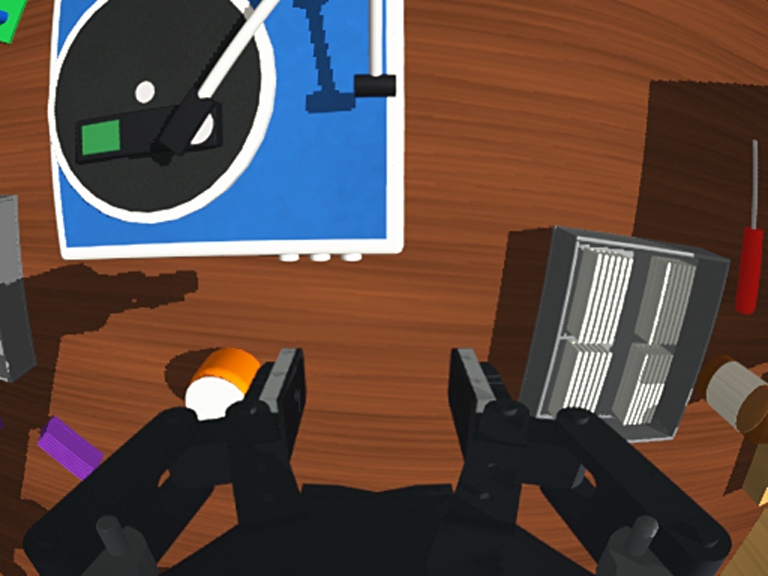

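View pics/w35a.png

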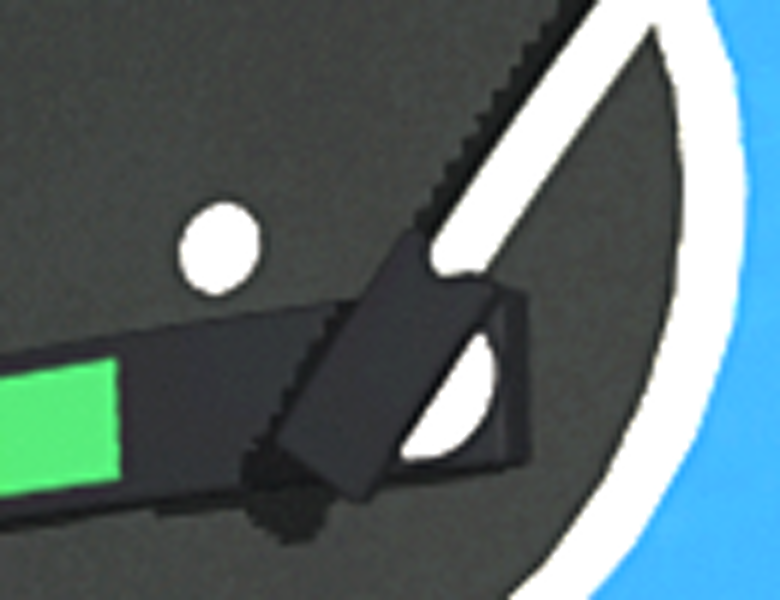

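View pics/s35.png

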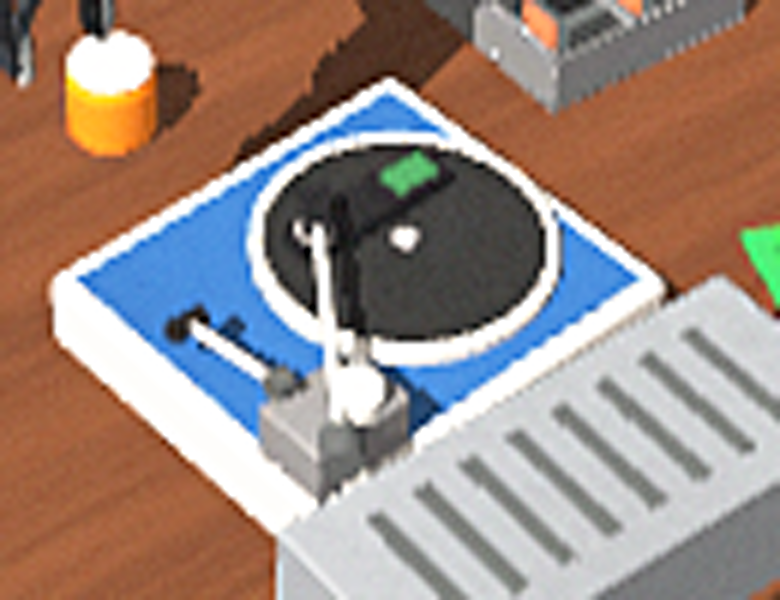

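Run:
```python
from h import *
from scipy.optimize import least_squares
c=np.load("pics/w35.npy",allow_pickle=True).item();s=np.load("pics/s35.npy",allow_pickle=True).item()
f=lambda u,v,z:onz(c,60+u/6-.4,20+v/6-.4,z,True)
arc=np.array([f(u,v,.0815)[:2] for u,v in [(485,335),(495,360),(495,390),(482,425),(460,447),(430,460),(400,458)]])
r=least_squares(lambda p:np.hypot(arc[:,0]-p[0],arc[:,1]-p[1])-.013,arc.mean(0));print("pan",r.x.round(4),r.fun.round(4))
quad(c,[(412,233),(503,290),(365,500),(282,438)],.105,(60,20),6,"head lowered")
print("lever tip",onz(c,375/1.5,86/1.5,.093,True),tri(*ray(c,375/1.5,86/1.5,True),*ray(s,220+187/6,170+325/6)))
c2=np.load("pics/w2.npy",allow_pickle=True).item()
print("start lever",onz(c2,363.5/1.5,275/1.5,.093,True))
```

```text
pan [0.6129 0.0093] [ 0.0004  0.0002 -0.0001 -0.0001 -0.0002  0.0001  0.0004]
head lowered c [0.6149 0.0063] edges [0.0189 0.0398 0.0186 0.0389] longdir -33.5
lever tip [ 0.64084184 -0.10991766  0.093     ] (array([ 0.64216433, -0.10872909,  0.08862648]), np.float64(0.0025946347250238168))
start lever [ 0.63982338 -0.11014539  0.093     ]
```

{"method": "arm_command", "body": {
  "plan": [
    {"jaw": -0.2,"tx": -2,"ty": -4,"tz": 3,"twist": 0},
    {"jaw": -0.2,"tx": 0,"ty": -4,"tz": 4.5,"twist": 0},
    {"jaw": -0.2,"tx": 0,"ty": -4,"tz": 4.5,"twist": 0},
    {"jaw": -0.2,"tx": 0,"ty": -4,"tz": 4.5,"twist": 0},
    {"jaw": -0.2,"tx": 0,"ty": 0,"tz": 5,"twist": 0}
  ]
}}

```text
time: 54.02
tool_pos: [0.3811, -0.3493, 0.2494]
ee_rot: [[0.001, 0.997, 0.077], [-0.001, 0.077, -0.997], [-1.0, 0.001, 0.001]]
ft_force: [0.8, -0.9, 0.7]
finger_gap: 0.601
```

{"method": "arm_command", "body": {
  "plan": [
    {"jaw": -0.2,"tx": 0,"ty": 0,"tz": 5,"twist": 0},
    {"jaw": -0.2,"tx": 0,"ty": 0,"tz": 0,"twist": 0},
    {"jaw": -0.2,"tx": 0,"ty": 0,"tz": 0,"twist": 0}
  ]
}}

```text
time: 54.4
tool_pos: [0.3866, -0.3971, 0.2486]
ee_rot: [[-0.001, 0.997, 0.079], [0.001, 0.079, -0.997], [-1.0, -0.0, -0.001]]
ft_force: [0.2, -0.0, -0.3]
finger_gap: 0.599
```

Run:
```python
from h import *
st()
c=arm.capture("top");np.save("pics/top36.npy",c,allow_pickle=True);save(c["image"],"t36.png",None,1.5)
```

```text
t 54.4 p [ 0.3866 -0.3971  0.2486] psi -85.5 F [ 0.2 -0.  -0.3] gap 0.599 x [-0.001  0.001 -1.   ]
```

View pics/t36.png

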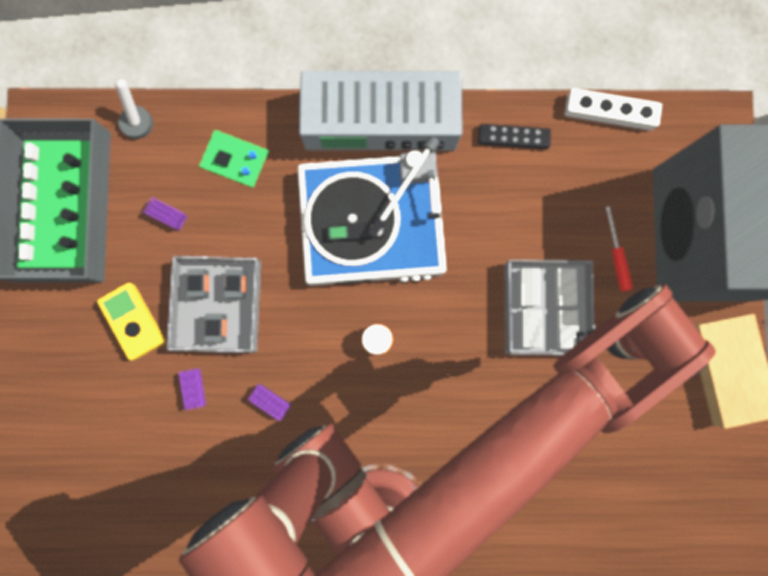

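Run:
```python
from bench import arm
print(arm.close_job())
```

```text
the job is handed in; nothing more can be done
None
```

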